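# Put wheel nuts away in a bin with a sprung index cover

## Robot

A 6-joint arm with a two-finger parallel gripper is mounted at the origin on the work surface. World frame = base frame: x ahead of the robot, y to its left, z up, the work surface at z = 0. Lengths are in m, angles in rad, forces in N, time in s.
With the tool pointing down it reaches from about 0.25 to 0.8 m from the base axis. Payload 8.5 kg.
Tool frame: the origin (TCP) lies between the finger pads; the fingertips stand r.nose_length ahead of it and the grasp point (between the pads) lies 11 mm behind it (r.nose_length is the distance from the TCP to the fingertips, in m); z points along the fingers, y is the direction in which the jaws open and shut (so a half turn about z gives the same grasp; the last joint's range is limited). The gripper opens to 85 mm and grips with 20 to 120 N. Pads are 22 mm wide; open, the fingers measure 114 mm over their backs; the gripper's body (76 mm by 85 mm) begins 54 mm behind the grasp point. The pads swing forward as they close: fully open they stand 13 mm farther back than shut.
Start: joints at [1.178, 0.238, -0.013, 1.319, 0, 1.571], TCP at [0.201, 0.485, 0.203] pointing down, gripper open.
Joint ranges: [-2.66, 2.66], [-1.03, 1.9], [-1.14, 1.46], [-1.82, 2.27], [-1.45, 1.34], [-3.14, 3.14]. Speed limits (rad/s): [2.22, 2.22, 2.79, 3.14, 3.14, 3.14].

## Interface

Orientations are given as a unit quaternion [x, y, z, w].
In Python, from rig import r gives the robot as it stands.
- The arm moves only by the tool drive_tool, never from a script. Its argument "steps" is a list of rows, each a list of 7 numbers: the turn, a rotation vector about the tool's x, y, z in rad, then the shift along the tool's x, y, z in cm, then the finger opening in cm, from 0 to 8.54. A call has 1 to 20 rows; each row shifts and turns the commanded pose from where the row before left it, along the tool's axes as they then stand; what a row does not reach is not made up. A row lasts 1/12 s, in which the tool goes at most 41.7 mm and 7.16 degrees, less where a joint would pass 70% of its speed; a pose out of reach is approached as far as the arm can. A call is refused whole if a number of a shift passes 4.17 or a number of a turn 0.125, either way. A call with a gripper value outside its range is refused whole. The fingers move at their own pace and stop on an object; "squeeze" is the grip in N (left out, the last holds). Time passes only in rows, so rows that do not move let the fingers close. It gives the time, the measured TCP pose, the force and the opening at its end, in the units of the state.
- r.observe(): the state, without advancing time (a new reading comes with each control period).
- r.snapshot(name): name is "scene" or "top" or "wrist"; returns a dict with "frame" (420x560x3 uint8, red, green, blue), "mtx" (3x3 intrinsics, pixels), "pose" (4x4, takes a point from camera to world coordinates). Camera axes: x right, y down, z forward; pixel columns grow to the right and rows downward; lengths in m; the calibration is good to about 2 mm. A picture is of the moment at which its call begins. There is no depth.
- r.hand_in(): hands the job in, once; it reports no verdict.
The state is a dict: "clock": time; "joint_positions": joint angles; "dq": joint speeds; "joint_torque": joint torques, N m; "ee_pos": TCP position; "tool_rot": TCP orientation; "contact_force": force on the tool from outside, world axes, zero at the start; "ft_torque": the same for the moment, N m; "gripper_width": finger opening in m.
Only numpy, scipy, OpenCV 4.12 (cv2) and the standard library are available. Lean on these libraries where they do the work, as an engineer would, in place of code of your own. Each camera call takes 0.05 s, during which the arm holds its last target.

## Task

Put all the wheel nuts away in the bench bin, in the pocket whose sample plate carries a nut. Pull up the sprung knob, turn the cover until its window stands over that pocket and let the knob snap into the notch; tip the nuts from the cup in through the window, add the nuts lying loose on the bench, and stand the empty cup upright back on its rubber mat. Finally pull and turn the knob again so that the cover snaps shut with its window over the bin's solid front, without disturbing the spray can, mallet and wrench socket on the bench.

Things in the scene. Friction and masses are not known exactly. Their poses are not given: they have to be found in the camera images.
- bin: Fixed round grey steel bin, 270 mm across, 66 mm high; origin at the centre of its underside, front (own -x) roughly towards the robot, +y its left, -y its right as the robot sees it. Two pockets 60 mm deep, sectors of 80 degrees, 30 to 125 mm from the centre, centred 80 degrees left and right of the front direction. The front (80 degrees) and back (120 degrees) are solid.
- cover (a joint): Turning cover of the bin, rad: an aluminium disc 264 mm across and 4 mm thick, top face 72 mm above the bench, with one window. 0 = closed, window over the solid front; -1.396 (clockwise from above) = over the left pocket; +1.396 (anticlockwise) = over the right pocket. A notch at each of the three; limits +-1.52. Turns only with the knob pulled up, and with the knob.
- knob (a joint): Sprung pull knob in the middle of the cover, m: 0 = down in a notch, 0.016 = pulled right up. Pulling takes 5 to 10 N; from 0.010 on it is free to turn (with the cover). Let go, it springs back: into a notch (which has 0.06 rad of play) if within about 0.2 rad of it, else it rests at about 0.010.
- knob_grip (a point): Centre of the knob's black bar grip, on the cover's axis: 60 mm long (own x axis; the bar lies along the direction of the window), 18 mm wide (y), 30 mm high; 103 mm above the bench when down. Rises and turns with the knob.
- window (a point): Middle of the open window in the cover, level with the cover's top face, 83 mm from the bin's centre. The window is a sector of 80 degrees between 34 and 132 mm from the centre. Own -x axis points outward.
- pocket_left (a point): Centre of the left pocket's floor, 80 mm from the bin's centre, 6 mm above the bench.
- pocket_right (a point): Centre of the right pocket's floor, 80 mm from the bin's centre, 6 mm above the bench.
- sample_nut: Fixed flat aluminium plate 44 x 36 x 4 mm lying beside one of the pockets, 165 mm from the bin's centre, with a hexagonal nut standing on it (24 mm high in all): it marks the pocket for nuts. Origin at the centre of the underside.
- sample_bolt: The same kind of plate beside the other pocket, with a hexagon-headed bolt lying on it (25 mm high in all): it marks the pocket for bolts. Origin at the centre of the underside.
- mat: Fixed round black rubber mat, 130 mm across and 3 mm thick. Origin at the centre of its underside.
- cup_center (a point): Loose polished steel cup, flared: 68 mm across at the foot, 100 mm at the rim, 55 mm high, wall 3 mm, about 160 g, holding 3 to 5 nuts. This point lies on its axis half-way up, 27.5 mm above its foot; own z axis points out of the mouth, own x axis towards the handle.
- cup_handle (a point): Middle of the cup's black handle, a level bar pointing straight out from the cup: 60 mm long (own x axis, pointing away from the cup), 14 mm wide (y), 22 mm high (z). 79 mm from the cup's axis and 42 mm above its foot.
- nut1_c (a point): Steel hexagonal wheel nut, 19 mm across the flats, 20 mm high, 40 g, in the cup at the start (may be absent). Point at its centre; own z axis along the hole, the flats face +-y and each 60 degrees from there.
- nut2_c (a point): Steel hexagonal wheel nut, 19 mm across the flats, 20 mm high, 40 g, in the cup at the start (may be absent). Point at its centre; own z axis along the hole, the flats face +-y and each 60 degrees from there.
- nut3_c (a point): Steel hexagonal wheel nut, 19 mm across the flats, 20 mm high, 40 g, in the cup at the start (may be absent). Point at its centre; own z axis along the hole, the flats face +-y and each 60 degrees from there.
- nut4_c (a point): Steel hexagonal wheel nut, 19 mm across the flats, 20 mm high, 40 g, in the cup at the start (may be absent). Point at its centre; own z axis along the hole, the flats face +-y and each 60 degrees from there.
- nut5_c (a point): Steel hexagonal wheel nut, 19 mm across the flats, 20 mm high, 40 g, in the cup at the start (may be absent). Point at its centre; own z axis along the hole, the flats face +-y and each 60 degrees from there.
- nut6_c (a point): Steel hexagonal wheel nut, 19 mm across the flats, 20 mm high, 40 g, lying loose on the bench at the start (may be absent). Point at its centre; own z axis along the hole, the flats face +-y and each 60 degrees from there.
- nut7_c (a point): Steel hexagonal wheel nut, 19 mm across the flats, 20 mm high, 40 g, lying loose on the bench at the start (may be absent). Point at its centre; own z axis along the hole, the flats face +-y and each 60 degrees from there.
- nut8_c (a point): Steel hexagonal wheel nut, 19 mm across the flats, 20 mm high, 40 g, lying loose on the bench at the start (may be absent). Point at its centre; own z axis along the hole, the flats face +-y and each 60 degrees from there.
- nut9_c (a point): Steel hexagonal wheel nut, 19 mm across the flats, 20 mm high, 40 g, lying loose on the bench at the start (may be absent). Point at its centre; own z axis along the hole, the flats face +-y and each 60 degrees from there.
- spray_can: Bystander: loose grey spray can, 60 mm across and 160 mm high, standing at the far edge of the work. Origin at the centre of its underside.
- mallet: Bystander: loose rubber mallet, 260 mm long, lying at the far side.
- socket: Bystander: loose steel wrench socket, 34 mm across and 55 mm high, standing beyond the cup. Origin at the centre of its underside.
Things that resemble listed ones, but are neither listed nor needed, are in the scene too. Of the things that look like the part that bears cup_center, the largest one is meant.

How it is judged:
On the way, in this order (a step that is already met when the one before it is completed fails the run):
1. the window stands over the pocket for nuts and the knob has snapped into that notch (((y of sample_nut in the frame of bin below 0 m and value of joint cover between 1.276 and 1.516 rad) or (y of sample_nut in the frame of bin above 0 m and value of joint cover between -1.516 and -1.276 rad)) and value of joint knob below 0.003 m), for 0.2 s.
2. the cup is tipped above the bin (angle between cup_center's own z axis and vertical above 1.2 rad and height (world z) of cup_center above 0.08 m and horizontal distance between cup_center and bin below 0.24 m), for 0.1 s.
3. every nut lies in the pocket for nuts (((y of sample_nut in the frame of bin below 0 m and (horizontal distance between nut1_c and pocket_right below 0.088 m and height (world z) of nut1_c below 0.06 m and linear speed of nut1 below 0.03 m/s and y of nut1_c in the frame of bin below -0.015 m) and (horizontal distance between nut2_c and pocket_right below 0.088 m and height (world z) of nut2_c below 0.06 m and linear speed of nut2 below 0.03 m/s and y of nut2_c in the frame of bin below -0.015 m) and (horizontal distance between nut3_c and pocket_right below 0.088 m and height (world z) of nut3_c below 0.06 m and linear speed of nut3 below 0.03 m/s and y of nut3_c in the frame of bin below -0.015 m) and (horizontal distance between nut4_c and pocket_right below 0.088 m and height (world z) of nut4_c below 0.06 m and linear speed of nut4 below 0.03 m/s and y of nut4_c in the frame of bin below -0.015 m) and (horizontal distance between nut5_c and pocket_right below 0.088 m and height (world z) of nut5_c below 0.06 m and linear speed of nut5 below 0.03 m/s and y of nut5_c in the frame of bin below -0.015 m) and (horizontal distance between nut6_c and pocket_right below 0.088 m and height (world z) of nut6_c below 0.06 m and linear speed of nut6 below 0.03 m/s and y of nut6_c in the frame of bin below -0.015 m) and (horizontal distance between nut7_c and pocket_right below 0.088 m and height (world z) of nut7_c below 0.06 m and linear speed of nut7 below 0.03 m/s and y of nut7_c in the frame of bin below -0.015 m) and (horizontal distance between nut8_c and pocket_right below 0.088 m and height (world z) of nut8_c below 0.06 m and linear speed of nut8 below 0.03 m/s and y of nut8_c in the frame of bin below -0.015 m) and (horizontal distance between nut9_c and pocket_right below 0.088 m and height (world z) of nut9_c below 0.06 m and linear speed of nut9 below 0.03 m/s and y of nut9_c in the frame of bin below -0.015 m)) or (y of sample_nut in the frame of bin above 0 m and (horizontal distance between nut1_c and pocket_left below 0.088 m and height (world z) of nut1_c below 0.06 m and linear speed of nut1 below 0.03 m/s and y of nut1_c in the frame of bin above 0.015 m) and (horizontal distance between nut2_c and pocket_left below 0.088 m and height (world z) of nut2_c below 0.06 m and linear speed of nut2 below 0.03 m/s and y of nut2_c in the frame of bin above 0.015 m) and (horizontal distance between nut3_c and pocket_left below 0.088 m and height (world z) of nut3_c below 0.06 m and linear speed of nut3 below 0.03 m/s and y of nut3_c in the frame of bin above 0.015 m) and (horizontal distance between nut4_c and pocket_left below 0.088 m and height (world z) of nut4_c below 0.06 m and linear speed of nut4 below 0.03 m/s and y of nut4_c in the frame of bin above 0.015 m) and (horizontal distance between nut5_c and pocket_left below 0.088 m and height (world z) of nut5_c below 0.06 m and linear speed of nut5 below 0.03 m/s and y of nut5_c in the frame of bin above 0.015 m) and (horizontal distance between nut6_c and pocket_left below 0.088 m and height (world z) of nut6_c below 0.06 m and linear speed of nut6 below 0.03 m/s and y of nut6_c in the frame of bin above 0.015 m) and (horizontal distance between nut7_c and pocket_left below 0.088 m and height (world z) of nut7_c below 0.06 m and linear speed of nut7 below 0.03 m/s and y of nut7_c in the frame of bin above 0.015 m) and (horizontal distance between nut8_c and pocket_left below 0.088 m and height (world z) of nut8_c below 0.06 m and linear speed of nut8 below 0.03 m/s and y of nut8_c in the frame of bin above 0.015 m) and (horizontal distance between nut9_c and pocket_left below 0.088 m and height (world z) of nut9_c below 0.06 m and linear speed of nut9 below 0.03 m/s and y of nut9_c in the frame of bin above 0.015 m)))), for 0.2 s.
At the end, for the whole second after the job is handed in: Every nut lies at rest inside the pocket marked by the nut sample; the cover is closed (within 0.12 rad) with the knob down in its notch (within 3 mm); the cup stands upright on the mat (its axis within 45 mm of the mat's centre), at rest (((y of sample_nut in the frame of bin below 0 m and (horizontal distance between nut1_c and pocket_right below 0.088 m and height (world z) of nut1_c below 0.06 m and linear speed of nut1 below 0.03 m/s and y of nut1_c in the frame of bin below -0.015 m) and (horizontal distance between nut2_c and pocket_right below 0.088 m and height (world z) of nut2_c below 0.06 m and linear speed of nut2 below 0.03 m/s and y of nut2_c in the frame of bin below -0.015 m) and (horizontal distance between nut3_c and pocket_right below 0.088 m and height (world z) of nut3_c below 0.06 m and linear speed of nut3 below 0.03 m/s and y of nut3_c in the frame of bin below -0.015 m) and (horizontal distance between nut4_c and pocket_right below 0.088 m and height (world z) of nut4_c below 0.06 m and linear speed of nut4 below 0.03 m/s and y of nut4_c in the frame of bin below -0.015 m) and (horizontal distance between nut5_c and pocket_right below 0.088 m and height (world z) of nut5_c below 0.06 m and linear speed of nut5 below 0.03 m/s and y of nut5_c in the frame of bin below -0.015 m) and (horizontal distance between nut6_c and pocket_right below 0.088 m and height (world z) of nut6_c below 0.06 m and linear speed of nut6 below 0.03 m/s and y of nut6_c in the frame of bin below -0.015 m) and (horizontal distance between nut7_c and pocket_right below 0.088 m and height (world z) of nut7_c below 0.06 m and linear speed of nut7 below 0.03 m/s and y of nut7_c in the frame of bin below -0.015 m) and (horizontal distance between nut8_c and pocket_right below 0.088 m and height (world z) of nut8_c below 0.06 m and linear speed of nut8 below 0.03 m/s and y of nut8_c in the frame of bin below -0.015 m) and (horizontal distance between nut9_c and pocket_right below 0.088 m and height (world z) of nut9_c below 0.06 m and linear speed of nut9 below 0.03 m/s and y of nut9_c in the frame of bin below -0.015 m)) or (y of sample_nut in the frame of bin above 0 m and (horizontal distance between nut1_c and pocket_left below 0.088 m and height (world z) of nut1_c below 0.06 m and linear speed of nut1 below 0.03 m/s and y of nut1_c in the frame of bin above 0.015 m) and (horizontal distance between nut2_c and pocket_left below 0.088 m and height (world z) of nut2_c below 0.06 m and linear speed of nut2 below 0.03 m/s and y of nut2_c in the frame of bin above 0.015 m) and (horizontal distance between nut3_c and pocket_left below 0.088 m and height (world z) of nut3_c below 0.06 m and linear speed of nut3 below 0.03 m/s and y of nut3_c in the frame of bin above 0.015 m) and (horizontal distance between nut4_c and pocket_left below 0.088 m and height (world z) of nut4_c below 0.06 m and linear speed of nut4 below 0.03 m/s and y of nut4_c in the frame of bin above 0.015 m) and (horizontal distance between nut5_c and pocket_left below 0.088 m and height (world z) of nut5_c below 0.06 m and linear speed of nut5 below 0.03 m/s and y of nut5_c in the frame of bin above 0.015 m) and (horizontal distance between nut6_c and pocket_left below 0.088 m and height (world z) of nut6_c below 0.06 m and linear speed of nut6 below 0.03 m/s and y of nut6_c in the frame of bin above 0.015 m) and (horizontal distance between nut7_c and pocket_left below 0.088 m and height (world z) of nut7_c below 0.06 m and linear speed of nut7 below 0.03 m/s and y of nut7_c in the frame of bin above 0.015 m) and (horizontal distance between nut8_c and pocket_left below 0.088 m and height (world z) of nut8_c below 0.06 m and linear speed of nut8 below 0.03 m/s and y of nut8_c in the frame of bin above 0.015 m) and (horizontal distance between nut9_c and pocket_left below 0.088 m and height (world z) of nut9_c below 0.06 m and linear speed of nut9 below 0.03 m/s and y of nut9_c in the frame of bin above 0.015 m))) and value of joint cover between -0.12 and 0.12 rad and value of joint knob below 0.003 m and horizontal distance between cup_center and mat below 0.045 m and angle between cup_center's own z axis and vertical below 0.1 rad and height (world z) of cup_center below 0.045 m and linear speed of cup below 0.02 m/s); the robot touches nothing.
It fails at once if the spray can is moved by more than 4 cm (distance of spray_can from where it was at the start of the episode above 0.04 m).
It fails at once if the mallet is moved by more than 4 cm (distance of mallet from where it was at the start of the episode above 0.04 m).
It fails at once if the socket is moved by more than 4 cm (distance of socket from where it was at the start of the episode above 0.04 m).
Of nut1, nut2, nut3, nut4, nut5 only 3 to 5 are there at a start; the rules pass over those that are not, and their reading is None.
Of nut6, nut7, nut8, nut9 only 2 to 4 are there at a start; the rules pass over those that are not, and their reading is None.
At some moment in a run one of nut6, nut7, nut8, nut9 may be knocked a few centimetres aside while the robot is not near it.
It also fails if it takes over 208 s, if anything falls off the work surface, if the arm or the gripper's body presses on something with over 40 N, if the wrist force passes 120 N, or if a joint passes its speed limit or range.

## Working session

There is one attempt and no reset: what is moved stays moved. The work goes in short steps, Python scripts to look and compute and a tool call to move; the robot and the scene stay as the last step left them, time stands still between calls to the robot, and variables do not carry over. Pictures are saved under pics/ and viewed, and the job is handed in when it is done.

Besides the shell and the picture viewer there is one more tool, called after "Request:" by a JSON object that holds its "method" and its "body", one argument or row to a line. drive_tool: Moves the arm, as the interface text tells. Its arguments: {"type":"object","properties":{"steps":{"type":"array","items":{"type":"array","items":{"type":"number"}}},"squeeze":{"type":"number"}},"required":["steps"]}

```bash
ls -la; mkdir -p pics; python3 - <<'E'
from rig import r
import cv2
print(r.observe()); print(r.nose_length)
for n in ["scene","top","wrist"]:
    s=r.snapshot(n); cv2.imwrite(f"pics/{n}0.png",cv2.cvtColor(s["frame"],cv2.COLOR_RGB2BGR)); print(n,s["mtx"].round(1).tolist(),s["pose"].round(3).tolist())
E
```

```text
total 12
drwxr-xr-x  3 agent agent 4096 Dec  6 15:35 .
drwxr-xr-x 23 root  root  4096 Dec  6 15:34 ..
drwxr-xr-x  2 agent agent 4096 Dec  6 15:35 pics
{'clock': 0.0, 'joint_positions': array([ 1.17800530e+00,  2.38778622e-01, -1.42657302e-02,  1.31922042e+00,
       -9.11697645e-06,  1.57080586e+00]), 'dq': array([-1.10962388e-03,  1.44721838e-03, -1.72073728e-04, -1.75625158e-03,
       -4.62052005e-05,  8.02385204e-04]), 'joint_torque': array([ 4.90048318e-03, -5.38781333e+01,  3.46441627e+01,  1.83525629e-02,
        2.26350130e-04, -4.39203276e-06]), 'ee_pos': array([0.2007753 , 0.48458045, 0.20237434]), 'tool_rot': array([ 1.95140028e-01,  9.80775117e-01, -7.20996047e-04, -1.38798083e-04]), 'contact_force': array([-0.52512298,  0.68135098,  0.36912445]), 'ft_torque': array([ 0.01383445,  0.02504212, -0.00170545]), 'gripper_width': 0.08544711222488022}
0.008
scene [[447.6, 0.0, 275.9], [0.0, 447.6, 208.4], [0.0, 0.0, 1.0]] [[0.584, 0.563, -0.585, 1.185], [0.812, -0.404, 0.421, -0.539], [0.0, -0.721, -0.693, 0.837], [0.0, 0.0, 0.0, 1.0]]
top [[500.8, 0.0, 280.9], [0.0, 500.8, 217.5], [0.0, 0.0, 1.0]] [[0.017, -0.992, 0.121, 0.379], [-1.0, -0.015, 0.017, -0.075], [-0.015, -0.122, -0.992, 1.412], [0.0, 0.0, 0.0, 1.0]]
wrist [[342.2, 0.0, 273.9], [0.0, 342.2, 209.2], [0.0, 0.0, 1.0]] [[0.383, 0.891, 0.244, 0.138], [0.924, -0.368, -0.104, 0.51], [-0.003, 0.265, -0.964, 0.374], [0.0, 0.0, 0.0, 1.0]]
```

View pics/scene0.png

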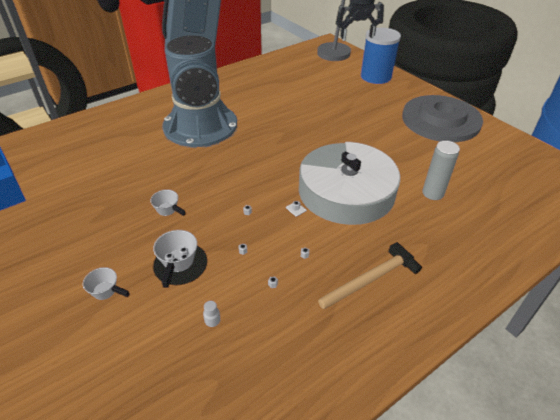

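View pics/top0.png

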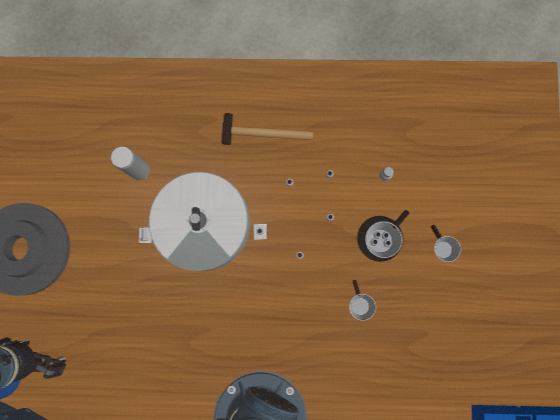

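View pics/wrist0.png

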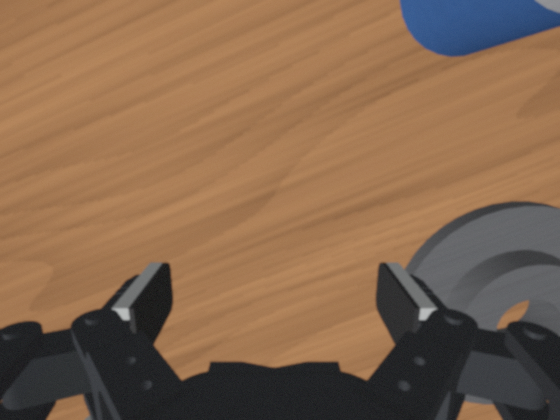

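Top view: bin at (198,221), mat and largest cup at (381,239) holding about 4 nuts, small decoy cups at (447,249) and (362,307), loose nuts at (290,182), (330,174), (330,217), (300,255), sample plates at (144,235) and (260,231), socket at (387,174), can at (123,157), mallet at (227..313,130). I'll enlarge these to confirm.

```bash
python3 - <<'E'
import cv2,numpy as np
t=cv2.imread("pics/top0.png"); s=cv2.imread("pics/scene0.png")
def c(im,x,y,w,h,f): return cv2.resize(im[y:y+h,x:x+w],None,fx=f,fy=f,interpolation=cv2.INTER_CUBIC)
a=c(t,120,160,160,120,5); cv2.imwrite("pics/cropA.png",a)
b=c(t,280,160,190,150,4); cv2.imwrite("pics/cropB.png",b)
d=c(s,230,130,190,140,4); cv2.imwrite("pics/cropC.png",d)
E
```

```text
(no output)
```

View pics/cropA.png

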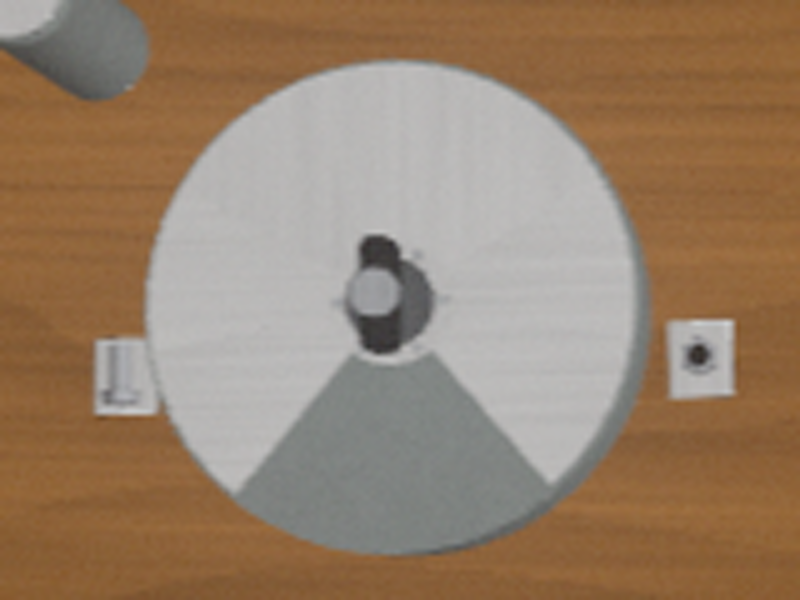

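View pics/cropB.png

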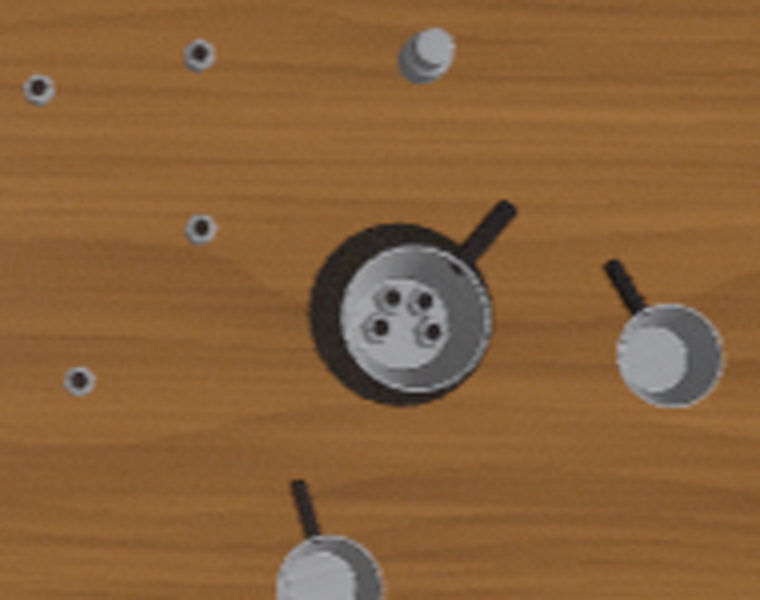

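View pics/cropC.png

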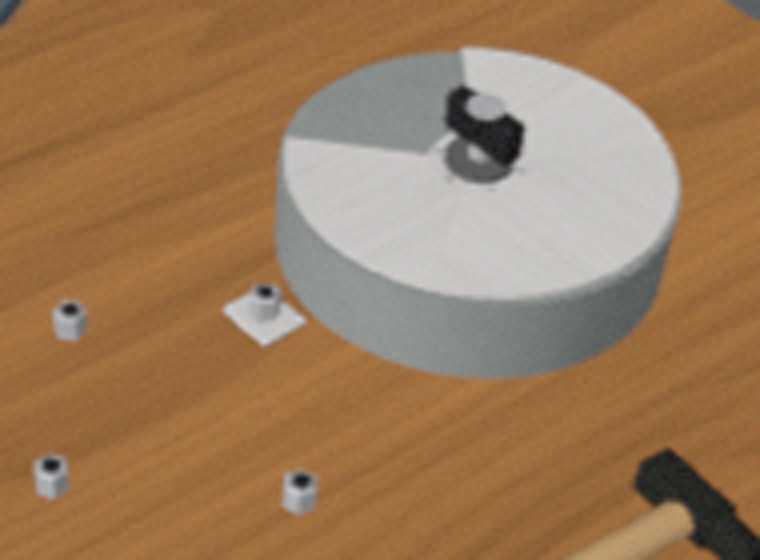

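```bash
cat > h.py <<'E'
import numpy as np,cv2
from scipy.spatial.transform import Rotation as R
from rig import r
def ray(s,u,v):
    d=np.linalg.solve(s["mtx"],[u,v,1.0]); P=s["pose"]; return P[:3,3],P[:3,:3]@d
def px(s,u,v,z):
    o,d=ray(s,u,v); return o+d*(z-o[2])/d[2]
def proj(s,p):
    P=s["pose"]; c=P[:3,:3].T@(np.array(p)-P[:3,3]); q=s["mtx"]@c; return q[:2]/q[2]
def snap(cam,name,crop=None,f=1):
    s=r.snapshot(cam); im=cv2.cvtColor(s["frame"],cv2.COLOR_RGB2BGR)
    if crop: x,y,w,h=crop; im=im[y:y+h,x:x+w]
    if f!=1: im=cv2.resize(im,None,fx=f,fy=f,interpolation=cv2.INTER_CUBIC)
    cv2.imwrite(f"pics/{name}.png",im); return s
def log():
    import json
    o=r.observe()
    with open("log.jsonl","a") as f: f.write(json.dumps({k:np.array(v).tolist() for k,v in o.items()})+"\n")
    return o
E
python3 - <<'E'
from h import *
log()
s=r.snapshot("top")
A=lambda u,v:(120+u/5-0.4,160+v/5-.4)
B=lambda u,v:(280+u/4-.4,160+v/4-.4)
for n,(u,v),z in [("knobtop",A(375,292),.118),("platenut",A(701,359),.004),("platebolt",A(126,377),.004),("cover top edge",A(396,61),.072),("cover left",A(147,300),.072),("cover right",A(633,300),.072),
 ("win corner L",A(236,492),.072),("win corner R",A(552,486),.072),("winInL",A(352,352),.072),("winInR",A(432,352),.072),
 ("nutA",B(39,89),.02),("nutB",B(200,54),.02),("nutC",B(201,228),.02),("nutD",B(79,380),.02),
 ("rim",B(416,318),.058),("foot",B(403,322),.006),("handletip",B(506,210),.045),("handlebase",B(464,262),.045),("mat",B(400,314),.003),
 ("socket top",B(435,48),.055),("can top",(123,157),.16)]:
    print(n,np.round(px(s,u,v,z),4))
E
```

```text
knobtop [0.532  0.1733 0.118 ]
platenut [0.5103 0.0091 0.004 ]
platebolt [0.4949 0.3347 0.004 ]
cover top edge [0.6648 0.1755 0.072 ]
cover left [0.5312 0.3056 0.072 ]
cover right [0.5353 0.0424 0.072 ]
win corner L [0.4285 0.2526 0.072 ]
win corner R [0.4345 0.0832 0.072 ]
winInL [0.5047 0.1933 0.072 ]
winInR [0.5054 0.1501 0.072 ]
nutA [ 0.6505 -0.0722  0.02  ]
nutB [ 0.6772 -0.1856  0.02  ]
nutC [ 0.5534 -0.1869  0.02  ]
nutD [ 0.4459 -0.1031  0.02  ]
rim [ 0.4896 -0.3291  0.058 ]
foot [ 0.4909 -0.3298  0.006 ]
handletip [ 0.5659 -0.3936  0.045 ]
handlebase [ 0.5296 -0.3646  0.045 ]
mat [ 0.4967 -0.3283  0.003 ]
socket top [ 0.6762 -0.3441  0.055 ]
can top [0.682  0.3557 0.16  ]
```

Sample nut plate is at (0.510, 0.009), on the bin's right. So the cover must go to +1.396. The bin is at (0.533, 0.174) with yaw about 0.05.

```bash
cat >> h.py <<'E'
def down(phi):
    y=np.array([np.cos(phi),np.sin(phi),0]); z=np.array([0,0,-1.]); return R.from_matrix(np.c_[np.cross(y,z),y,z])
def plan(p,Rt=None,maxs=4.0,maxr=.12):
    o=log(); R0=R.from_quat(o["tool_rot"]); Rt=Rt or R0
    rv=(R0.inv()*Rt).as_rotvec(); sh=Rt.inv().apply(np.array(p)-o["ee_pos"])*100
    nr=int(np.ceil(np.linalg.norm(rv)/maxr)); ns=int(np.ceil(np.linalg.norm(sh)/maxs))
    print("t",round(o["clock"],2),"pos",o["ee_pos"].round(4),"q",o["joint_positions"].round(3))
    print("rot tot",rv.round(4),"rows",nr,(rv/max(nr,1)).round(4)); print("shift tot",sh.round(2),"rows",ns,(sh/max(ns,1)).round(3))
E
python3 - <<'E'
from h import *
plan([.533,.174,.2],down(np.pi/2+.05))
E
```

```text
t 0.2 pos [0.2009 0.4848 0.2026] q [ 1.178  0.239 -0.014  1.319 -0.     1.571]
rot tot [-9.000e-04 -2.000e-04 -4.428e-01] rows 4 [-0.0002 -0.     -0.1107]
shift tot [-31.62 -32.7    0.26] rows 12 [-2.635 -2.725  0.022]
```

Request:
{"method": "drive_tool", "body": {
  "steps": [
    [0,0,-0.111,0,0,0,6],
    [0,0,-0.111,0,0,0,6],
    [0,0,-0.111,0,0,0,6],
    [0,0,-0.11,0,0,0,6],
    [0,0,0,-2.26,-2.34,0,6],
    [0,0,0,-2.26,-2.34,0,6],
    [0,0,0,-2.26,-2.34,0,6],
    [0,0,0,-2.26,-2.34,0,6],
    [0,0,0,-2.26,-2.34,0,6],
    [0,0,0,-2.26,-2.34,0,6],
    [0,0,0,-2.26,-2.34,0,6],
    [0,0,0,-2.26,-2.34,0,6],
    [0,0,0,-2.26,-2.34,0,6],
    [0,0,0,-2.26,-2.34,0,6],
    [0,0,0,-2.26,-2.34,0,6],
    [0,0,0,-2.26,-2.34,0,6],
    [0,0,0,-2.26,-2.34,0,6],
    [0,0,0,-2.26,-2.34,0,6]
  ],
  "squeeze": 60
}}

```text
clock: 1.7
ee_pos: [0.5343, 0.1723, 0.2029]
tool_rot: [-0.025, 1.0, -0.0, -0.0]
contact_force: [-0.1, 1.0, 0.1]
gripper_width: 0.06
```

```bash
python3 - <<'E'
from h import *
s=snap("wrist","w1")
plan([.533,.174,.092],down(np.pi/2+.05))
print(proj(s,[.533,.174,.118]))
for z,n in[(.118,"k")]: pass
E
```

```text
t 1.75 pos [0.5381 0.169  0.2024] q [ 0.306  0.305  0.078  1.343 -0.002  0.258]
rot tot [-0.002   0.0018 -0.0023] rows 1 [-0.002   0.0018 -0.0023]
shift tot [ 0.49  0.52 11.04] rows 3 [0.162 0.174 3.681]
[276.93353035 204.47023085]
```

View pics/w1.png

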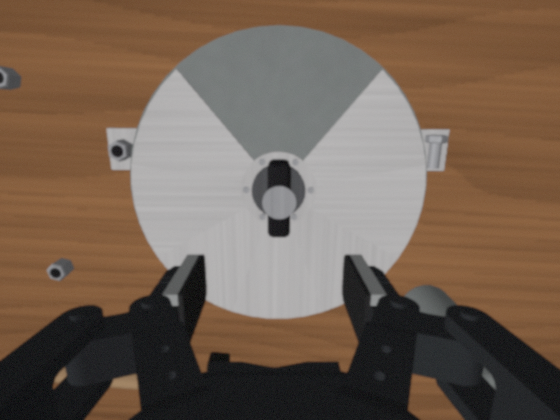

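The wrist view shows the knob bar upright at (279,200), between the jaws. The nut plate is left at (122,148), which is world −y, and the bolt plate is right. Descending.

Request:
{"method": "drive_tool", "body": {
  "steps": [
    [0,0,0,0,0,0,5],
    [0,0,0,0,0,0,5]
  ]
}}

```text
clock: 1.92
ee_pos: [0.5334, 0.1732, 0.2025]
tool_rot: [-0.024, 1.0, -0.0, -0.001]
contact_force: [0.7, 0.5, 0.2]
gripper_width: 0.05
```

```bash
python3 - <<'E'
from h import *
plan([.533,.175,.092],down(np.pi/2+.05))
E
```

```text
t 1.92 pos [0.5334 0.1732 0.2025] q [0.314 0.301 0.073 1.344 0.    0.265]
rot tot [-0.0001 -0.0011 -0.0013] rows 1 [-0.0001 -0.0011 -0.0013]
shift tot [ 0.03  0.19 11.05] rows 3 [0.009 0.062 3.684]
```

Request:
{"method": "drive_tool", "body": {
  "steps": [
    [0,0,0,0,0.18,2.21,5],
    [0,0,0,0,0,2.21,5],
    [0,0,0,0,0,2.21,5],
    [0,0,0,0,0,2.21,5],
    [0,0,0,0,0,2.21,5],
    [0,0,0,0,0,0,5],
    [0,0,0,0,0,0,0],
    [0,0,0,0,0,0,0],
    [0,0,0,0,0,0,0],
    [0,0,0,0,0,0,0],
    [0,0,0,0,0,0,0],
    [0,0,0,0,0,0,0],
    [0,0,0,0,0,0,0]
  ]
}}

```text
clock: 3.0
ee_pos: [0.5335, 0.1755, 0.0929]
tool_rot: [-0.025, 1.0, 0.0, 0.0]
contact_force: [0.4, 0.2, 0.4]
gripper_width: -0.0
```

The jaws closed to 0, so the bar was missed. Looking.

```bash
python3 - <<'E'
from h import *
snap("wrist","w2"); s=snap("scene","s2",(260,90,200,150),4); print(log()["ee_pos"])
E
```

```text
[0.53336991 0.17543856 0.09265078]
```

View pics/w2.png

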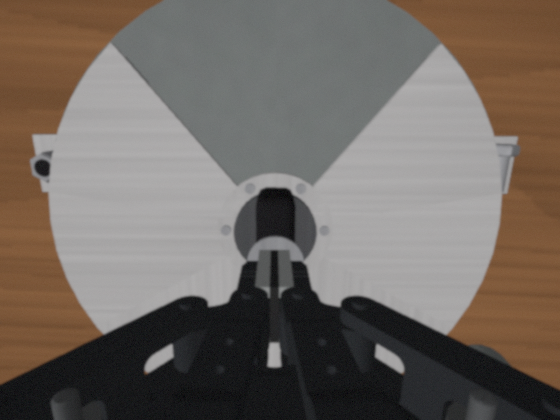

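View pics/s2.png

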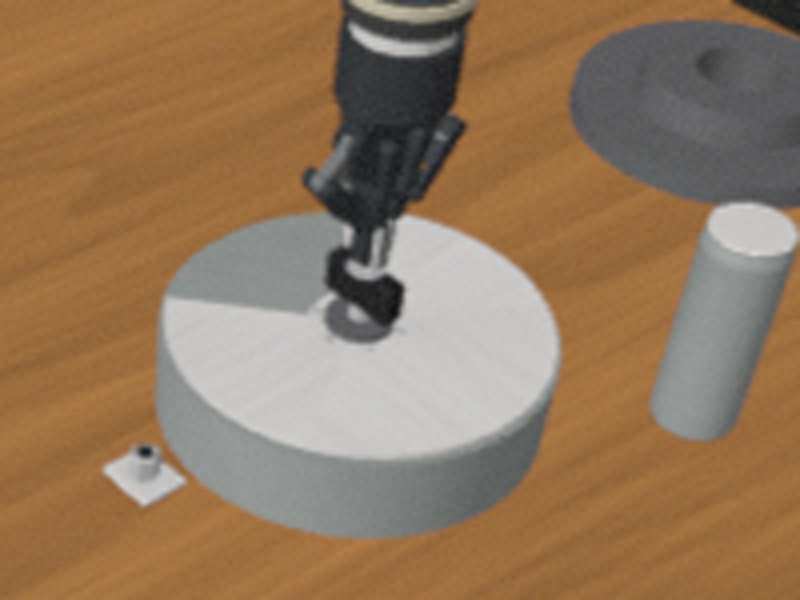

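```bash
python3 - <<'E'
from h import *
for c in ["wrist","scene"]:
    s=r.snapshot(c)
    off=np.array([260,90]) if c=="scene" else 0; f=4 if c=="scene" else 1
    print(c)
    for p in [[.5335,.1755,.0846],[.5335,.1755,.0926],[.5335,.1755,.1036],[.5335,.1755,.13],[.533,.175,.118],[.533,.175,.072],[.503,.1735,.118]]:
        print(p,((proj(s,p)-off)*f).round(0))
E
```

```text
wrist
[0.5335, 0.1755, 0.0846] [275. 241.]
[0.5335, 0.1755, 0.0926] [275. 247.]
[0.5335, 0.1755, 0.1036] [275. 255.]
[0.5335, 0.1755, 0.13] [275. 279.]
[0.533, 0.175, 0.118] [274. 266.]
[0.533, 0.175, 0.072] [274. 233.]
[0.503, 0.1735, 0.118] [274. 203.]
scene
[0.5335, 0.1755, 0.0846] [360. 306.]
[0.5335, 0.1755, 0.0926] [361. 296.]
[0.5335, 0.1755, 0.1036] [363. 283.]
[0.5335, 0.1755, 0.13] [368. 251.]
[0.533, 0.175, 0.118] [364. 266.]
[0.533, 0.175, 0.072] [356. 320.]
[0.503, 0.1735, 0.118] [332. 244.]
```

Request:
{"method": "drive_tool", "body": {
  "steps": [
    [0,0,0,0,0,-2,0],
    [0,0,0,0,0,-2,0],
    [0,0,0,0,0,-2,0],
    [0,0,0,0,0,0,4],
    [0,0,0,0,0,0,4],
    [0,0,0,0,0,0,4],
    [0,0,0,0,0,0,4],
    [0,0,0,0,0,0,4]
  ]
}}

```text
clock: 3.87
ee_pos: [0.5327, 0.1753, 0.1515]
tool_rot: [-0.025, 1.0, -0.0, -0.001]
contact_force: [1.2, -0.2, -0.5]
gripper_width: 0.0398
```

```bash
python3 - <<'E'
from h import *
s=snap("scene","s3",(280,50,160,130),5); o=log(); print(o["ee_pos"],o["gripper_width"])
Rt=R.from_quat(o["tool_rot"])
for dz in [.008,0,-.011,-.03]:
  for y in(-.02,.02): print(dz,y,((proj(s,o["ee_pos"]+Rt.apply([0,y,dz]))-[280,50])*5).round(0))
w=snap("wrist","w3")
for dz in [.008,0,-.011,-.03]:
  for y in(-.02,.02): print(dz,y,((proj(w,o["ee_pos"]+Rt.apply([0,y,dz])))).round(0))
E
```

```text
[0.53281488 0.17531758 0.15162652] 0.039478246851274774
0.008 -0.02 [334. 506.]
0.008 0.02 [388. 478.]
0 -0.02 [336. 494.]
0 0.02 [390. 465.]
-0.011 -0.02 [338. 476.]
-0.011 0.02 [393. 448.]
-0.03 -0.02 [343. 446.]
-0.03 0.02 [398. 417.]
0.008 -0.02 [239. 241.]
0.008 0.02 [311. 241.]
0 -0.02 [238. 246.]
0 0.02 [312. 246.]
-0.011 -0.02 [235. 254.]
-0.011 0.02 [314. 254.]
-0.03 -0.02 [231. 271.]
-0.03 0.02 [319. 271.]
```

View pics/s3.png

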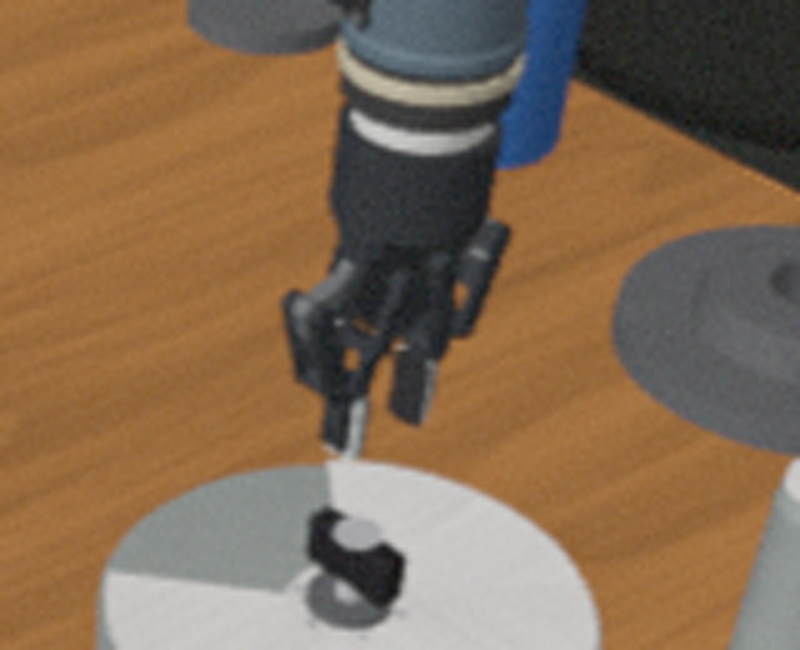

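View pics/w3.png

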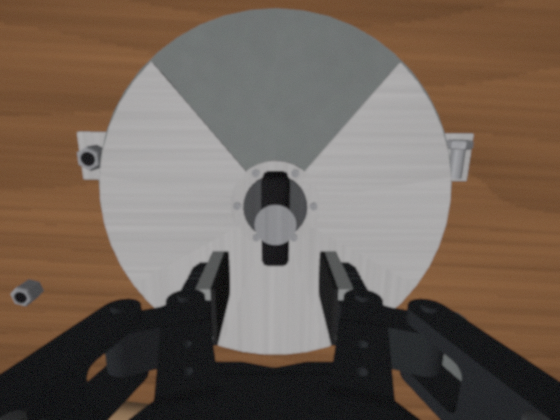

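In the scene view the fingertips stand about 28 mm behind the reported TCP, not 8 mm ahead of it (tips at crop (345,455) and (410,420)). I'll allow for this offset: at reported TCP z = 0.058 the tips should be at about 0.087.

Request:
{"method": "drive_tool", "body": {
  "steps": [
    [0,0,0,0,0,1.87,4],
    [0,0,0,0,0,1.87,4],
    [0,0,0,0,0,1.87,4],
    [0,0,0,0,0,1.87,4],
    [0,0,0,0,0,1.87,4],
    [0,0,0,0,0,0,4],
    [0,0,0,0,0,0,0],
    [0,0,0,0,0,0,0],
    [0,0,0,0,0,0,0],
    [0,0,0,0,0,0,0],
    [0,0,0,0,0,0,0]
  ]
}}

```text
clock: 4.88
ee_pos: [0.5336, 0.1759, 0.0598]
tool_rot: [-0.025, 1.0, 0.0, 0.0]
contact_force: [-2.2, 2.2, 0.5]
gripper_width: 0.0171
```

```bash
python3 - <<'E'
from h import *
snap("scene","s4",(260,90,200,150),4); o=log(); print(o["ee_pos"],o["gripper_width"])
E
```

```text
[0.53360778 0.17583982 0.05980274] 0.017082247192256574
```

View pics/s4.png

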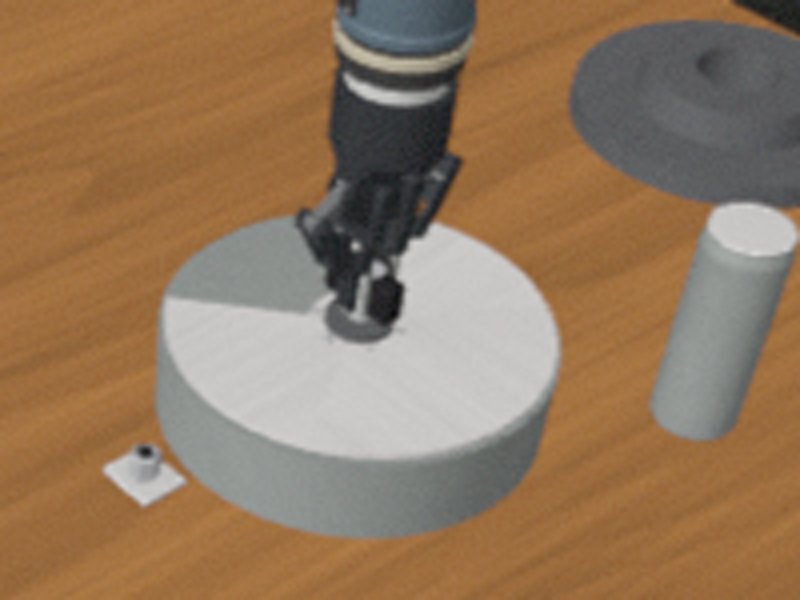

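Request:
{"method": "drive_tool", "body": {
  "steps": [
    [0,0,0,0,0,-0.5,0],
    [0,0,0,0,0,-0.5,0],
    [0,0,0,0,0,-0.4,0],
    [0,0,0,0,0,0,0],
    [0,0,0,0,0,0,0]
  ]
}}

```text
clock: 5.35
ee_pos: [0.5335, 0.1758, 0.0731]
tool_rot: [-0.025, 1.0, 0.0, 0.0]
contact_force: [2.7, 4.8, -8.2]
gripper_width: 0.0172
```

Request:
{"method": "drive_tool", "body": {
  "steps": [
    [0,0,-0.07,0,0,0,0],
    [0,0,-0.07,0,0,0,0],
    [0,0,-0.07,0,0,0,0],
    [0,0,-0.07,0,0,0,0],
    [0,0,-0.07,0,0,0,0],
    [0,0,-0.07,0,0,0,0],
    [0,0,-0.07,0,0,0,0],
    [0,0,-0.07,0,0,0,0],
    [0,0,-0.07,0,0,0,0],
    [0,0,-0.07,0,0,0,0]
  ]
}}

```text
clock: 6.18
ee_pos: [0.5331, 0.1769, 0.0728]
tool_rot: [-0.368, 0.93, 0.001, 0.0]
contact_force: [-0.1, 11.4, -8.8]
gripper_width: 0.0172
```

Request:
{"method": "drive_tool", "body": {
  "steps": [
    [0,0,-0.07,0,0,0,0],
    [0,0,-0.07,0,0,0,0],
    [0,0,-0.07,0,0,0,0],
    [0,0,-0.07,0,0,0,0],
    [0,0,-0.07,0,0,0,0],
    [0,0,-0.07,0,0,0,0],
    [0,0,-0.07,0,0,0,0],
    [0,0,-0.07,0,0,0,0],
    [0,0,-0.07,0,0,0,0],
    [0,0,-0.066,0,0,0,0],
    [0,0,0,0,0,0,0]
  ]
}}

```text
clock: 7.1
ee_pos: [0.5319, 0.1775, 0.0725]
tool_rot: [-0.664, 0.748, 0.002, 0.0]
contact_force: [-3.7, 14.1, -9.0]
gripper_width: 0.0169
```

```bash
python3 - <<'E'
from h import *
snap("top","t5",(110,150,170,130),4); o=log(); print(o["ee_pos"],o["gripper_width"],o["joint_positions"],R.from_quat(o["tool_rot"]).as_matrix()[:,1])
E
```

```text
[0.53196887 0.17754826 0.07254664] 0.01742518990335482 [ 0.31954737  0.37287847 -0.16560558  1.03371195  0.00432504 -1.12946615] [-0.99258908  0.1214793   0.00311296]
```

View pics/t5.png

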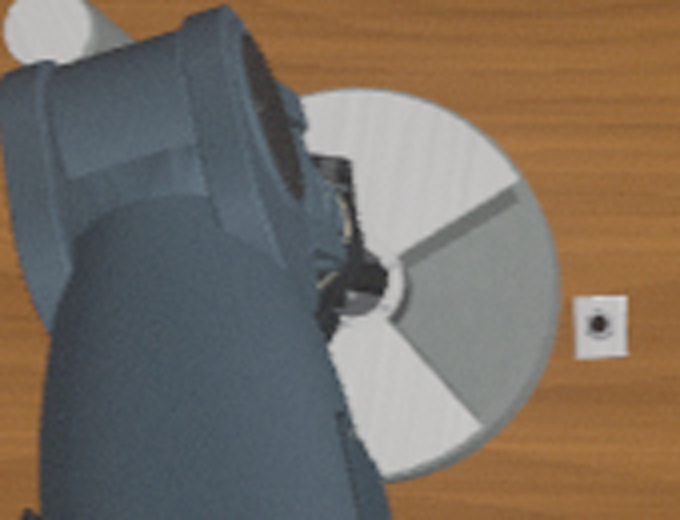

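Window now stands over the right pocket by the nut plate. Lowering, then releasing.

Request:
{"method": "drive_tool", "body": {
  "steps": [
    [0,0,0,0,0,0.5,0],
    [0,0,0,0,0,0.5,0],
    [0,0,0,0,0,0.4,0],
    [0,0,0,0,0,0,0],
    [0,0,0,0,0,0,4],
    [0,0,0,0,0,0,4],
    [0,0,0,0,0,0,4],
    [0,0,0,0,0,0,4],
    [0,0,0,0,0,-2,4],
    [0,0,0,0,0,-3,4],
    [0,0,0,0,0,-3,4],
    [0,0,0,0,0,-3,4],
    [0,0,0,0,0,-3,4],
    [0,0,0,0,0,0,4]
  ]
}}

```text
clock: 8.32
ee_pos: [0.5359, 0.1759, 0.205]
tool_rot: [-0.662, 0.75, -0.002, 0.004]
contact_force: [-0.8, -0.1, -0.1]
gripper_width: 0.0404
```

```bash
python3 - <<'E'
from h import *
snap("wrist","w5"); snap("scene","s5",(260,90,200,150),4); plan([.5,.0,.2])
E
```

```text
t 8.42 pos [0.5342 0.1754 0.2002] q [ 0.317  0.301  0.067  1.334 -0.    -1.128]
rot tot [0. 0. 0.] rows 0 [0. 0. 0.]
shift tot [1.783e+01 1.210e+00 1.000e-02] rows 5 [3.565e+00 2.410e-01 2.000e-03]
```

View pics/w5.png

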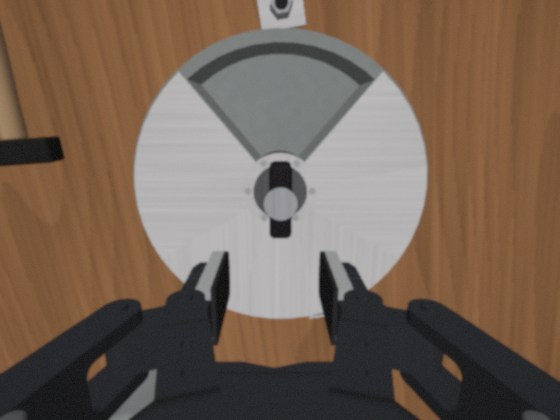

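View pics/s5.png

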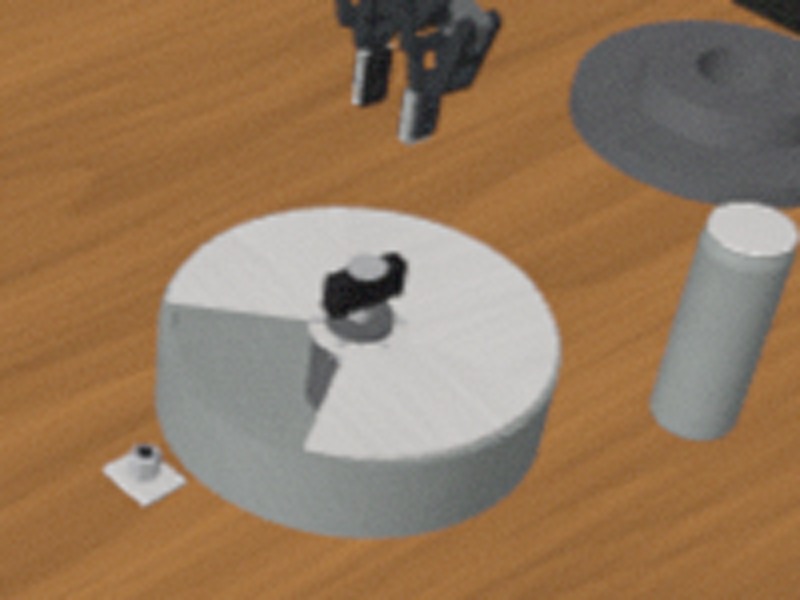

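```bash
python3 - <<'E'
import json,numpy as np
from scipy.optimize import least_squares
D=[json.loads(l) for l in open("log.jsonl")]
q=np.array([d["joint_positions"] for d in D]); p=np.array([d["ee_pos"] for d in D])
rr=np.hypot(p[:,0],p[:,1])
for a,b,c in zip(q,rr,p[:,2]): print(a.round(4),b.round(4),c.round(4), round(a[1]-a[2]+a[3],4))
E
```

```text
[ 1.178   0.2386 -0.014   1.3192 -0.      1.5708] 0.5247 0.2025 1.5719
[ 1.178   0.2386 -0.0139  1.3192 -0.      1.5708] 0.5247 0.2026 1.5717
[ 0.3058  0.3048  0.0779  1.3426 -0.0024  0.2581] 0.564 0.2024 1.5696
[3.1380e-01 3.0100e-01 7.2700e-02 1.3435e+00 2.0000e-04 2.6510e-01] 0.5608 0.2025 1.5719
[ 3.1780e-01  3.5740e-01 -1.3370e-01  1.0795e+00 -1.0000e-04  2.6770e-01] 0.5615 0.0927 1.5706
[ 3.1790e-01  3.2170e-01 -2.9000e-02  1.2217e+00 -1.0000e-04  2.6770e-01] 0.5609 0.1516 1.5723
[ 3.181e-01  3.831e-01 -1.855e-01  1.001e+00  4.000e-04  2.677e-01] 0.5618 0.0598 1.5697
[ 0.3195  0.3729 -0.1656  1.0337  0.0043 -1.1295] 0.5608 0.0725 1.5722
[ 3.1750e-01  3.0110e-01  6.6900e-02  1.3339e+00 -5.0000e-04 -1.1283e+00] 0.5622 0.2002 1.568
```

```bash
python3 - <<'E'
from h import *
plan([.55,-.3806,.2],down(np.radians(49.7)))
E
```

```text
t 8.42 pos [0.5342 0.1754 0.2002] q [ 0.317  0.301  0.067  1.334 -0.    -1.128]
rot tot [-7.0000e-04  3.4000e-03  2.1491e+00] rows 18 [-0.      0.0002  0.1194]
shift tot [-3.716e+01 -4.138e+01  2.000e-02] rows 14 [-2.655e+00 -2.956e+00  2.000e-03]
```

Request:
{"method": "drive_tool", "body": {
  "steps": [
    [0,0,0.119,0,0,0,5],
    [0,0,0.119,0,0,0,5],
    [0,0,0.119,0,0,0,5],
    [0,0,0.119,0,0,0,5],
    [0,0,0.119,0,0,0,5],
    [0,0,0.119,0,0,0,5],
    [0,0,0.119,0,0,0,5],
    [0,0,0.119,0,0,0,5],
    [0,0,0.119,0,0,0,5],
    [0,0,0.119,0,0,0,5],
    [0,0,0.119,0,0,0,5],
    [0,0,0.119,0,0,0,5],
    [0,0,0.119,0,0,0,5],
    [0,0,0.119,0,0,0,5],
    [0,0,0.119,0,0,0,5],
    [0,0,0.119,0,0,0,5],
    [0,0,0.119,0,0,0,5],
    [0,0,0.126,0,0,0,5]
  ]
}}

```text
out of range; nothing moved
```

Request:
{"method": "drive_tool", "body": {
  "steps": [
    [0,0,0.119,0,0,0,5],
    [0,0,0.119,0,0,0,5],
    [0,0,0.119,0,0,0,5],
    [0,0,0.119,0,0,0,5],
    [0,0,0.119,0,0,0,5],
    [0,0,0.119,0,0,0,5],
    [0,0,0.119,0,0,0,5],
    [0,0,0.119,0,0,0,5],
    [0,0,0.119,0,0,0,5],
    [0,0,0.119,0,0,0,5],
    [0,0,0.119,0,0,0,5],
    [0,0,0.119,0,0,0,5],
    [0,0,0.119,0,0,0,5],
    [0,0,0.119,0,0,0,5],
    [0,0,0.119,0,0,0,5],
    [0,0,0.119,0,0,0,5],
    [0,0,0.119,0,0,0,5],
    [0,0,0.124,0,0,0,5]
  ]
}}

```text
clock: 9.92
ee_pos: [0.5326, 0.175, 0.1974]
tool_rot: [0.346, 0.938, -0.001, -0.001]
contact_force: [0.2, -0.0, -0.2]
gripper_width: 0.0501
```

Request:
{"method": "drive_tool", "body": {
  "steps": [
    [0,0,0,-2.32,-2.58,0,5],
    [0,0,0,-2.32,-2.58,0,5],
    [0,0,0,-2.32,-2.58,0,5],
    [0,0,0,-2.32,-2.58,0,5],
    [0,0,0,-2.32,-2.58,0,5],
    [0,0,0,-2.32,-2.58,0,5],
    [0,0,0,-2.32,-2.58,0,5],
    [0,0,0,-2.32,-2.58,0,5],
    [0,0,0,-2.32,-2.58,0,5],
    [0,0,0,-2.32,-2.58,0,5],
    [0,0,0,-2.32,-2.58,0,5],
    [0,0,0,-2.32,-2.58,0,5],
    [0,0,0,-2.32,-2.58,0,5],
    [0,0,0,-2.32,-2.58,0,5],
    [0,0,0,-2.32,-2.58,0,5],
    [0,0,0,-2.32,-2.58,0,5],
    [0,0,0,0,0,0,5],
    [0,0,0,0,0,0,5]
  ]
}}

```text
clock: 11.42
ee_pos: [0.5497, -0.3811, 0.1966]
tool_rot: [0.345, 0.939, 0.0, -0.002]
contact_force: [0.4, 0.1, -0.4]
gripper_width: 0.0503
```

```bash
python3 - <<'E'
from h import *
s=snap("wrist","w6"); plan([.55,-.3806,.06],down(np.radians(49.7)))
for p in [[.490,-.3295,.003],[.490,-.3295,.058],[.55,-.3806,.056],[.490+.109*.763,-.3295-.109*.647,.056],[.490+.05*.763,-.3295-.05*.647,.056]]: print(proj(s,p).round(0))
import json
D=[json.loads(l) for l in open("log.jsonl")]
q=np.array([d["joint_positions"] for d in D]); p=np.array([d["ee_pos"] for d in D]); rr=np.hypot(p[:,0],p[:,1]); n=len(q)
a=q[:,1]-q[:,2];z=0*a;o=z+1
A=np.r_[np.c_[np.sin(q[:,1]),np.cos(a),o,z,np.sin(a)],np.c_[np.cos(q[:,1]),-np.sin(a),z,o,np.cos(a)]]
b=np.r_[rr,p[:,2]]; x,res,rk,sv=np.linalg.lstsq(A,b,rcond=None); print("L1,L2,a,h,e",x,np.abs(A@x-b).max(),sv)
x,res,rk,sv=np.linalg.lstsq(A[:,:4],b,rcond=None); print(x,np.abs(A[:,:4]@x-b).max(),sv)
E
```

```text
t 11.47 pos [ 0.5499 -0.3797  0.1971] q [-0.604  0.498  0.368  1.443 -0.     0.098]
rot tot [-0.0003 -0.003   0.001 ] rows 1 [-0.0003 -0.003   0.001 ]
shift tot [-0.06 -0.06 13.71] rows 4 [-0.016 -0.016  3.428]
[276. 104.]
[276. 102.]
[276. 190.]
[276. 221.]
[276. 159.]
L1,L2,a,h,e [ 0.56844243  0.39598766  0.00121917 -0.2757822   0.02569523] 0.0013153294206742494 [5.72995371 4.67890178 0.37585308 0.32844806 0.16237285]
[ 0.57695301  0.39629835  0.0061549  -0.25955794] 0.006580019589969788 [4.69555767 4.67087031 0.32882111 0.1630503 ]
```

View pics/w6.png

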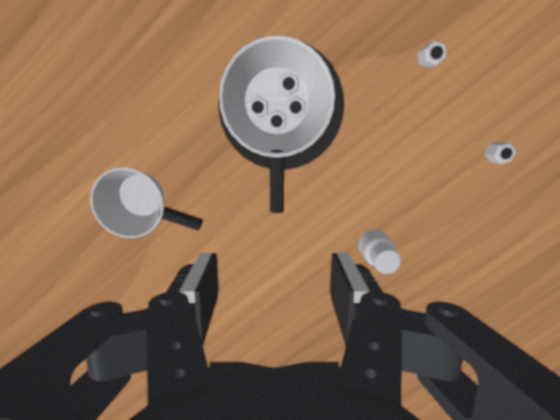

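The wrist view shows the largest cup, with 4 nuts, at (277,97), handle running (276,155) to (276,213). Decoy cup is left at (127,203) and socket right at (380,250). The handle lies 4–5 mm nearer the cup than I had estimated. Descending to grip it.

Request:
{"method": "drive_tool", "body": {
  "steps": [
    [0,0,0,0.4,-0.05,3,4],
    [0,0,0,0,0,3,4],
    [0,0,0,0,0,3,4],
    [0,0,0,0,0,3,4],
    [0,0,0,0,0,3,4],
    [0,0,0,0,0,2.4,4],
    [0,0,0,0,0,2.4,4],
    [0,0,0,0,0,0,4],
    [0,0,0,0,0,0,4]
  ]
}}

```text
clock: 12.22
ee_pos: [0.5466, -0.3753, 0.0002]
tool_rot: [0.343, 0.939, 0.0, -0.002]
contact_force: [-0.7, -0.7, 0.1]
gripper_width: 0.0399
```

```bash
python3 - <<'E'
from h import *
snap("wrist","w7"); snap("scene","s7",(80,180,200,150),4); plan([.547,-.378,-.001],down(np.radians(49.7)))
E
```

```text
t 12.32 pos [ 0.5483 -0.377   0.0027] q [-0.602  0.59   0.016  0.995 -0.     0.098]
rot tot [0.0001 0.0017 0.0034] rows 1 [0.0001 0.0017 0.0034]
shift tot [ 0.03 -0.16  0.37] rows 1 [ 0.035 -0.161  0.366]
```

View pics/w7.png

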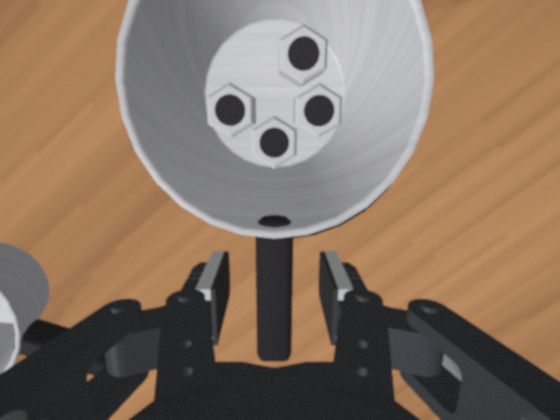

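View pics/s7.png

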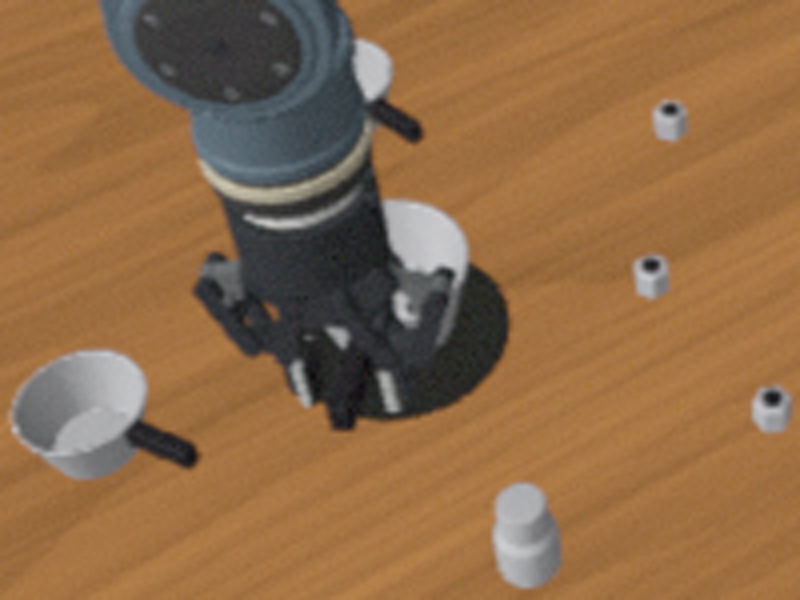

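Handle is centred between the pads at (275,295), and the tips reach past it. Closing, then lifting 5 cm.

Request:
{"method": "drive_tool", "body": {
  "steps": [
    [0,0,0,0,0,0,0],
    [0,0,0,0,0,0,0],
    [0,0,0,0,0,0,0],
    [0,0,0,0,0,0,0],
    [0,0,0,0,0,0,0],
    [0,0,0,0,0,-0.5,0],
    [0,0,0,0,0,-1,0],
    [0,0,0,0,0,-1,0],
    [0,0,0,0,0,-1.5,0],
    [0,0,0,0,0,-1.5,0],
    [0,0,0,0,0,0,0]
  ],
  "squeeze": 90
}}

```text
clock: 13.23
ee_pos: [0.549, -0.3784, 0.06]
tool_rot: [0.343, 0.939, -0.001, 0.002]
contact_force: [0.6, 0.2, -2.8]
gripper_width: 0.0125
```

```bash
python3 - <<'E'
from h import *
snap("wrist","w8"); plan([.547,-.378,.05],down(np.radians(49.7))); o=r.observe(); print(o["contact_force"],o["ft_torque"],o["gripper_width"])
E
```

```text
t 13.28 pos [ 0.5486 -0.3781  0.0583] q [-0.603  0.547  0.091  1.112 -0.     0.097]
rot tot [0.0002 0.0037 0.0025] rows 1 [0.0002 0.0037 0.0025]
shift tot [ 0.12 -0.09  0.83] rows 1 [ 0.124 -0.094  0.827]
[-0.4030958   0.02217793 -3.99876121] [-0.11285978 -0.18109507  0.00787494] 0.012639714214180264
```

View pics/w8.png

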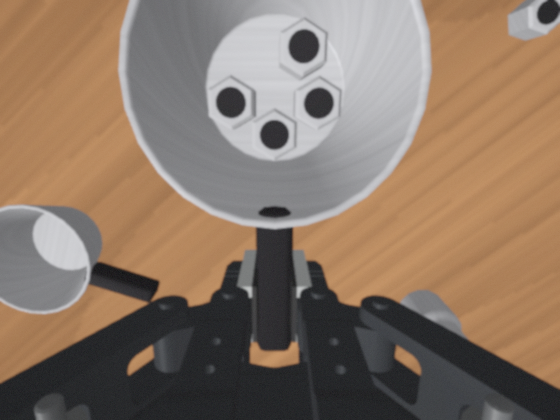

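```bash
python3 - <<'E'
from h import *
plan([.5403,-.2624,.07],down(np.radians(49.7))); 
E
```

```text
t 13.28 pos [ 0.5486 -0.3781  0.0583] q [-0.603  0.547  0.091  1.112 -0.     0.097]
rot tot [0.0002 0.0037 0.0025] rows 1 [0.0002 0.0037 0.0025]
shift tot [ 8.11  8.29 -1.17] rows 3 [ 2.704  2.763 -0.391]
```

Request:
{"method": "drive_tool", "body": {
  "steps": [
    [0,0,0,1.35,1.38,-0.2,0],
    [0,0,0,1.35,1.38,-0.2,0],
    [0,0,0,1.35,1.38,-0.2,0],
    [0,0,0,1.35,1.38,-0.2,0],
    [0,0,0,1.35,1.38,-0.2,0],
    [0,0,0,1.35,1.38,-0.2,0],
    [0,0,0,0,0,0,0]
  ]
}}

```text
clock: 13.87
ee_pos: [0.538, -0.2585, 0.0677]
tool_rot: [0.342, 0.94, 0.001, -0.001]
contact_force: [-0.2, -0.3, -3.8]
gripper_width: 0.0123
```

Request:
{"method": "drive_tool", "body": {
  "steps": [
    [0,0,-0.1,0,0,0,0],
    [0,0,-0.1,0,0,0,0],
    [0,0,-0.1,0,0,0,0],
    [0,0,-0.1,0,0,0,0],
    [0,0,-0.1,0,0,0,0],
    [0,0,-0.1,0,0,0,0],
    [0,0,-0.1,0,0,0,0],
    [0,0,-0.1,0,0,0,0],
    [0,0,-0.1,0,0,0,0],
    [0,0,-0.1,0,0,0,0],
    [0,0,-0.1,0,0,0,0],
    [0,0,-0.1,0,0,0,0],
    [0,0,-0.1,0,0,0,0],
    [0,0,-0.1,0,0,0,0],
    [0,0,-0.1,0,0,0,0],
    [0,0,-0.1,0,0,0,0],
    [0,0,-0.08,0,0,0,0],
    [0,0,0,0,0,0,0],
    [0,0,0,0,0,0,0]
  ]
}}

```text
clock: 15.45
ee_pos: [0.5386, -0.2618, 0.0674]
tool_rot: [-0.469, 0.883, 0.0, -0.0]
contact_force: [-0.2, -0.7, -3.4]
gripper_width: 0.0125
```

```bash
python3 - <<'E'
from h import *
snap("top","t9",(250,140,230,180),3); plan([.5403,-.2624,.003],down(np.radians(146.2))); o=r.observe(); print(o["contact_force"],o["ft_torque"],o["gripper_width"])
E
```

```text
t 15.5 pos [ 0.5386 -0.2618  0.0676] q [-0.452  0.436 -0.077  1.059 -0.    -1.428]
rot tot [ 0.0008 -0.0001 -0.0048] rows 1 [ 0.0008 -0.0001 -0.0048]
shift tot [-0.04 -0.17  6.46] rows 2 [-0.021 -0.087  3.228]
[ 0.61223064  0.33397204 -3.30248195] [ 0.18219326 -0.12355677 -0.02586728] 0.012552057589042959
```

View pics/t9.png

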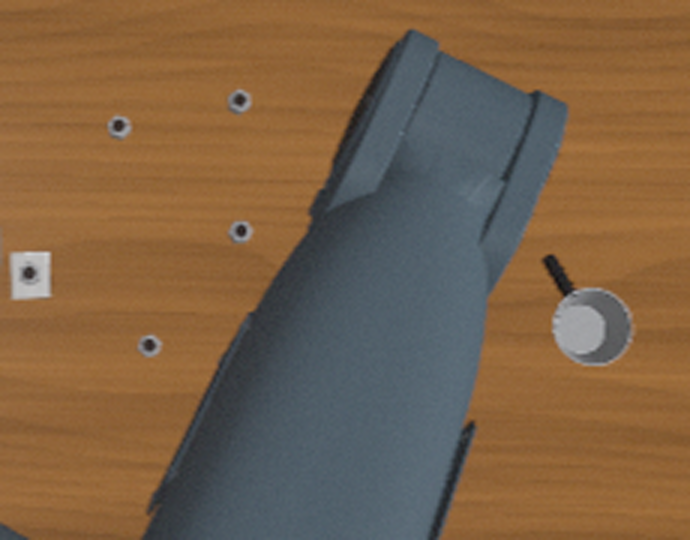

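Request:
{"method": "drive_tool", "body": {
  "steps": [
    [0,0,0,0,0,1.5,0],
    [0,0,0,0,0,1.5,0],
    [0,0,0,0,0,1.5,0],
    [0,0,0,0,0,1.3,0],
    [0,0,0,0,0,0.3,0],
    [0,0,0,0,0,0,0],
    [0,0,0,0,0,0,0]
  ]
}}

```text
clock: 16.08
ee_pos: [0.5391, -0.2618, 0.0074]
tool_rot: [-0.47, 0.883, -0.0, -0.0]
contact_force: [0.3, 0.6, -3.6]
gripper_width: 0.0123
```

Request:
{"method": "drive_tool", "body": {
  "steps": [
    [0,0,0,0,0,0.2,0],
    [0,0,0,0,0,0.2,0],
    [0,0,0,0,0,0.2,0],
    [0,0,0,0,0,0,0]
  ]
}}

```text
clock: 16.42
ee_pos: [0.5398, -0.262, 0.0026]
tool_rot: [-0.47, 0.883, -0.001, 0.001]
contact_force: [-1.1, 1.8, 10.1]
gripper_width: 0.0128
```

Request:
{"method": "drive_tool", "body": {
  "steps": [
    [0,0,0,0,0,-0.1,0],
    [0,0,0,0,0,0,4],
    [0,0,0,0,0,0,4],
    [0,0,0,0,0,0,4],
    [0,0,0,0,0,0,4],
    [0,0,0,0,0,-2,4],
    [0,0,0,0,0,-3,4],
    [0,0,0,0,0,-3,4],
    [0,0,0,0,0,-3,4],
    [0,0,0,0,0,-3,4],
    [0,0,0,0,0,0,4]
  ]
}}

```text
clock: 17.33
ee_pos: [0.5415, -0.263, 0.1481]
tool_rot: [-0.47, 0.883, -0.004, 0.002]
contact_force: [0.6, -0.1, -0.0]
gripper_width: 0.0399
```

```bash
python3 - <<'E'
from h import *
s=snap("wrist","w10"); snap("scene","s10",(80,150,250,190),3); plan([.5403,-.2624,.15],down(np.radians(146.2)))
for p in [[.4967,-.3283,.003],[.4967,-.3283,.058]]: print(proj(s,p).round(0))
E
```

```text
t 17.43 pos [ 0.5397 -0.2621  0.1433] q [-0.452  0.388  0.05   1.23  -0.    -1.431]
rot tot [-0.0028  0.0003 -0.0017] rows 1 [-0.0028  0.0003 -0.0017]
shift tot [-0.01 -0.07 -0.67] rows 1 [-0.01  -0.066 -0.674]
[276. 102.]
[275.  99.]
```

View pics/w10.png

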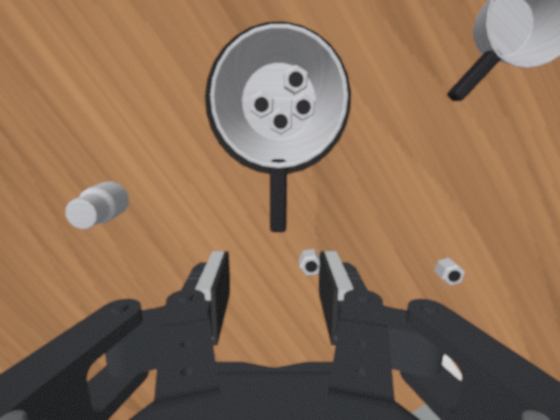

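View pics/s10.png

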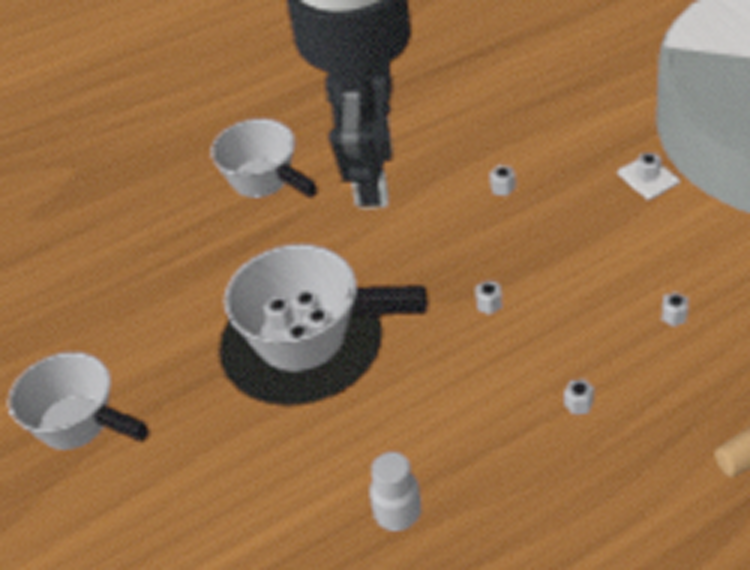

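Request:
{"method": "drive_tool", "body": {
  "steps": [
    [0,0.1,0,0,0,0,4],
    [0,0.1,0,0,0,0,4],
    [0,0.1,0,0,0,0,4],
    [0,0.1,0,0,0,0,4],
    [0,0.1,0,0,0,0,4],
    [0,0.1,0,0,0,0,4],
    [0,0.1,0,0,0,0,4],
    [0,0,0,0,0,0,4],
    [0,0,0,0,0,0,4]
  ]
}}

```text
clock: 18.18
ee_pos: [0.5387, -0.2604, 0.139]
tool_rot: [-0.443, 0.828, -0.16, -0.304]
contact_force: [-0.1, -0.1, -0.2]
gripper_width: 0.0397
```

```bash
python3 - <<'E'
from h import *
plan([.5403,-.2624,.15]); o=r.observe(); print(R.from_quat(o["tool_rot"]).as_matrix().round(3))
# FK fit
import json
from scipy.optimize import least_squares
D=[json.loads(l) for l in open("log.jsonl")]
q=np.array([d["joint_positions"] for d in D]); P=np.array([d["ee_pos"] for d in D]); 
def fk(x,q):
    L1,L2,a,h,e,d,t,g=x
    q1,q2,q3,q4,q5,q6=q
    A=q2-q3; p=A+q4
    # radial plane: rad, up, tangential
    pos=np.array([a+L1*np.sin(q2)+L2*np.cos(A)+e*np.sin(A), h+L1*np.cos(q2)-L2*np.sin(A)+e*np.cos(A),g])
    u=np.array([np.cos(p),-np.sin(p),0]); v=np.array([-np.sin(p),-np.cos(p),0])
    for s in (1,):
        tz=np.cos(q5)*u+s*SG*np.sin(q5)*np.array([0,0,1.])
    pos=pos+d*u+t*tz
    return np.array([pos[0]*np.cos(q1)-pos[2]*np.sin(q1),pos[0]*np.sin(q1)+pos[2]*np.cos(q1),pos[1]]),tz
for SG in (1,-1):
    f=lambda x:np.concatenate([fk(x,qq)[0]-pp for qq,pp in zip(q,P)])
    s=least_squares(f,[.57,.4,0,.2,.02,.1,.3,0]); print(SG,s.x.round(4),np.abs(s.fun).max())
E
```

```text
t 18.18 pos [ 0.5387 -0.2604  0.139 ] q [-0.123  0.636  0.237  1.538 -0.612 -0.989]
rot tot [0. 0. 0.] rows 0 [0. 0. 0.]
shift tot [ 0.77 -0.23 -0.79] rows 1 [ 0.774 -0.235 -0.792]
[[-0.422 -0.831 -0.362]
 [-0.637  0.556 -0.534]
 [ 0.645  0.005 -0.764]]
1 [ 0.5724  0.3962 -0.      0.1953  0.025   0.139   0.3351  0.    ] 1.3231782336475817e-10
-1 [ 0.5172  0.3852  0.0238  0.1377  0.0478  0.663  -0.2785 -0.0019] 0.0969391030603681
```

FK fits the logged data to 1e-10. Next I'll check with the tilted tool whether the 36 mm offset lies along the tool axis or along world z.

```bash
cat > kin.py <<'E'
import numpy as np
from scipy.optimize import least_squares
L1,L2,H,E_,Dd,T=.5724,.3962,.1953,.025,.139,.3351
LO=np.array([-2.66,-1.03,-1.14,-1.82,-1.45,-3.14]);HI=np.array([2.66,1.9,1.46,2.27,1.34,3.14])
def fk(q,full=False):
    q1,q2,q3,q4,q5,q6=q; A=q2-q3;p=A+q4
    Rz=np.array([[np.cos(q1),-np.sin(q1),0],[np.sin(q1),np.cos(q1),0],[0,0,1]])
    el=np.array([L1*np.sin(q2),0,H+L1*np.cos(q2)])
    w=el+np.array([L2*np.cos(A)+E_*np.sin(A),0,-L2*np.sin(A)+E_*np.cos(A)])
    u=np.array([np.cos(p),0,-np.sin(p)]);t=np.array([0,1.,0])
    w5=w+Dd*u; z=np.cos(q5)*u+np.sin(q5)*t; y0=np.cos(q5)*t-np.sin(q5)*u; x0=np.cross(y0,z)
    y=np.cos(q6)*y0-np.sin(q6)*x0; x=np.cos(q6)*x0+np.sin(q6)*y0
    M=Rz@np.c_[x,y,z]; pos=Rz@(w5+T*z)
    return (pos,M,Rz@el,Rz@w,Rz@w5) if full else (pos,M)
def ik(pos,M,q0,tries=15,seed=0):
    rng=np.random.default_rng(seed); best=None
    for k in range(tries):
        s=np.clip(np.array(q0)+(0 if k==0 else rng.normal(0,.5,6)),LO+.01,HI-.01)
        f=lambda q:np.r_[(fk(q)[0]-pos)*5,(fk(q)[1]-M).ravel()]
        o=least_squares(f,s,bounds=(LO,HI))
        if best is None or o.cost<best.cost-1e-12: best=o
        if best.cost<1e-12: break
    return best.x,best.cost
E
python3 - <<'E'
from h import *; import kin
o=log(); p,M=kin.fk(o["joint_positions"]); print(p-o["ee_pos"],np.abs(M-R.from_quat(o["tool_rot"]).as_matrix()).max())
s=snap("scene","s11",(130,110,160,130),5)
for nm,off in (("tool",[0,0,-.030]),("nominal",[0,0,.008])):
  for y in(-.02,.02): print(nm,((proj(s,o["ee_pos"]+M@[0,y,off[2]])-[130,110])*5).round(0), "worldz:",((proj(s,o["ee_pos"]+M@[0,y,.008]+[0,0,.038])-[130,110])*5).round(0))
E
```

```text
[ 0.00000000e+00 -5.55111512e-17  1.38777878e-16] 1.6653345369377348e-16
tool [419. 548.] worldz: [359. 535.]
tool [425. 483.] worldz: [366. 469.]
nominal [369. 597.] worldz: [359. 535.]
nominal [376. 531.] worldz: [366. 469.]
```

View pics/s11.png

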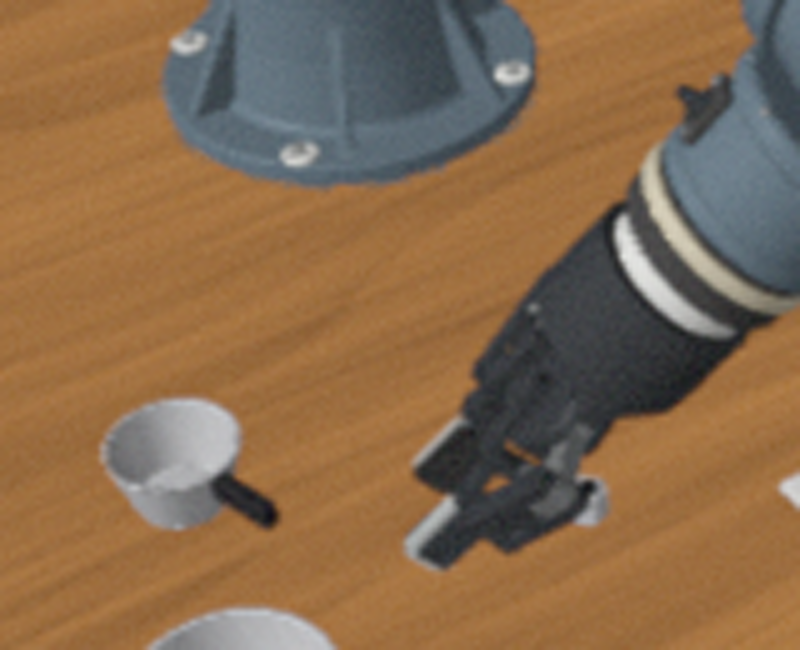

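The offset lies along the tool axis: the tips match the "tool" projection. Now searching for pour poses.

```bash
cat > pour.py <<'E'
from kin import *
G=-.046
def cupgeom(pos,M,beta):
    x,z=M[:,0],M[:,2]; zc=-np.cos(beta)*z+np.sin(beta)*x; h=-np.sin(beta)*z-np.cos(beta)*x
    g=pos+G*z; rim=g-.079*h+.013*zc; foot=g-.079*h-.042*zc; cen=g-.079*h-.0145*zc
    low=-np.array([0,0,1.]); low=low-zc*(low@zc); n=np.linalg.norm(low); low=low/n if n>1e-6 else low
    return dict(g=g,zc=zc,h=h,rim=rim,foot=foot,cen=cen,lip=rim+.05*low,footlow=foot+.034*low,tilt=np.arccos(zc[2]))
def Mpour(psi,tilt,beta,roll=0):
    d=np.array([np.cos(psi),np.sin(psi),0]); up=np.array([0,0,1.])
    zc=np.cos(tilt)*up+np.sin(tilt)*d; h=np.sin(tilt)*up-np.cos(tilt)*d  # handle up side
    s=np.cross(zc,h); h=np.cos(roll)*h+np.sin(roll)*s
    x=np.sin(beta)*zc-np.cos(beta)*h; z=-np.cos(beta)*zc-np.sin(beta)*h
    return np.c_[x,np.cross(z,x),z]
E
python3 - <<'E'
from pour import *
W=np.array([.523,.092])
for beta in (.7,.85):
  for tilt in (1.75,1.95):
    for pd in (-150,-120,-105,-90,-75,-60,-30):
      for roll in (-.5,0,.5):
        psi=np.radians(pd); M=Mpour(psi,tilt,beta,roll)
        g0=cupgeom(np.zeros(3),M,beta); lip=np.r_[W-0.015*np.array([np.cos(psi),np.sin(psi)]),.105]
        pos=lip-g0["lip"]
        q,c=ik(pos,M,[-.1,.6,.2,1.5,1.0,-1],tries=8)
        if c<1e-8:
            p,_,el,w,w5=fk(q,True); print(beta,tilt,pd,roll,q.round(2),"w5",w5.round(2),"g",cupgeom(p,M,beta)["g"].round(3))
E
```

```text
0.7 1.75 -150 -0.5 [-0.35  0.12 -0.82 -0.01  1.02 -0.31] w5 [ 0.38 -0.14  0.35] g [0.548 0.062 0.225]
0.7 1.75 -150 0 [-0.1  -0.09 -1.04 -0.33  0.53 -0.34] w5 [ 0.31 -0.03  0.38] g [0.527 0.094 0.234]
0.7 1.75 -120 -0.5 [-0.34  0.48 -0.19  1.23  1.11 -1.39] w5 [ 0.51 -0.18  0.35] g [0.559 0.079 0.225]
0.7 1.75 -120 0 [-0.29  0.11 -0.65  0.43  1.01 -1.13] w5 [ 0.4  -0.12  0.38] g [0.525 0.096 0.234]
0.7 1.75 -120 0.5 [-0.18 -0.04 -1.13 -0.46  0.77 -1.01] w5 [ 0.29 -0.05  0.35] g [0.493 0.117 0.225]
0.7 1.75 -105 -0.5 [-0.29  0.65  0.08  1.66  1.01 -1.77] w5 [ 0.58 -0.17  0.35] g [0.561 0.088 0.225]
0.7 1.75 -105 0 [-0.31  0.3  -0.37  0.98  1.05 -1.66] w5 [ 0.46 -0.15  0.38] g [0.524 0.097 0.234]
0.7 1.75 -105 0.5 [-0.31  0.04 -0.89  0.06  1.05 -1.48] w5 [ 0.34 -0.11  0.35] g [0.488 0.108 0.225]
0.7 1.75 -90 -0.5 [-0.22  0.8   0.32  1.96  0.87 -2.02] w5 [ 0.65 -0.15  0.35] g [0.561 0.099 0.225]
0.7 1.75 -90 0 [-0.29  0.48 -0.11  1.44  0.98 -2.11] w5 [ 0.52 -0.15  0.38] g [0.523 0.097 0.234]
0.7 1.75 -90 0.5 [-0.36  0.23 -0.57  0.79  1.14 -2.14] w5 [ 0.4  -0.15  0.35] g [0.485 0.099 0.2
[... 4228 characters left out ...]
.85 1.95 -90 -0.5 [-0.25  0.88  0.4   2.09  0.83 -2.19] w5 [ 0.67 -0.17  0.33] g [0.561 0.075 0.221]
0.85 1.95 -90 0 [-0.34  0.54 -0.08  1.54  1.   -2.24] w5 [ 0.52 -0.19  0.36] g [0.523 0.071 0.23 ]
0.85 1.95 -90 0.5 [-0.43  0.26 -0.59  0.79  1.19 -2.15] w5 [ 0.38 -0.17  0.33] g [0.485 0.075 0.221]
0.85 1.95 -75 0 [-0.29  0.69  0.16  1.84  0.86 -2.51] w5 [ 0.6  -0.18  0.36] g [0.528 0.072 0.23 ]
0.85 1.95 -75 0.5 [-0.42  0.5  -0.27  1.41  1.11 -2.73] w5 [ 0.45 -0.2   0.33] g [0.491 0.066 0.221]
0.85 1.95 -60 0 [-0.22  0.82  0.39  2.07  0.71 -2.68] w5 [ 0.66 -0.15  0.36] g [0.533 0.074 0.23 ]
0.85 1.95 -60 0.5 [-0.37  0.67 -0.01  1.77  0.96 -3.05] w5 [ 0.53 -0.21  0.33] g [0.499 0.058 0.221]
```

```bash
cat >> pour.py <<'E'
def Mup(haz,beta):
    h=np.array([np.cos(haz),np.sin(haz),0]); zc=np.array([0,0,1.])
    x=np.sin(beta)*zc-np.cos(beta)*h; z=-np.cos(beta)*zc-np.sin(beta)*h
    return np.c_[x,np.cross(z,x),z]
E
python3 - <<'E'
from h import *; from pour import *
be=.85; haz=np.radians(56.2); M=Mup(haz,be); h=np.array([np.cos(haz),np.sin(haz),0])
g=np.array([.540,-.262,.045])+.004*h; p=g+.046*M[:,2]
q0=r.observe()["joint_positions"]
for b in (.1,0): q,c=ik(p-b*M[:,2],M,q0); print(q.round(2),c)
plan(p-.1*M[:,2],R.from_matrix(M)); print(p)
for psi,roll,tilt in [(-135,-.3,1.3),(-135,-.3,2.0),(-135,-.3,0),(-135,-.5,2.0),(-135,0,2.0)]:
    M=Mpour(np.radians(psi),tilt,be,roll); lip=np.array([.543,.107,.12]); pos=lip-cupgeom(np.zeros(3),M,be)["lip"]
    q,c=ik(pos,M,q0); print(psi,roll,tilt,q.round(2),c,pos.round(3))
E
```

```text
[-0.02  0.82  0.32  1.62 -0.69 -0.8 ] 1.4179562919053805e-29
[-0.12  0.8   0.11  1.35 -0.73 -0.91] 2.616436014760822e-31
t 18.23 pos [ 0.5387 -0.2612  0.1404] q [-0.124  0.634  0.237  1.538 -0.611 -0.99 ]
rot tot [0.0026 0.1506 0.0014] rows 2 [0.0013 0.0753 0.0007]
shift tot [-7.43 -0.15  0.59] rows 2 [-3.717 -0.076  0.293]
[ 0.52300022 -0.28739397  0.01464078]
-135 -0.3 1.3 [-0.02  0.26 -0.12  1.03  0.49 -0.62] 1.5025858367815948e-25 [0.599 0.145 0.197]
-135 -0.3 2.0 [-0.4   0.17 -0.67  0.4   1.16 -0.92] 2.0834568781767658e-23 [0.553 0.098 0.222]
-135 -0.3 0 [ 0.3   1.17  1.07  2.27 -0.15 -0.13] 0.0023974477966334853 [0.582 0.128 0.077]
-135 -0.5 2.0 [-0.43  0.35 -0.44  0.87  1.24 -1.19] 8.770437258059664e-24 [0.56  0.094 0.219]
-135 0 2.0 [-0.32 -0.01 -0.96 -0.17  0.96 -0.69] 6.030395749583657e-22 [0.543 0.107 0.224]
```

Request:
{"method": "drive_tool", "body": {
  "steps": [
    [0,0.075,0,0,0,0,4],
    [0,0.075,0,0,0,0,4],
    [0,0,0,-1.85,-0.04,0.15,4],
    [0,0,0,-1.85,-0.04,0.15,4],
    [0,0,0,-1.85,-0.04,0.15,4],
    [0,0,0,-1.85,-0.04,0.15,4],
    [0,0,0,0,0,0,4],
    [0,0,0,0,0,0,4]
  ]
}}

```text
clock: 18.9
ee_pos: [0.565, -0.2253, 0.0815]
tool_rot: [-0.429, 0.804, -0.193, -0.364]
contact_force: [0.8, -0.5, 0.3]
gripper_width: 0.0402
```

```bash
python3 - <<'E'
from h import *; from pour import *
s=snap("wrist","w12"); M=Mup(np.radians(56.2),.85)
plan([.523,-.2874,.0146],R.from_matrix(M))
E
```

```text
t 18.95 pos [ 0.565  -0.2258  0.0824] q [-0.024  0.816  0.324  1.628 -0.686 -0.803]
rot tot [ 0.0013  0.     -0.0005] rows 1 [ 0.0013  0.     -0.0005]
shift tot [-0.17  0.06 10.08] rows 3 [-0.058  0.02   3.36 ]
```

View pics/w12.png

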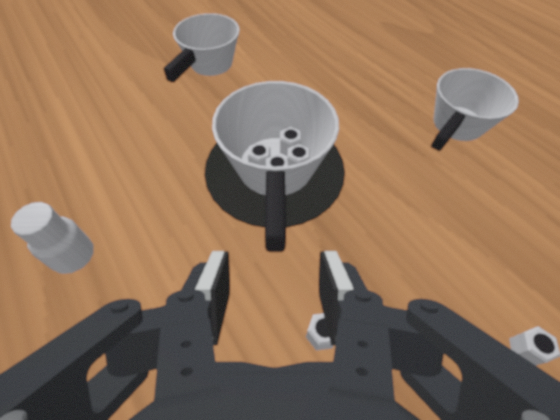

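Handle is centred at (276,220); the nut at (322,330) lies well behind and below the fingers. Advancing to grip.

Request:
{"method": "drive_tool", "body": {
  "steps": [
    [0,0,0,-0.1,0,2,4],
    [0,0,0,0,0,2,4],
    [0,0,0,0,0,2,4],
    [0,0,0,0,0,2,4],
    [0,0,0,0,0,1,4],
    [0,0,0,0,0,1,4],
    [0,0,0,0,0,0,4],
    [0,0,0,0,0,0,4]
  ]
}}

```text
clock: 19.62
ee_pos: [0.5232, -0.2882, 0.0167]
tool_rot: [-0.428, 0.804, -0.194, -0.364]
contact_force: [-0.5, -0.7, 0.3]
gripper_width: 0.0396
```

```bash
python3 - <<'E'
from h import *; from pour import *
s=snap("wrist","w13");snap("scene","s13",(80,180,200,150),4); M=Mup(np.radians(56.2),.85)
plan([.523,-.2874,.0146],R.from_matrix(M))
E
```

```text
t 19.72 pos [ 0.524  -0.2876  0.0167] q [-0.118  0.8    0.112  1.36  -0.732 -0.91 ]
rot tot [ 0.0004  0.0007 -0.0023] rows 1 [ 0.0004  0.0007 -0.0023]
shift tot [-0.14  0.1   0.17] rows 1 [-0.135  0.1    0.169]
```

View pics/w13.png

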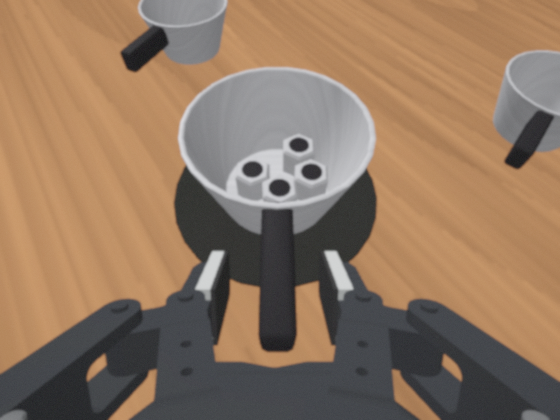

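View pics/s13.png

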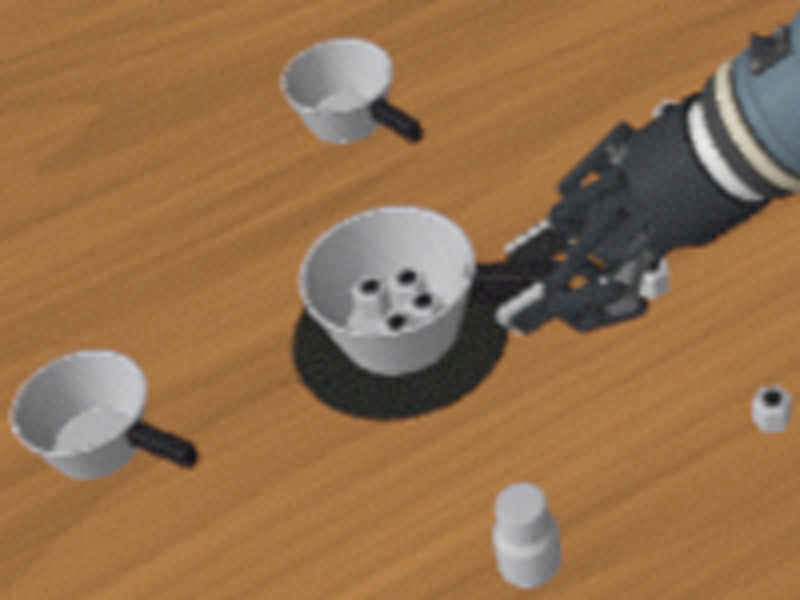

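Well placed. Closing and lifting straight up. World up in tool axes is x·0.751 and z·(−0.66).

Request:
{"method": "drive_tool", "body": {
  "steps": [
    [0,0,0,0,0,0,0],
    [0,0,0,0,0,0,0],
    [0,0,0,0,0,0,0],
    [0,0,0,0,0,0,0],
    [0,0,0,0,0,0,0],
    [0,0,0,0.4,0,-0.35,0],
    [0,0,0,0.75,0,-0.66,0],
    [0,0,0,1.1,0,-1.0,0],
    [0,0,0,1.5,0,-1.32,0],
    [0,0,0,1.5,0,-1.32,0],
    [0,0,0,1.5,0,-1.32,0],
    [0,0,0,1.1,0,-1,0],
    [0,0,0,0,0,0,0],
    [0,0,0,0,0,0,0]
  ],
  "squeeze": 100
}}

```text
clock: 20.88
ee_pos: [0.524, -0.2871, 0.1211]
tool_rot: [-0.428, 0.804, -0.194, -0.363]
contact_force: [0.1, 0.1, -4.4]
gripper_width: 0.0125
```

```bash
python3 - <<'E'
from h import *; from pour import *
s=snap("wrist","w14");o=log(); print(o["ee_pos"],o["gripper_width"],o["contact_force"],o["ft_torque"])
snap("scene","s14",(80,120,250,190),3)
E
```

```text
[ 0.52359805 -0.2870198   0.12019879] 0.012569895194458804 [-0.08041273 -0.12096411 -3.18391134] [ 1.16575584 -0.80525156 -0.00494273]
```

View pics/w14.png

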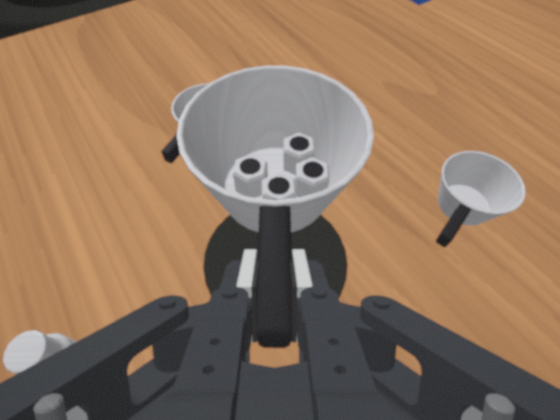

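View pics/s14.png

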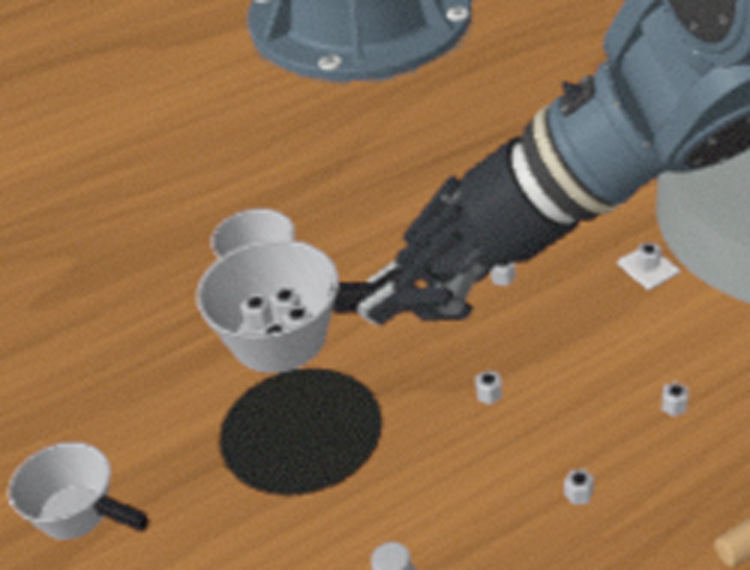

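```bash
python3 - <<'E'
from h import *; from pour import *
be=.85; ps=np.radians(56.2+180); q=r.observe()["joint_positions"]
prev=None
for tilt,lz in [(.5,.2),(.5,.17),(.8,.17),(1.1,.15),(1.3,.13),(1.5,.125),(1.7,.12),(1.9,.12),(2.05,.12)]:
    M=Mpour(ps,tilt,be); lip=np.array([.540,.105,lz]) if not(tilt==.5 and lz==.2) else np.array([.45,-.4,.2])
    pos=lip-cupgeom(np.zeros(3),M,be)["lip"]; q,c=ik(pos,M,q); g=cupgeom(pos,M,be)
    print(tilt,pos.round(3),q.round(2),"%.0e"%c,"foot",g["footlow"].round(3),"cen",g["cen"].round(3),"w5",fk(q,True)[4].round(2))
E
```

```text
0.5 [ 0.508 -0.314  0.207] [-0.36  0.41  0.2   1.44 -0.34 -1.33] 1e-25 foot [ 0.472 -0.366  0.159] cen [ 0.482 -0.353  0.2  ] w5 [ 0.57 -0.22  0.52]
0.5 [0.598 0.191 0.177] [ 0.41  0.69  0.6   1.78 -0.19 -0.54] 3e-18 foot [0.562 0.139 0.129] cen [0.572 0.152 0.17 ] w5 [0.66 0.29 0.49]
0.8 [0.594 0.186 0.208] [ 0.32  0.44  0.3   1.47 -0.03 -0.66] 3e-24 foot [0.568 0.147 0.143] cen [0.57  0.15  0.187] w5 [0.6  0.2  0.54]
1.1 [0.585 0.173 0.214] [ 0.19  0.24 -0.02  1.14  0.18 -0.77] 3e-29 foot [0.571 0.152 0.139] cen [0.566 0.144 0.182] w5 [0.54 0.1  0.54]
1.3 [0.577 0.161 0.209] [ 0.08  0.14 -0.23  0.91  0.35 -0.85] 9e-23 foot [0.572 0.153 0.131] cen [0.562 0.138 0.171] w5 [0.5  0.04 0.51]
1.5 [0.568 0.146 0.216] [-0.05  0.07 -0.39  0.74  0.55 -0.92] 3e-20 foot [0.571 0.152 0.137] cen [0.557 0.131 0.173] w5 [ 0.45 -0.02  0.48]
1.7 [0.557 0.131 0.219] [-0.19  0.04 -0.55  0.56  0.76 -1.  ] 4e-20 foot [0.569 0.149 0.143] cen [0.552 0.122 0.173] w5 [ 0.42 -0.08  0.44]
1.9 [0.546 0.114 0.223] [-0.32  0.07 -0.68  0.39  0.99 -1.07] 3e-28 foot [0.566 0.144 0.153] cen [0.545 0.113 0.176] w5 [ 0.38 -0.13  0.39]
2.05 [0.537 0.101 0.224] [-0.41  0.12 -0.77  0.25  1.16 -1.11] 3e-24 foot [0.563 0.139 0.16 ] cen [0.541 0.106 0.177] w5 [ 0.36 -0.16  0.35]
```

Request:
{"method": "drive_tool", "body": {
  "steps": [
    [0,0,0,1.09,0,-0.96,0],
    [0,0,0,1.09,0,-0.96,0],
    [0,0,0,1.09,0,-0.96,0],
    [0,0,0,1.09,0,-0.96,0],
    [0,0,0,1.09,0,-0.96,0],
    [0,0,0,1.09,0,-0.96,0],
    [0,-0.05,0,0,0,0,0],
    [0,-0.05,0,0,0,0,0],
    [0,-0.05,0,0,0,0,0],
    [0,-0.05,0,0,0,0,0],
    [0,-0.05,0,0,0,0,0],
    [0,-0.05,0,0,0,0,0],
    [0,-0.05,0,0,0,0,0],
    [0,-0.05,0,0,0,0,0],
    [0,-0.05,0,0,0,0,0],
    [0,-0.05,0,0,0,0,0],
    [0,0,0,0,0,0,0]
  ]
}}

```text
clock: 22.4
ee_pos: [0.5227, -0.288, 0.2076]
tool_rot: [-0.462, 0.87, -0.081, -0.153]
contact_force: [0.5, 0.0, -4.4]
gripper_width: 0.0124
```

```bash
python3 - <<'E'
from h import *; from pour import *
M=Mpour(np.radians(56.2+180),.5,.85); plan([.598,.191,.177],R.from_matrix(M))
s=snap("wrist","w15");
E
```

```text
t 22.4 pos [ 0.5227 -0.288   0.2076] q [-0.318  0.43   0.228  1.468 -0.335 -1.279]
rot tot [ 0.0016  0.0015 -0.0031] rows 1 [ 0.0016  0.0015 -0.0031]
shift tot [-42.38  20.39 -12.21] rows 13 [-3.26   1.569 -0.939]
```

View pics/w15.png

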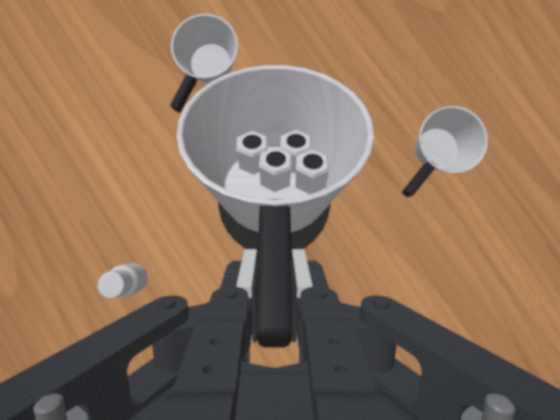

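Request:
{"method": "drive_tool", "body": {
  "steps": [
    [0,0,0,-1.18,0.57,-0.34,0],
    [0,0,0,-1.18,0.57,-0.34,0],
    [0,0,0,-2.35,1.13,-0.68,0],
    [0,0,0,-2.35,1.13,-0.68,0],
    [0,0,0,-2.35,1.13,-0.68,0],
    [0,0,0,-2.35,1.13,-0.68,0],
    [0,0,0,-2.35,1.13,-0.68,0],
    [0,0,0,-2.35,1.13,-0.68,0],
    [0,0,0,-2.35,1.13,-0.68,0],
    [0,0,0,-2.35,1.13,-0.68,0],
    [0,0,0,-2.35,1.13,-0.68,0],
    [0,0,0,-2.35,1.13,-0.68,0],
    [0,0,0,-2.35,1.13,-0.68,0],
    [0,0,0,-2.35,1.13,-0.68,0],
    [0,0,0,-2.35,1.13,-0.68,0],
    [0,0,0,-2.35,1.13,-0.68,0],
    [0,0,0,-2.35,1.13,-0.68,0],
    [0,0,0,-2.35,1.13,-0.68,0],
    [0,0,0,-1.18,0.57,-0.34,0],
    [0,0,0,-1.18,0.57,-0.34,0]
  ]
}}

```text
clock: 24.12
ee_pos: [0.5991, 0.1947, 0.1762]
tool_rot: [-0.464, 0.868, -0.083, -0.155]
contact_force: [-0.2, -0.9, -3.5]
gripper_width: 0.0125
```

```bash
python3 - <<'E'
from h import *; from pour import *
o=log(); p=o["ee_pos"]; M=R.from_quat(o["tool_rot"]).as_matrix(); print(p, cupgeom(p,M,.85))
# lip-fixed schedule
be=.85; ps=np.radians(56.2+180); 
pp=p; Mp=M
for tilt,lz in [(.5,.17),(.6,.17),(.7,.17),(.8,.165),(.9,.16),(1.0,.155),(1.1,.15),(1.2,.14),(1.3,.13),(1.4,.125),(1.5,.125),(1.6,.12),(1.7,.12),(1.8,.12),(1.9,.12),(2.,.12)]:
    Mn=Mpour(ps,tilt,be); pos=np.array([.54,.105,lz])-cupgeom(np.zeros(3),Mn,be)["lip"]
    print(tilt,(Mp.T@(pos-pp)*100).round(2),(Mn.T@(pos-pp)*100).round(2)); pp,Mp=pos,Mn
s=snap("scene","s16",(230,50,220,170),3);
E
```

```text
[0.59905929 0.19472838 0.17615747] {'g': array([0.60788104, 0.20794392, 0.21932604]), 'zc': array([-0.26464651, -0.39692879,  0.87886845]), 'h': array([0.48775312, 0.73109963, 0.47706417]), 'rim': array([0.56590814, 0.14502698, 0.19306326]), 'foot': array([0.58046369, 0.16685806, 0.1447255 ]), 'cen': array([0.57318591, 0.15594252, 0.16889438]), 'lip': array([0.54153097, 0.108465  , 0.16921005]), 'footlow': array([0.56388722, 0.14199592, 0.12850532]), 'tilt': np.float64(0.4973112290310189)}
0.5 [ 0.39 -0.08  0.03] [ 0.39 -0.08  0.03]
0.6 [ 0.47 -0.   -0.93] [ 0.38 -0.   -0.97]
0.7 [ 0.47 -0.   -0.93] [ 0.38 -0.   -0.97]
0.8 [ 0.4   0.   -0.43] [ 0.35  0.   -0.47]
0.9 [ 0.45 -0.   -0.43] [ 0.4  -0.   -0.47]
1.0 [ 0.5  -0.   -0.43] [ 0.45 -0.   -0.47]
1.1 [ 0.54  0.   -0.43] [ 0.5   0.   -0.48]
1.2 [ 0.72 -0.    0.04] [ 0.72 -0.   -0.03]
1.3 [0.81 0.   0.01] [ 0.81  0.   -0.07]
1.4 [ 0.69 -0.   -0.48] [ 0.64 -0.   -0.54]
1.5 [ 0.47 -0.   -0.93] [ 0.38 -0.   -0.97]
1.6 [ 0.77  0.   -0.53] [ 0.72  0.   -0.6 ]
1.7 [ 0.47 -0.   -0.93] [ 0.38 -0.   -0.97]
1.8 [ 0.47  0.   -0.93] [ 0.38  0.   -0.97]
1.9 [ 0.47 -0.   -0.93] [ 0.38 -0.   -0.97]
2.0 [ 0.47 -0.   -0.93] [ 0.38 -0.   -0.97]
```

View pics/s16.png

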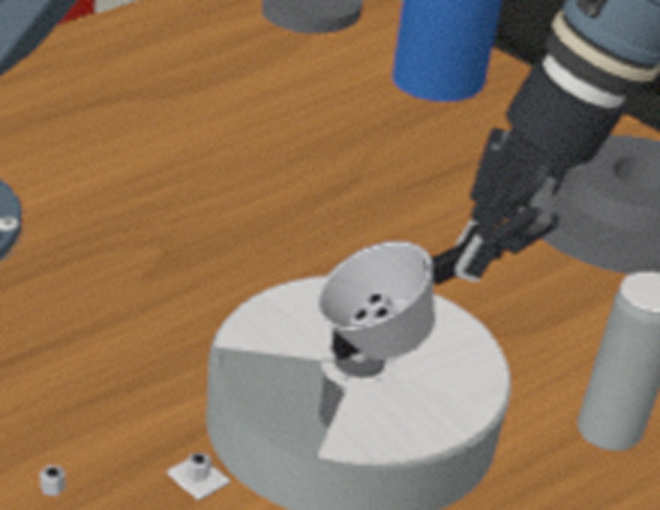

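Request:
{"method": "drive_tool", "body": {
  "steps": [
    [0,-0.05,0,0.4,-0.08,-0.48,0],
    [0,-0.05,0,0.22,0,-0.48,0],
    [0,-0.05,0,0.22,0,-0.48,0],
    [0,-0.05,0,0.22,0,-0.48,0],
    [0,-0.05,0,0.19,0,-0.22,0],
    [0,-0.05,0,0.19,0,-0.22,0],
    [0,-0.05,0,0.21,0,-0.22,0],
    [0,-0.05,0,0.21,0,-0.22,0],
    [0,-0.05,0,0.24,0,-0.22,0],
    [0,-0.05,0,0.24,0,-0.22,0],
    [0,-0.05,0,0.26,0,-0.22,0],
    [0,-0.05,0,0.26,0,-0.22,0],
    [0,-0.05,0,0.36,0,0,0],
    [0,-0.05,0,0.36,0,0,0],
    [0,0,0,0,0,0,0],
    [0,0,0,0,0,0,0]
  ]
}}

```text
clock: 25.5
ee_pos: [0.5822, 0.1659, 0.2131]
tool_rot: [-0.463, 0.869, 0.082, 0.152]
contact_force: [0.1, -0.0, -3.3]
gripper_width: 0.0126
```

```bash
python3 - <<'E'
from h import *; from pour import *
o=log(); p=o["ee_pos"]; M=R.from_quat(o["tool_rot"]).as_matrix(); g=cupgeom(p,M,.85); print(p,g["lip"],g["tilt"],g["footlow"])
s=snap("scene","s17",(230,50,220,170),3); snap("wrist","w17")
be=.85; ps=np.radians(56.2+180); Mn=Mpour(ps,1.2,be);pos=np.array([.54,.105,.14])-cupgeom(np.zeros(3),Mn,be)["lip"]; plan(pos,R.from_matrix(Mn))
E
```

```text
[0.58224993 0.1658939  0.21305973] [0.54046022 0.10377582 0.1409896 ] 1.196774938257783 [0.5722609  0.15113262 0.13578856]
t 25.6 pos [0.5836 0.1665 0.2137] q [ 0.137  0.187 -0.114  1.033  0.258 -0.812]
rot tot [-0.    -0.002 -0.001] rows 1 [-0.    -0.002 -0.001]
shift tot [0.12 0.2  0.1 ] rows 1 [0.118 0.198 0.104]
```

View pics/s17.png

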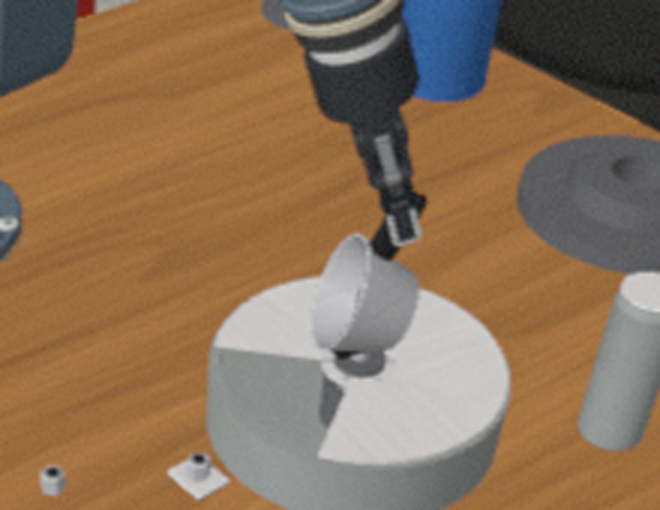

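View pics/w17.png

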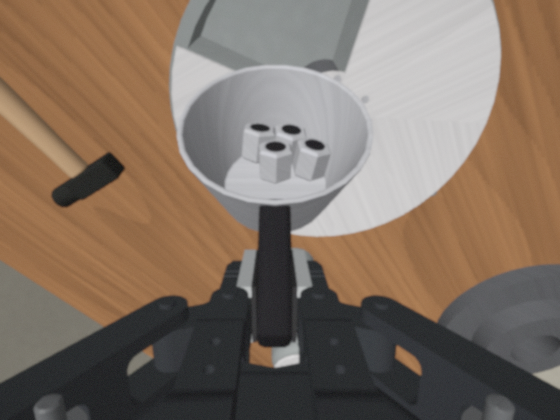

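Nuts are still in the cup at tilt 1.2, with the lip over the window. Pouring slowly, lip pulled back a little towards the hub.

Request:
{"method": "drive_tool", "body": {
  "steps": [
    [0,-0.05,0,-0.1,0.2,0.2,0],
    [0,-0.05,0,0,0,0.15,0],
    [0,-0.05,0,0.35,0,-0.24,0],
    [0,-0.05,0,0.35,0,-0.24,0],
    [0,-0.05,0,0.23,0,-0.48,0],
    [0,-0.05,0,0.23,0,-0.48,0],
    [0,-0.05,0,0.37,0,-0.27,0],
    [0,-0.05,0,0.37,0,-0.27,0],
    [0,-0.05,0,0.22,0,-0.48,0],
    [0,-0.05,0,0.22,0,-0.48,0],
    [0,0,0,0,0,0,0],
    [0,0,0,0,0,0,0]
  ]
}}

```text
clock: 26.6
ee_pos: [0.5631, 0.1383, 0.2203]
tool_rot: [-0.428, 0.805, 0.194, 0.363]
contact_force: [0.3, 0.1, -2.8]
gripper_width: 0.0124
```

```bash
python3 - <<'E'
from h import *; from pour import *
o=log(); p=o["ee_pos"]; M=R.from_quat(o["tool_rot"]).as_matrix(); g=cupgeom(p,M,.85); print(p,g["lip"],g["tilt"],g["footlow"],o["joint_positions"].round(2),o["contact_force"])
s=snap("scene","s18",(230,50,220,170),3); snap("wrist","w18")
E
```

```text
[0.56311415 0.13827314 0.22025108] [0.54569088 0.11250364 0.12109715] 1.6972055624893905 [0.57503733 0.15608869 0.14390349] [-0.16  0.05 -0.54  0.54  0.75 -0.97] [ 0.34229757  0.11178689 -2.83964759]
```

View pics/s18.png

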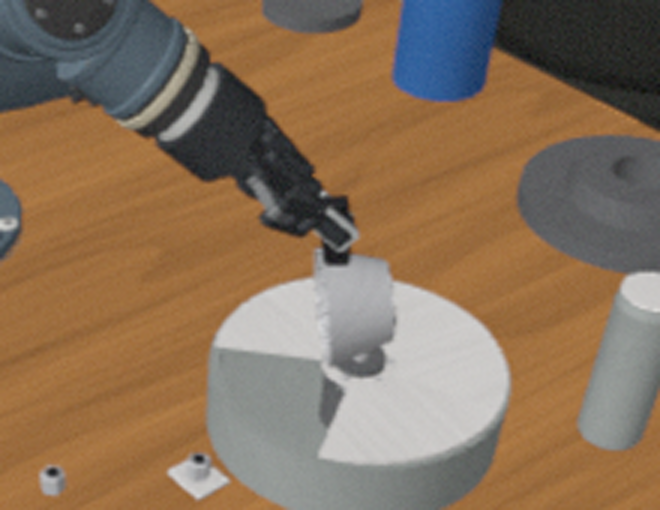

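View pics/w18.png

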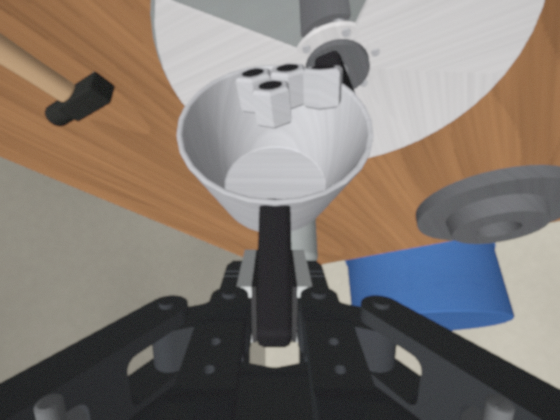

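```bash
python3 - <<'E'
from h import *; from pour import *
o=log(); M=R.from_quat(o["tool_rot"]).as_matrix(); print((M.T@[-1.5,0,0]).round(2),(M.T@[-1.5,0,-1]).round(2))
for p in ([.5457,.1125,.072],[.53,.112,.072],[.515,.085,.072]):
    for c in("wrist","scene"):
        s=r.snapshot(c); print(c,p,(proj(s,p) if c=="wrist" else (proj(s,p)-[230,50])*3).round(0))
E
```

```text
[ 0.55  1.25 -0.63] [1.3  1.25 0.03]
wrist [0.5457, 0.1125, 0.072] [274.   9.]
scene [0.5457, 0.1125, 0.072] [314. 394.]
wrist [0.53, 0.112, 0.072] [295.  -6.]
scene [0.53, 0.112, 0.072] [302. 385.]
wrist [0.515, 0.085, 0.072] [292. -63.]
scene [0.515, 0.085, 0.072] [268. 387.]
```

Request:
{"method": "drive_tool", "body": {
  "steps": [
    [0,0,0,0.18,0.42,-0.21,0],
    [0,0,0,0.18,0.42,-0.21,0],
    [0,0,0,0.18,0.42,-0.21,0],
    [0,0,0,0,0,0,0],
    [0,-0.05,0,0.22,0,-0.48,0],
    [0,-0.05,0,0.22,0,-0.48,0],
    [0,-0.05,0,0.22,0,-0.48,0],
    [0,-0.05,0,0.22,0,-0.48,0],
    [0,-0.05,0,0.22,0,-0.48,0],
    [0,-0.05,0,0.22,0,-0.48,0],
    [0,0,0,0,0,0,0],
    [0,0,0,0,0,0,0],
    [0,0,0,0,0,0,0]
  ]
}}

```text
clock: 28.08
ee_pos: [0.531, 0.1125, 0.2266]
tool_rot: [-0.395, 0.741, 0.255, 0.48]
contact_force: [0.6, -0.5, -0.7]
gripper_width: 0.0126
```

```bash
python3 - <<'E'
from h import *; from pour import *
o=log(); p=o["ee_pos"]; M=R.from_quat(o["tool_rot"]).as_matrix(); g=cupgeom(p,M,.85); print(p,g["lip"],g["tilt"],g["footlow"],o["joint_positions"].round(2),o["contact_force"])
s=snap("scene","s19",(230,50,220,170),3); snap("wrist","w19")
E
```

```text
[0.53098247 0.11253738 0.22664186] [0.53086698 0.11230004 0.12272328] 1.9986879895423713 [0.55507544 0.14832353 0.1601032 ] [-0.37  0.07 -0.76  0.28  1.1  -1.07] [ 0.619136   -0.52997466 -0.73208397]
```

View pics/s19.png

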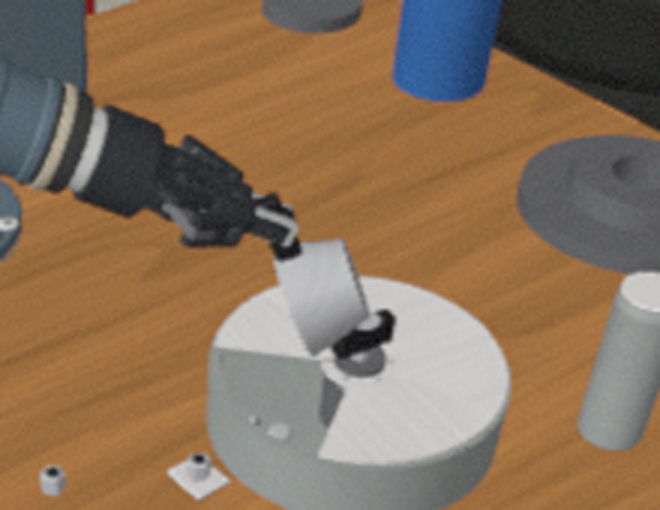

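View pics/w19.png

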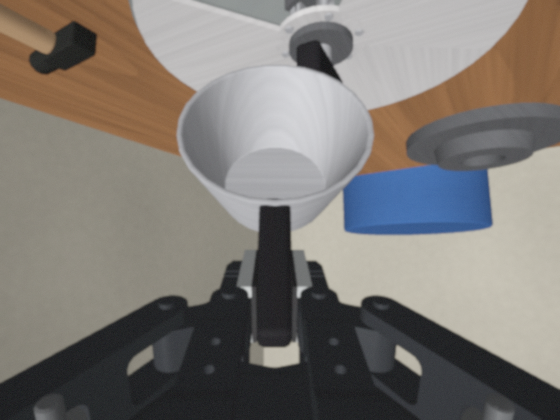

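Cup is empty. Some nuts are visible in the pocket; I'll check them once the view is clear. Returning the cup.

```bash
python3 - <<'E'
from h import *; from pour import *
q=r.observe()["joint_positions"]
for tilt,pos in [(2,[.531,.1125,.28]),(1.5,[.531,.05,.28]),(1,[.531,-.05,.28]),(.5,[.53,-.2,.28]),(0,[.524,-.2876,.2]),(0,[.524,-.2876,.0165])]:
    M=Mpour(np.radians(236.2),tilt,.85); q,c=ik(np.array(pos),M,q); print(tilt,q.round(2),c, cupgeom(np.array(pos),M,.85)["footlow"].round(2))
M=Mpour(np.radians(236.2),2.0,.85); print((M.T@[0,0,5]).round(2))
M=Mpour(np.radians(236.2),1.0,.85); print((M.T@[0,-40,0]).round(2))
E
```

```text
2 [-0.37  0.   -0.67  0.46  1.1  -1.08] 2.906946405039653e-21 [0.56 0.15 0.21]
1.5 [-0.28  0.03 -0.25  1.06  0.61 -1.18] 3.8085298846617935e-17 [0.53 0.06 0.2 ]
1 [-0.18  0.19  0.1   1.43  0.14 -1.16] 7.651760231886308e-22 [ 0.51 -0.08  0.21]
0.5 [-0.17  0.41  0.37  1.68 -0.32 -1.13] 1.1110077001651369e-18 [ 0.49 -0.25  0.23]
0 [-0.12  0.66  0.33  1.72 -0.73 -0.91] 6.5156291724202826e-18 [ 0.5  -0.32  0.19]
0 [-0.12  0.8   0.11  1.36 -0.73 -0.91] 2.92033931381119e-18 [ 0.5  -0.32  0.  ]
[-4.56  0.   -2.04]
[ 32.87 -22.25  -4.97]
```

Request:
{"method": "drive_tool", "body": {
  "steps": [
    [0,0,0,-1.52,0,-0.68,0],
    [0,0,0,-1.52,0,-0.68,0],
    [0,0,0,-1.52,0,-0.68,0],
    [0,0.1,0,0,0,0,0],
    [0,0.1,0,0,0,0,0],
    [0,0.1,0,0,0,0,0],
    [0,0.1,0,0,0,0,0],
    [0,0.1,0,0,0,0,0],
    [0,0.1,0,0,0,0,0],
    [0,0.1,0,0,0,0,0],
    [0,0.1,0,0,0,0,0],
    [0,0.1,0,0,0,0,0],
    [0,0.1,0,0,0,0,0],
    [0,0,0,0,0,0,0]
  ]
}}

```text
clock: 29.35
ee_pos: [0.5322, 0.1154, 0.2769]
tool_rot: [-0.471, 0.879, 0.034, 0.065]
contact_force: [-0.9, 0.8, -3.2]
gripper_width: 0.0126
```

Request:
{"method": "drive_tool", "body": {
  "steps": [
    [0,0,0,2.35,-1.59,-0.36,0],
    [0,0,0,2.35,-1.59,-0.36,0],
    [0,0,0,2.35,-1.59,-0.36,0],
    [0,0,0,2.35,-1.59,-0.36,0],
    [0,0,0,2.35,-1.59,-0.36,0],
    [0,0,0,2.35,-1.59,-0.36,0],
    [0,0,0,2.35,-1.59,-0.36,0],
    [0,0,0,2.35,-1.59,-0.36,0],
    [0,0,0,2.35,-1.59,-0.36,0],
    [0,0,0,2.35,-1.59,-0.36,0],
    [0,0,0,2.35,-1.59,-0.36,0],
    [0,0,0,2.35,-1.59,-0.36,0],
    [0,0,0,2.35,-1.59,-0.36,0],
    [0,0,0,2.35,-1.59,-0.36,0],
    [0,0,0,0,0,0,0]
  ]
}}

```text
clock: 30.6
ee_pos: [0.5295, -0.2919, 0.2765]
tool_rot: [-0.468, 0.881, 0.034, 0.067]
contact_force: [-0.7, 0.8, -2.1]
gripper_width: 0.0126
```

Request:
{"method": "drive_tool", "body": {
  "steps": [
    [0,0.1,0,0,0,0,0],
    [0,0.1,0,0,0,0,0],
    [0,0.1,0,0,0,0,0],
    [0,0.1,0,0,0,0,0],
    [0,0.1,0,0,0,0,0],
    [0,0.1,0,0,0,0,0],
    [0,0.1,0,0,0,0,0],
    [0,0.1,0,0,0,0,0],
    [0,0.1,0,0,0,0,0],
    [0,0.1,0,0,0,0,0],
    [0,0,0,0,0,0,0],
    [0,0,0,0,0,0,0]
  ]
}}

```text
clock: 31.6
ee_pos: [0.5301, -0.2862, 0.275]
tool_rot: [-0.43, 0.804, -0.192, -0.363]
contact_force: [0.2, -0.1, -1.3]
gripper_width: 0.0126
```

```bash
python3 - <<'E'
from h import *; from pour import *
M=Mup(np.radians(56.2),.85); plan([.524,-.2876,.06],R.from_matrix(M)); snap("top","t20",(110,130,370,190),2)
snap("scene","s20")
E
```

```text
t 31.6 pos [ 0.5301 -0.2862  0.275 ] q [-0.116  0.644  0.498  1.904 -0.729 -0.912]
rot tot [0.0025 0.0025 0.0021] rows 1 [0.0025 0.0025 0.0021]
shift tot [-15.85   0.43  14.53] rows 6 [-2.642  0.072  2.421]
```

View pics/t20.png

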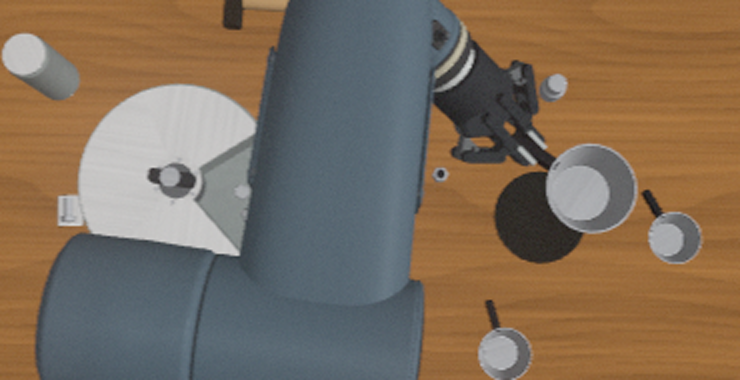

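View pics/s20.png

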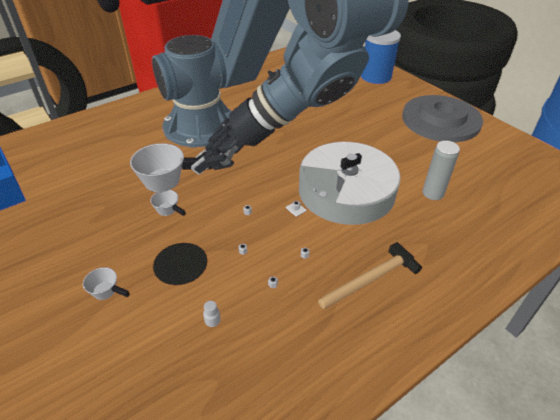

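Request:
{"method": "drive_tool", "body": {
  "steps": [
    [0.0025,0.0025,0.002,-1.98,0.054,1.82,0],
    [0,0,0,-1.98,0.054,1.82,0],
    [0,0,0,-1.98,0.054,1.82,0],
    [0,0,0,-1.98,0.054,1.82,0],
    [0,0,0,-1.98,0.054,1.82,0],
    [0,0,0,-1.98,0.054,1.82,0],
    [0,0,0,-1.98,0.054,1.82,0],
    [0,0,0,-1.98,0.054,1.82,0],
    [0,0,0,0,0,0,0],
    [0,0,0,0,0,0,0]
  ]
}}

```text
clock: 32.53
ee_pos: [0.5231, -0.2908, 0.0631]
tool_rot: [-0.427, 0.804, -0.195, -0.364]
contact_force: [0.1, -0.2, -0.8]
gripper_width: 0.0125
```

```bash
python3 - <<'E'
from h import *; from pour import *
M=Mup(np.radians(56.2),.85); plan([.524,-.2876,.0175],R.from_matrix(M)); snap("wrist","w21")
E
```

```text
t 32.53 pos [ 0.5231 -0.2908  0.0631] q [-0.122  0.754  0.148  1.44  -0.736 -0.913]
rot tot [-0.0002 -0.001  -0.0045] rows 1 [-0.0002 -0.001  -0.0045]
shift tot [-3.64  0.1   2.77] rows 2 [-1.818  0.052  1.384]
```

View pics/w21.png

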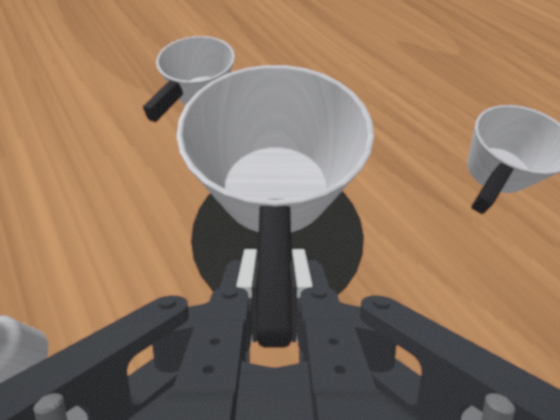

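Request:
{"method": "drive_tool", "body": {
  "steps": [
    [0,0,-0.004,-0.8,0.05,0.6,0],
    [0,0,0,-0.8,0.05,0.6,0],
    [0,0,0,-0.8,0,0.6,0],
    [0,0,0,-0.8,0,0.6,0],
    [0,0,0,-0.2,0,0.18,0],
    [0,0,0,-0.15,0,0.13,0],
    [0,0,0,0,0,0,0],
    [0,0,0,0,0,0,0]
  ]
}}

```text
clock: 33.25
ee_pos: [0.5245, -0.287, 0.0174]
tool_rot: [-0.429, 0.803, -0.195, -0.365]
contact_force: [-0.4, -0.3, -1.9]
gripper_width: 0.0122
```

Request:
{"method": "drive_tool", "body": {
  "steps": [
    [0,0,0,-0.15,0,0.13,0],
    [0,0,0,-0.15,0,0.13,0],
    [0,0,0,0,0,0,0]
  ]
}}

```text
clock: 33.5
ee_pos: [0.5249, -0.2875, 0.0158]
tool_rot: [-0.43, 0.802, -0.197, -0.365]
contact_force: [-0.7, 2.6, 11.9]
gripper_width: 0.0128
```

Touched down (+12 N). Releasing and backing out along the tool axis.

Request:
{"method": "drive_tool", "body": {
  "steps": [
    [0,0,0,0.15,0,-0.13,0],
    [0,0,0,0,0,0,4],
    [0,0,0,0,0,0,4],
    [0,0,0,0,0,0,4],
    [0,0,0,0,0,0,4],
    [0,0,0,0,0,-1.5,4],
    [0,0,0,0,0,-3,4],
    [0,0,0,0,0,-3,4],
    [0,0,0,0,0,-3,4],
    [0,0,0,3,0,-3,4],
    [0,0,0,3,0,-3,4],
    [0,0,0,3,0,-3,4],
    [0,0,0,0,0,0,4]
  ]
}}

```text
clock: 34.58
ee_pos: [0.5747, -0.214, 0.2168]
tool_rot: [-0.429, 0.804, -0.198, -0.361]
contact_force: [0.8, -1.1, 0.9]
gripper_width: 0.0405
```

```bash
python3 - <<'E'
from h import *; from pour import *
plan([.5,-.1,.25],down(np.pi/2)); snap("top","t22",(110,130,370,190),2)
snap("scene","s22",(140,110,280,200),2.8)
E
```

```text
t 34.58 pos [ 0.5747 -0.214   0.2168] q [-0.005  0.755  0.552  1.92  -0.681 -0.785]
rot tot [-0.4235 -0.7734  0.9186] rows 11 [-0.0385 -0.0703  0.0835]
shift tot [ 7.47 11.4  -3.32] rows 4 [ 1.867  2.85  -0.83 ]
```

View pics/t22.png

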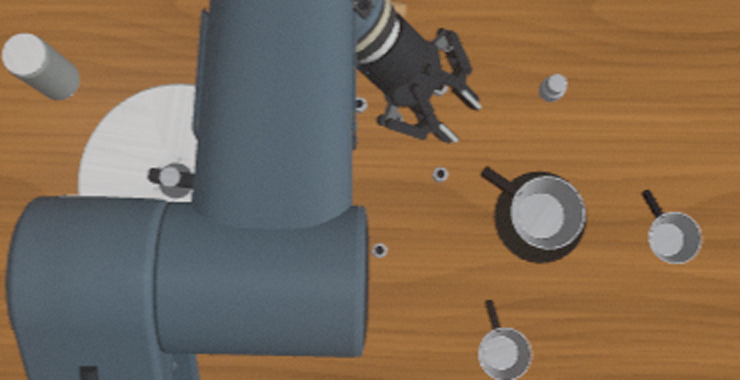

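View pics/s22.png

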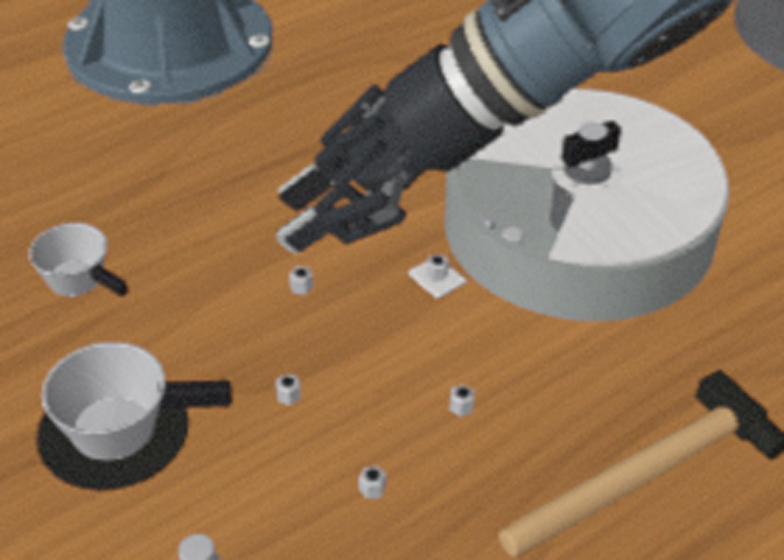

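Request:
{"method": "drive_tool", "body": {
  "steps": [
    [-0.0385,-0.0703,0.0835,0,0,0,4],
    [-0.0385,-0.0703,0.0835,0,0,0,4],
    [-0.0385,-0.0703,0.0835,0,0,0,4],
    [-0.0385,-0.0703,0.0835,0,0,0,4],
    [-0.0385,-0.0703,0.0835,0,0,0,4],
    [-0.0385,-0.0703,0.0835,0,0,0,4],
    [-0.0385,-0.0703,0.0835,0,0,0,4],
    [-0.0385,-0.0703,0.0835,0,0,0,4],
    [-0.0385,-0.0703,0.0835,0,0,0,4],
    [-0.0385,-0.0703,0.0835,0,0,0,4],
    [-0.0385,-0.0703,0.0835,0,0,0,4],
    [0,0,0,1.8,2.8,-0.8,4],
    [0,0,0,1.8,2.8,-0.8,4],
    [0,0,0,1.8,2.8,-0.8,4],
    [0,0,0,1.8,2.8,-0.8,4],
    [0,0,0,0,0,0,4],
    [0,0,0,0,0,0,4]
  ]
}}

```text
clock: 36.1
ee_pos: [0.5005, -0.1012, 0.2416]
tool_rot: [-0.0, 1.0, 0.001, -0.005]
contact_force: [1.0, -0.0, 0.5]
gripper_width: 0.0402
```

```bash
python3 - <<'E'
from h import *
plan([.446,-.103,.25],down(np.pi/2)); s=snap("wrist","w23"); snap("top","t23",(110,130,370,190),2)
for p in [[.6505,-.0722,.02],[.6772,-.1856,.02],[.5534,-.1869,.02],[.4459,-.1031,.02]]: print(proj(s,p).round(0))
E
```

```text
t 36.1 pos [ 0.5005 -0.1012  0.2416] q [-1.990e-01  2.110e-01  4.900e-02  1.418e+00 -1.000e-03 -1.990e-01]
rot tot [ 0.0012 -0.0095  0.0004] rows 1 [ 0.0012 -0.0095  0.0004]
shift tot [ 5.45 -0.18 -0.84] rows 2 [ 2.726 -0.091 -0.421]
[297. 294.]
[209. 313.]
[203. 221.]
[273. 129.]
```

View pics/w23.png

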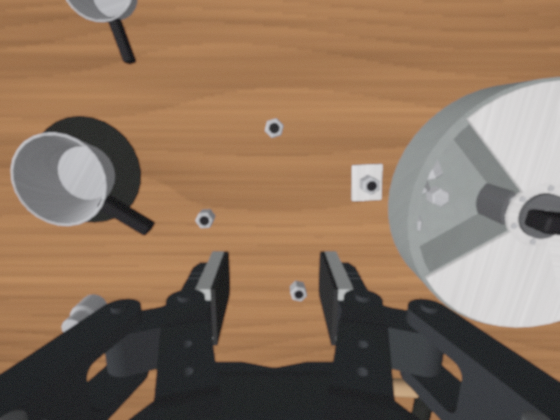

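View pics/t23.png

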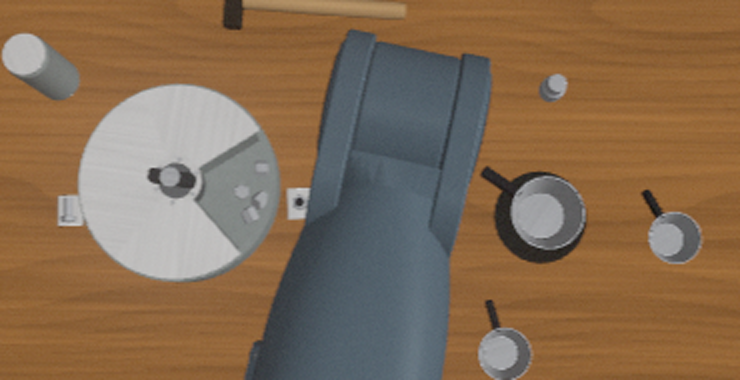

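Four nuts are in the pocket, and the loose nuts are unmoved, as predicted. Checking hex orientation for the grips.

```bash
python3 - <<'E'
import cv2,numpy as np
im=cv2.imread("pics/w23.png")
c=[cv2.resize(im[y-20:y+20,x-20:x+20],(300,300),interpolation=cv2.INTER_CUBIC) for x,y in [(274,128),(205,219),(298,292)]]
cv2.imwrite("pics/nuts23.png",np.hstack(c)[:, :800])
E
```

```text
(no output)
```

View pics/nuts23.png

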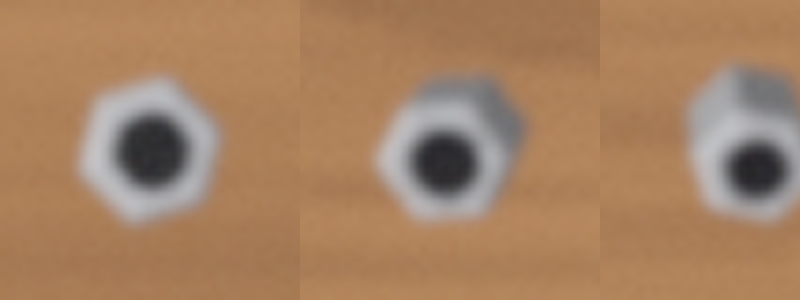

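```bash
python3 - <<'E'
from h import *
plan([.4459,-.1035,.05],down(np.radians(78)))
E
```

```text
t 36.2 pos [ 0.5014 -0.1024  0.2409] q [-2.010e-01  2.140e-01  5.100e-02  1.418e+00 -1.000e-03 -2.000e-01]
rot tot [ 1.000e-04 -1.030e-02  2.084e-01] rows 2 [ 0.     -0.0052  0.1042]
shift tot [ 5.4  -1.26 19.09] rows 5 [ 1.081 -0.253  3.819]
```

Request:
{"method": "drive_tool", "body": {
  "steps": [
    [0,-0.005,0.104,0,0,0,4],
    [0,-0.005,0.104,0,0,0,4],
    [0,0,0,0.9,-0.21,3.18,4],
    [0,0,0,0.9,-0.21,3.18,4],
    [0,0,0,0.9,-0.21,3.18,4],
    [0,0,0,0.9,-0.21,3.18,4],
    [0,0,0,0.9,-0.21,3.18,4],
    [0,0,0,0.9,-0.21,3.18,4],
    [0,0,0,0,0,0,4],
    [0,0,0,0,0,0,4]
  ]
}}

```text
clock: 37.03
ee_pos: [0.4449, -0.1036, 0.0498]
tool_rot: [0.105, 0.994, 0.0, -0.002]
contact_force: [0.7, -0.2, 0.6]
gripper_width: 0.0402
```

```bash
python3 - <<'E'
from h import *
s=snap("wrist","w24"); plan([.4459,-.1035,-.021],down(np.radians(78)))
print(proj(s,[.4459,-.1031,.02]))
E
```

```text
t 37.08 pos [ 0.4469 -0.1039  0.0515] q [-0.229  0.234 -0.436  0.9    0.    -0.018]
rot tot [ 0.0002  0.0003 -0.0008] rows 1 [ 0.0002  0.0003 -0.0008]
shift tot [0.11 0.02 7.25] rows 2 [0.055 0.01  3.624]
[276.14315028 229.93596093]
```

View pics/w24.png

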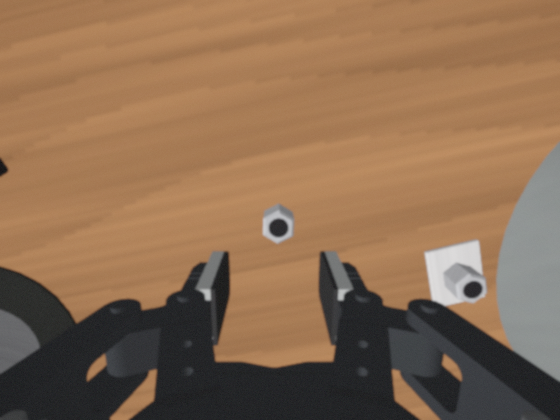

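Nut is at (278,228) with flats facing the jaws. Descending.

Request:
{"method": "drive_tool", "body": {
  "steps": [
    [0,0,0,0.15,0.1,2,4],
    [0,0,0,0,0,2,4],
    [0,0,0,0,0,2,4],
    [0,0,0,0,0,0.7,4],
    [0,0,0,0,0,0.4,4],
    [0,0,0,0,0,0,4]
  ],
  "squeeze": 50
}}

```text
clock: 37.58
ee_pos: [0.4461, -0.1023, -0.0192]
tool_rot: [0.104, 0.995, 0.0, 0.001]
contact_force: [-0.2, 0.0, 0.0]
gripper_width: 0.0398
```

```bash
python3 - <<'E'
from h import *
s=snap("wrist","w25");snap("scene","s25",(170,150,160,120),5); plan([.4459,-.1035,-.021],down(np.radians(78)))
E
```

```text
t 37.68 pos [ 0.4462 -0.1023 -0.0187] q [-0.225  0.318 -0.541  0.709  0.    -0.016]
rot tot [0.0002 0.0027 0.0001] rows 1 [0.0002 0.0027 0.0001]
shift tot [ 0.01 -0.13  0.23] rows 1 [ 0.007 -0.126  0.23 ]
```

View pics/w25.png

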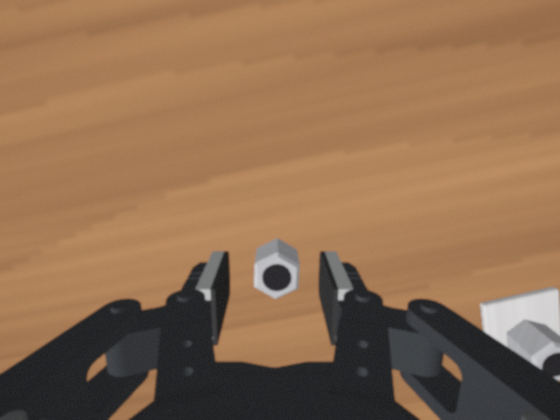

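View pics/s25.png

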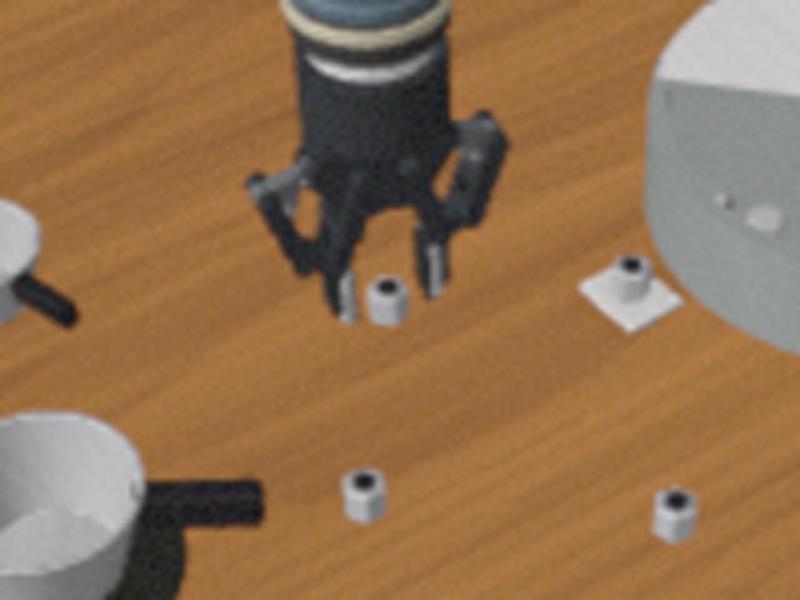

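Request:
{"method": "drive_tool", "body": {
  "steps": [
    [0,0,0,0,0,0,0],
    [0,0,0,0,0,0,0],
    [0,0,0,0,0,0,0],
    [0,0,0,0,0,0,0],
    [0,0,0,0,0,-1.5,0],
    [0,0,0,0,0,-2.5,0],
    [0,0,0,0,0,-3,0],
    [0,0,0,0,0,-3,0],
    [0,0,0,0,0,-3,0],
    [0,0,0,0,0,0,0]
  ]
}}

```text
clock: 38.52
ee_pos: [0.4479, -0.1027, 0.1158]
tool_rot: [0.104, 0.995, -0.0, 0.005]
contact_force: [1.5, 0.4, 0.0]
gripper_width: 0.0169
```

```bash
python3 - <<'E'
from h import *
s=snap("wrist","w26"); plan([.515,.088,.11],down(np.radians(78))); print(r.observe()["gripper_width"])
E
```

```text
t 38.57 pos [ 0.447  -0.1025  0.1133] q [-0.226  0.171 -0.34   1.053  0.    -0.016]
rot tot [0.0002 0.0072 0.0001] rows 1 [0.0002 0.0072 0.0001]
shift tot [-2.69 20.04  0.33] rows 6 [-0.448  3.341  0.056]
0.01738156564934755
```

View pics/w26.png

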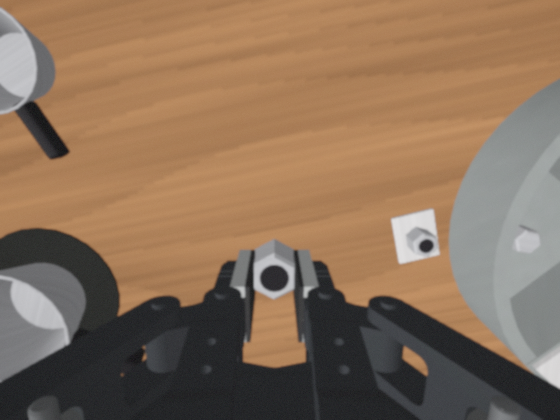

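Request:
{"method": "drive_tool", "body": {
  "steps": [
    [0,0,0,-0.34,2.5,0,0],
    [0,0,0,-0.34,2.5,0,0],
    [0,0,0,-0.34,2.5,0,0],
    [0,0,0,-0.34,2.5,0,0],
    [0,0,0,-0.34,2.5,0,0],
    [0,0,0,-0.34,2.5,0,0],
    [0,0,0,-0.34,2.5,0,0],
    [0,0,0,-0.34,2.5,0,0],
    [0,0,0,0,0,1.7,0],
    [0,0,0,0,0,1.7,0],
    [0,0,0,0,0,1.7,0],
    [0,0,0,0,0,0,0],
    [0,0,0,0,0,0,3.5],
    [0,0,0,0,0,0,3.5],
    [0,0,0,0,0,0,3.5],
    [0,0,0,0,0,-3,3.5],
    [0,0,0,0,0,-3,3.5],
    [0,0,0,0,0,0,4]
  ]
}}

```text
clock: 40.07
ee_pos: [0.5162, 0.0884, 0.1251]
tool_rot: [0.105, 0.995, 0.001, 0.005]
contact_force: [0.6, 0.9, 0.8]
gripper_width: 0.0399
```

```bash
python3 - <<'E'
from h import *
s=snap("wrist","w27"); snap("scene","s27",(140,110,280,200),2.8); plan([.5534,-.1869,.1],down(np.radians(60)))
E
```

```text
t 40.17 pos [0.5144 0.0881 0.1213] q [ 0.17   0.27  -0.185  1.111 -0.     0.379]
rot tot [0.0026 0.0046 0.3141] rows 3 [0.0009 0.0015 0.1047]
shift tot [-17.12 -21.87   2.13] rows 7 [-2.446 -3.124  0.304]
```

View pics/w27.png

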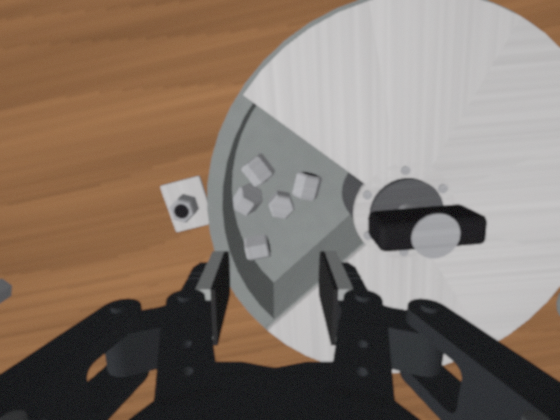

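View pics/s27.png

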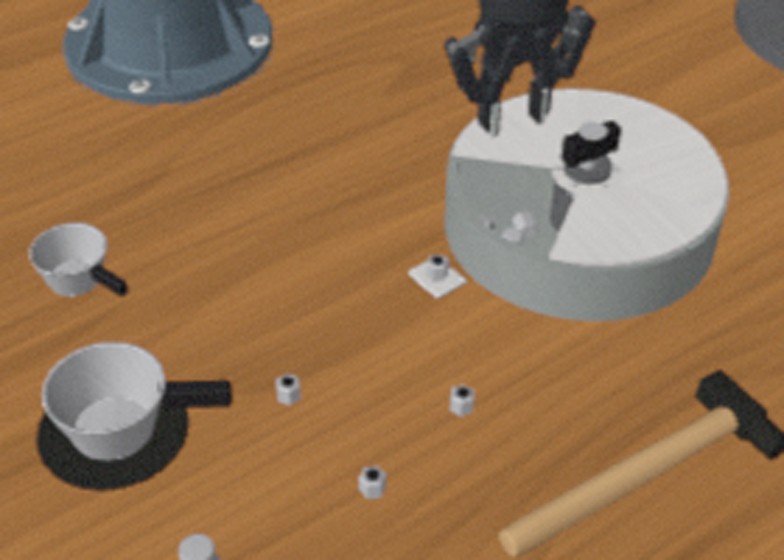

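```bash
python3 - <<'E'
from h import *
plan([.5534,-.1869,.1],down(np.radians(0)))
E
```

```text
t 40.17 pos [0.5144 0.0881 0.1213] q [ 0.17   0.27  -0.185  1.111 -0.     0.379]
rot tot [0.0049 0.0029 1.3613] rows 12 [0.0004 0.0002 0.1134]
shift tot [-27.5    3.9    2.13] rows 7 [-3.929  0.557  0.304]
```

Request:
{"method": "drive_tool", "body": {
  "steps": [
    [0,0,0.1134,0,0,-0.2,4],
    [0,0,0.1134,0,0,-0.2,4],
    [0,0,0.1134,0,0,0,4],
    [0,0,0.1134,0,0,0,4],
    [0,0,0.1134,0,0,0,4],
    [0,0,0.1134,0,0,0,4],
    [0,0,0.1134,0,0,0,4],
    [0,0,0.1134,0,0,0,4],
    [0,0,0.1134,0,0,0,4],
    [0,0,0.1134,0,0,0,4],
    [0,0,0.1134,0,0,0,4],
    [0,0,0.1134,0,0,0,4]
  ]
}}

```text
clock: 41.17
ee_pos: [0.5126, 0.0879, 0.1226]
tool_rot: [0.709, 0.705, -0.0, 0.0]
contact_force: [0.7, 0.2, -0.3]
gripper_width: 0.0403
```

Request:
{"method": "drive_tool", "body": {
  "steps": [
    [0,0,0,-2.75,0.39,0,4],
    [0,0,0,-2.75,0.39,0,4],
    [0,0,0,-2.75,0.39,0,4],
    [0,0,0,-2.75,0.39,0,4],
    [0,0,0,-2.75,0.39,0,4],
    [0,0,0,-2.75,0.39,0.5,4],
    [0,0,0,-2.75,0.39,0.5,4],
    [0,0,0,-2.75,0.39,1,4],
    [0,0,0,-2.75,0.39,1.5,4],
    [0,0,0,-2.75,0.39,1.5,4],
    [0,0,0,0,0,0,4],
    [0,0,0,0,0,0,4]
  ]
}}

```text
clock: 42.17
ee_pos: [0.551, -0.188, 0.0715]
tool_rot: [0.708, 0.706, -0.0, -0.001]
contact_force: [-0.7, 0.4, 0.1]
gripper_width: 0.0401
```

```bash
python3 - <<'E'
from h import *
s=snap("wrist","w28");plan([.5534,-.1869,-.02],down(np.radians(0))); print(proj(s,[.5534,-.1869,.02]))
E
```

```text
t 42.22 pos [ 0.5514 -0.1871  0.0724] q [-3.270e-01  4.060e-01 -1.120e-01  1.053e+00  1.000e-03  1.244e+00]
rot tot [-0.0008 -0.0009 -0.0007] rows 1 [-0.0008 -0.0009 -0.0007]
shift tot [0.02 0.2  9.24] rows 3 [0.007 0.066 3.079]
[278.72304083 214.92201833]
```

View pics/w28.png

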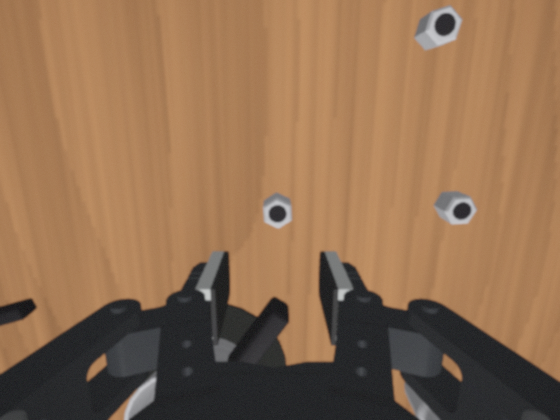

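Request:
{"method": "drive_tool", "body": {
  "steps": [
    [0,0,0,0.15,0.1,2.5,4],
    [0,0,0,0,0,2.5,4],
    [0,0,0,0,0,2.5,4],
    [0,0,0,0,0,1.2,4],
    [0,0,0,0,0,0.5,4],
    [0,0,0,0,0,0,4],
    [0,0,0,0,0,0,0],
    [0,0,0,0,0,0,0],
    [0,0,0,0,0,0,0],
    [0,0,0,0,0,0,0],
    [0,0,0,0,0,-1.5,0],
    [0,0,0,0,0,-2.5,0],
    [0,0,0,0,0,-3,0],
    [0,0,0,0,0,-3,0],
    [0,0,0,0,0,-3,0],
    [0,0,0,0,0,0,0]
  ]
}}

```text
clock: 43.55
ee_pos: [0.5563, -0.1866, 0.1179]
tool_rot: [0.707, 0.707, 0.002, 0.005]
contact_force: [1.0, -0.5, 0.4]
gripper_width: 0.017
```

```bash
python3 - <<'E'
from h import *
s=snap("wrist","w29");plan([.530,.095,.115],down(np.radians(0))); print(r.observe()["gripper_width"])
E
```

```text
t 43.6 pos [ 0.5554 -0.1863  0.1151] q [-0.324  0.376 -0.044  1.143  0.     1.246]
rot tot [0.0075 0.0022 0.0006] rows 1 [0.0075 0.0022 0.0006]
shift tot [ 2.813e+01 -2.540e+00  1.000e-02] rows 8 [ 3.516e+00 -3.180e-01  2.000e-03]
0.016826753163585416
```

View pics/w29.png

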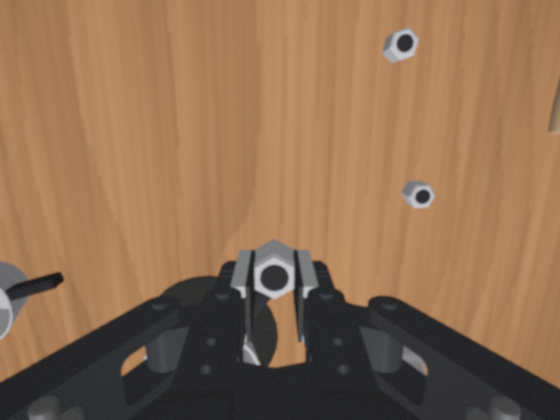

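Request:
{"method": "drive_tool", "body": {
  "steps": [
    [0,0,0,2.75,-0.25,0,0],
    [0,0,0,2.75,-0.25,0,0],
    [0,0,0,2.75,-0.25,0,0],
    [0,0,0,2.75,-0.25,0,0],
    [0,0,0,2.75,-0.25,0,0],
    [0,0,0,2.75,-0.25,0,0],
    [0,0,0,2.75,-0.25,0,0],
    [0,0,0,2.75,-0.25,0,0],
    [0,0,0,2.75,-0.25,0,0],
    [0,0,0,2.75,-0.25,0,0],
    [0,0,0,0,0,1.75,0],
    [0,0,0,0,0,1.75,0],
    [0,0,0,0,0,1.75,0],
    [0,0,0,0,0,0,0],
    [0,0,0,0,0,0,3.5],
    [0,0,0,0,0,0,3.5],
    [0,0,0,0,0,0,3.5],
    [0,0,0,0,0,-3,3.5],
    [0,0,0,0,0,-3,3.5],
    [0,0,0,0,0,0,4]
  ]
}}

```text
clock: 45.27
ee_pos: [0.5312, 0.0899, 0.1247]
tool_rot: [0.707, 0.707, 0.004, 0.003]
contact_force: [0.9, 0.5, -0.3]
gripper_width: 0.0401
```

```bash
python3 - <<'E'
from h import *
s=snap("wrist","w30"); t=snap("scene","s30",(140,110,280,200),2.8); plan([.6505,-.0722,.1],down(np.radians(46)))
for p in [[.6505,-.0722,.02],[.6772,-.1856,.02]]: print(((proj(t,p)-[140,110])*2.8).round(0))
E
```

```text
t 45.37 pos [0.5294 0.0896 0.1208] q [ 0.168  0.295 -0.151  1.12  -0.     1.738]
rot tot [ 0.0051  0.0013 -0.8025] rows 7 [ 0.0007  0.0002 -0.1146]
shift tot [-19.95  -3.23   2.08] rows 6 [-3.325 -0.538  0.346]
[458. 391.]
[368. 474.]
```

View pics/w30.png

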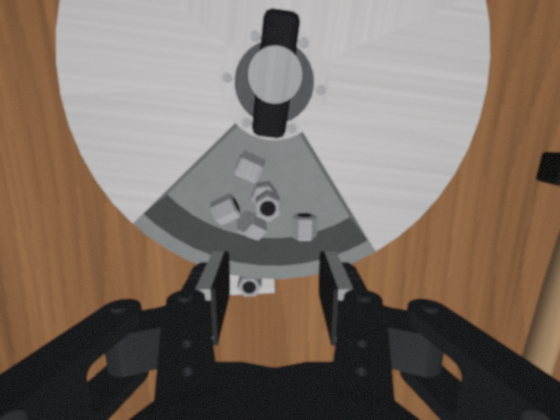

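View pics/s30.png

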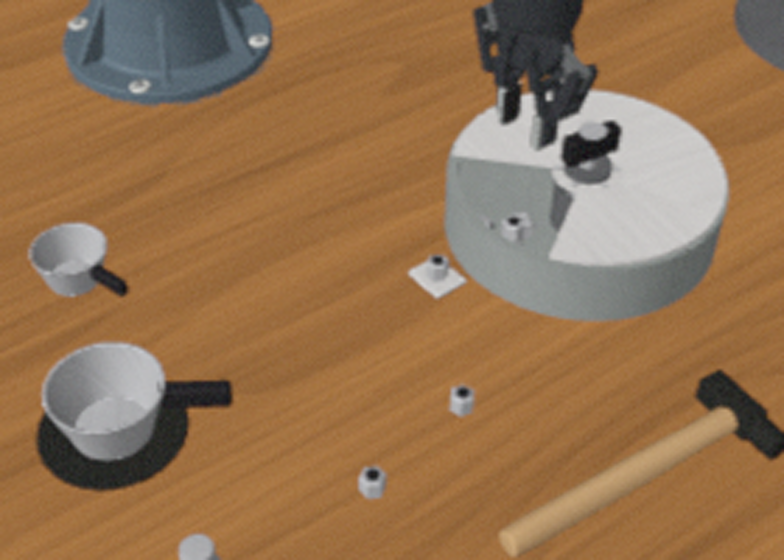

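Request:
{"method": "drive_tool", "body": {
  "steps": [
    [0,0,-0.1146,0,0,0,4],
    [0,0,-0.1146,0,0,0,4],
    [0,0,-0.1146,0,0,0,4],
    [0,0,-0.1146,0,0,0,4],
    [0,0,-0.1146,0,0,0,4],
    [0,0,-0.1146,0,0,0,4],
    [0,0,-0.1146,0,0,0,4],
    [0,0,0,-2.49,-0.4,0,4],
    [0,0,0,-2.49,-0.4,0,4],
    [0,0,0,-2.49,-0.4,0,4],
    [0,0,0,-2.49,-0.4,0,4],
    [0,0,0,-2.49,-0.4,0,4],
    [0,0,0,-2.49,-0.4,1,4],
    [0,0,0,-2.49,-0.4,2,4],
    [0,0,0,-2.49,-0.4,2,4],
    [0,0,0,0,0,0,4],
    [0,0,0,0,0,0,4]
  ]
}}

```text
clock: 46.78
ee_pos: [0.648, -0.0729, 0.0664]
tool_rot: [0.375, 0.927, -0.0, -0.002]
contact_force: [-0.4, -0.0, 0.5]
gripper_width: 0.0402
```

```bash
python3 - <<'E'
from h import *
s=snap("wrist","w31");plan([.6505,-.0722,-.02],down(np.radians(46))); print(proj(s,[.6505,-.0722,.02]))
E
```

```text
t 46.83 pos [ 0.6483 -0.0721  0.0677] q [-0.111  0.522  0.072  1.122  0.     0.658]
rot tot [-0.0006 -0.0013 -0.001 ] rows 1 [-0.0006 -0.0013 -0.001 ]
shift tot [-0.17  0.15  8.77] rows 3 [-0.056  0.049  2.925]
[278.77561266 221.80345737]
```

View pics/w31.png

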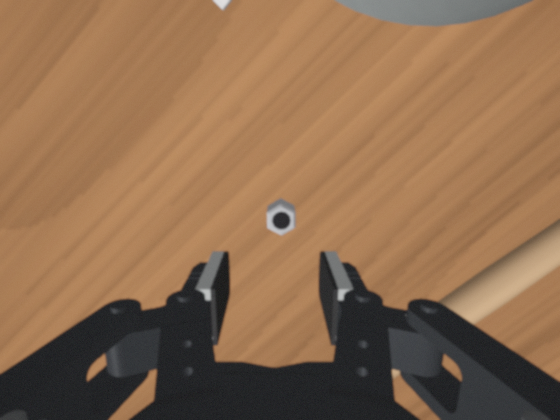

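Request:
{"method": "drive_tool", "body": {
  "steps": [
    [0,0,0,0.05,0.25,2.5,4],
    [0,0,0,0,0,2.5,4],
    [0,0,0,0,0,2,4],
    [0,0,0,0,0,1.2,4],
    [0,0,0,0,0,0.5,4],
    [0,0,0,0,0,0,4],
    [0,0,0,0,0,0,0],
    [0,0,0,0,0,0,0],
    [0,0,0,0,0,0,0],
    [0,0,0,0,0,0,0],
    [0,0,0,0,0,-1.5,0],
    [0,0,0,0,0,-2.5,0],
    [0,0,0,0,0,-3,0],
    [0,0,0,0,0,-3,0],
    [0,0,0,0,0,-3,0],
    [0,0,0,0,0,0,0]
  ]
}}

```text
clock: 48.17
ee_pos: [0.6537, -0.0701, 0.119]
tool_rot: [0.375, 0.927, 0.002, 0.005]
contact_force: [1.4, -0.3, -0.3]
gripper_width: 0.0166
```

```bash
python3 - <<'E'
from h import *
s=snap("wrist","w32");plan([.505,.095,.118],down(np.radians(46))); print(r.observe()["gripper_width"])
E
```

```text
t 48.22 pos [ 0.6528 -0.07    0.1162] q [-0.107  0.493  0.152  1.221  0.     0.661]
rot tot [ 0.0052  0.0064 -0.    ] rows 1 [ 0.0052  0.0064 -0.    ]
shift tot [22.1   1.6  -0.18] rows 6 [ 3.683  0.267 -0.03 ]
0.016443179349050395
```

View pics/w32.png

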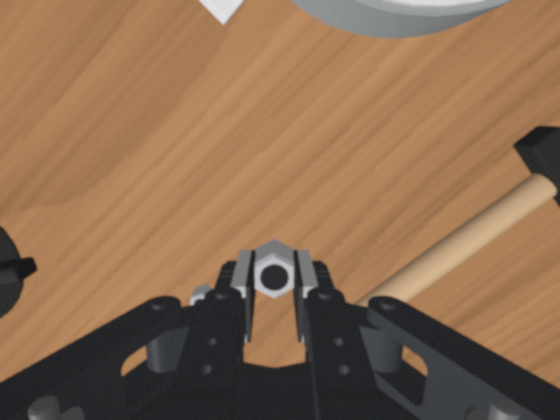

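Request:
{"method": "drive_tool", "body": {
  "steps": [
    [0,0,0,2.45,0.18,0,0],
    [0,0,0,2.45,0.18,0,0],
    [0,0,0,2.45,0.18,0,0],
    [0,0,0,2.45,0.18,0,0],
    [0,0,0,2.45,0.18,0,0],
    [0,0,0,2.45,0.18,0,0],
    [0,0,0,2.45,0.18,0,0],
    [0,0,0,2.45,0.18,0,0],
    [0,0,0,2.45,0.18,0,0],
    [0,0,0,0,0,1.75,0],
    [0,0,0,0,0,1.75,0],
    [0,0,0,0,0,1.75,0],
    [0,0,0,0,0,0,0],
    [0,0,0,0,0,0,3.5],
    [0,0,0,0,0,0,3.5],
    [0,0,0,0,0,0,3.5],
    [0,0,0,0,0,-3,3.5],
    [0,0,0,0,0,-3,3.5],
    [0,0,0,0,0,0,4]
  ]
}}

```text
clock: 49.8
ee_pos: [0.5063, 0.0956, 0.125]
tool_rot: [0.375, 0.927, 0.002, 0.004]
contact_force: [1.6, 0.3, 1.4]
gripper_width: 0.0397
```

```bash
python3 - <<'E'
from h import *
s=snap("wrist","w33"); t=snap("scene","s33",(140,110,280,200),2.8); plan([.6772,-.1856,.07],down(np.radians(60)))
im=cv2.imread("pics/scene0.png"); 
for p in [[.6772,-.1856,.02]]: print(((proj(t,p)-[140,110])*2.8).round(0))
w=cv2.imread("pics/w28.png"); cv2.imwrite("pics/nutB.png",cv2.resize(w[5:55,410:470],None,fx=6,fy=6,interpolation=cv2.INTER_CUBIC))
E
```

```text
t 49.9 pos [0.5045 0.0952 0.1211] q [ 0.187  0.256 -0.205  1.105 -0.     0.955]
rot tot [ 0.0036  0.0034 -0.2445] rows 3 [ 0.0012  0.0011 -0.0815]
shift tot [-29.   -15.69   5.11] rows 9 [-3.222 -1.743  0.568]
[368. 474.]
```

View pics/w33.png

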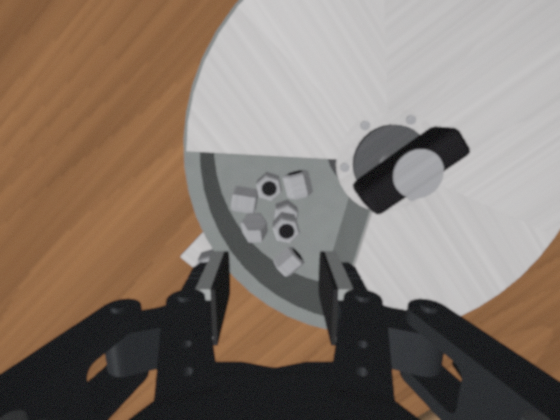

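View pics/s33.png

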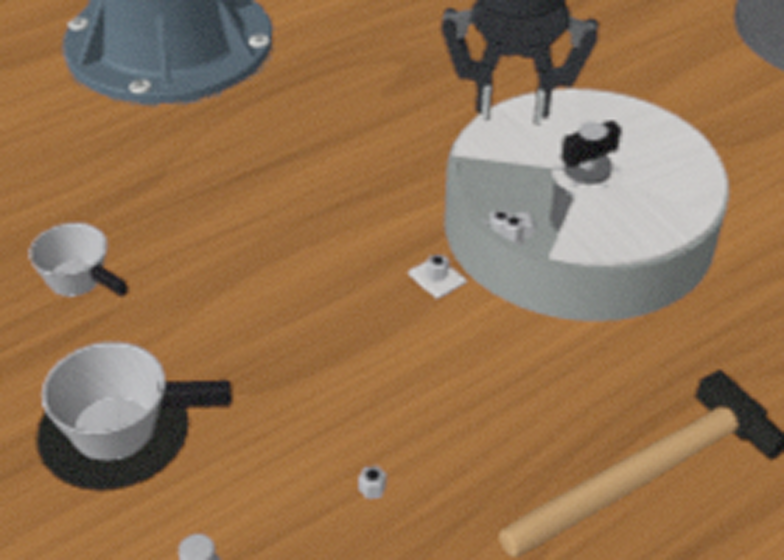

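View pics/nutB.png

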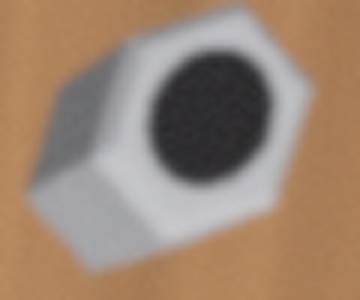

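```bash
python3 - <<'E'
from h import *
plan([.6772,-.1856,.07],down(np.radians(40)))
E
```

```text
t 49.9 pos [0.5045 0.0952 0.1211] q [ 0.187  0.256 -0.205  1.105 -0.     0.955]
rot tot [0.0042 0.0028 0.1046] rows 1 [0.0042 0.0028 0.1046]
shift tot [-32.61  -4.82   5.11] rows 9 [-3.624 -0.536  0.568]
```

Request:
{"method": "drive_tool", "body": {
  "steps": [
    [0,0,0.105,0,0,0,4],
    [0,0,0,-2.72,-0.4,0,4],
    [0,0,0,-2.72,-0.4,0,4],
    [0,0,0,-2.72,-0.4,0,4],
    [0,0,0,-2.72,-0.4,0,4],
    [0,0,0,-2.72,-0.4,0,4],
    [0,0,0,-2.72,-0.4,0,4],
    [0,0,0,-2.72,-0.4,0,4],
    [0,0,0,-2.72,-0.4,0,4],
    [0,0,0,-2.72,-0.4,0,4],
    [0,0,0,-2.72,-0.4,1,4],
    [0,0,0,-2.72,-0.4,2,4],
    [0,0,0,-2.72,-0.4,2,4],
    [0,0,0,0,0,0,4],
    [0,0,0,0,0,0,4]
  ]
}}

```text
clock: 51.15
ee_pos: [0.6749, -0.1868, 0.0664]
tool_rot: [0.424, 0.906, -0.0, -0.002]
contact_force: [0.3, 0.4, -0.6]
gripper_width: 0.0398
```

```bash
python3 - <<'E'
from h import *
s=snap("wrist","w34");plan([.6772,-.1856,-.02],down(np.radians(40))); print(proj(s,[.6772,-.1856,.02]))
E
```

```text
t 51.2 pos [ 0.6752 -0.186   0.0679] q [-2.690e-01  6.020e-01  2.190e-01  1.189e+00  1.000e-03  6.050e-01]
rot tot [-0.0005 -0.0017 -0.0012] rows 1 [-0.0005 -0.0017 -0.0012]
shift tot [-0.1   0.17  8.79] rows 3 [-0.032  0.058  2.93 ]
[279.31539491 220.56051131]
```

View pics/w34.png

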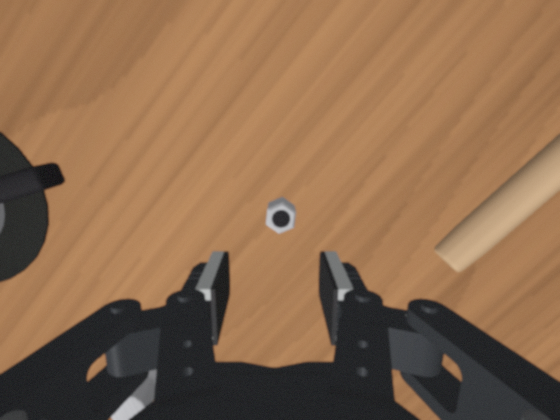

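Request:
{"method": "drive_tool", "body": {
  "steps": [
    [0,0,0,0.1,0.25,2.5,4],
    [0,0,0,0,0,2.5,4],
    [0,0,0,0,0,2,4],
    [0,0,0,0,0,1.2,4],
    [0,0,0,0,0,0.5,4],
    [0,0,0,0,0,0,4],
    [0,0,0,0,0,0,0],
    [0,0,0,0,0,0,0],
    [0,0,0,0,0,0,0],
    [0,0,0,0,0,0,0],
    [0,0,0,0,0,-1.5,0],
    [0,0,0,0,0,-2.5,0],
    [0,0,0,0,0,-3,0],
    [0,0,0,0,0,-3,0],
    [0,0,0,0,0,-3,0],
    [0,0,0,0,0,0,0]
  ]
}}

```text
clock: 52.53
ee_pos: [0.6804, -0.1844, 0.1199]
tool_rot: [0.423, 0.906, 0.001, 0.005]
contact_force: [0.4, -0.1, -0.2]
gripper_width: 0.017
```

```bash
python3 - <<'E'
from h import *
s=snap("wrist","w35");plan([.525,.108,.118],down(np.radians(40))); print(r.observe()["gripper_width"])
E
```

```text
t 52.58 pos [ 0.6796 -0.1842  0.117 ] q [-0.265  0.577  0.301  1.286  0.     0.608]
rot tot [ 0.0049  0.0066 -0.0004] rows 1 [ 0.0049  0.0066 -0.0004]
shift tot [32.32  6.94 -0.1 ] rows 9 [ 3.591  0.771 -0.012]
0.01652718816126374
```

View pics/w35.png

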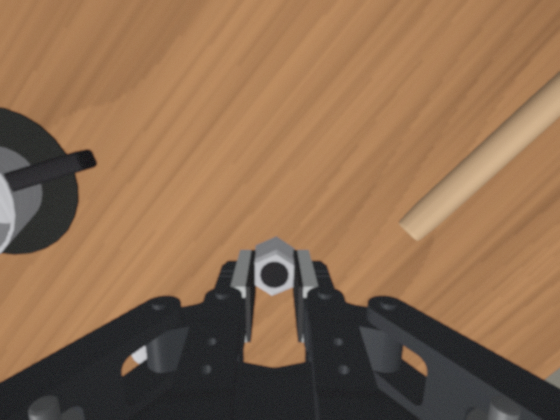

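Request:
{"method": "drive_tool", "body": {
  "steps": [
    [0,0,0,2.63,0.51,0,0],
    [0,0,0,2.63,0.51,0,0],
    [0,0,0,2.63,0.51,0,0],
    [0,0,0,2.63,0.51,0,0],
    [0,0,0,2.63,0.51,0,0],
    [0,0,0,2.63,0.51,0,0],
    [0,0,0,2.63,0.51,0,0],
    [0,0,0,2.63,0.51,0,0],
    [0,0,0,2.63,0.51,0,0],
    [0,0,0,2.63,0.51,0,0],
    [0,0,0,2.63,0.51,0,0],
    [0,0,0,2.63,0.51,0,0],
    [0,0,0,0,0,1.75,0],
    [0,0,0,0,0,1.75,0],
    [0,0,0,0,0,1.75,0],
    [0,0,0,0,0,0,0],
    [0,0,0,0,0,0,3],
    [0,0,0,0,0,0,3],
    [0,0,0,0,0,-3,3],
    [0,0,0,0,0,-3,3]
  ]
}}

```text
clock: 54.25
ee_pos: [0.5206, 0.0973, 0.1203]
tool_rot: [0.423, 0.906, -0.0, -0.001]
contact_force: [0.5, -0.2, -0.1]
gripper_width: 0.0302
```

Request:
{"method": "drive_tool", "body": {
  "steps": [
    [0,0,0,0,0,-3,4],
    [0,0,0,0,0,0,4],
    [0,0,0,0,0,0,4]
  ]
}}

```text
clock: 54.5
ee_pos: [0.5232, 0.0978, 0.1526]
tool_rot: [0.423, 0.906, 0.002, 0.003]
contact_force: [-0.5, -0.1, -0.3]
gripper_width: 0.04
```

```bash
python3 - <<'E'
from h import *
s=snap("wrist","w36"); t=snap("scene","s36",(140,110,280,200),2.8); plan([.533,.175,.14],down(np.pi/2+.05+1.396))
E
```

```text
t 54.6 pos [0.5214 0.0976 0.15  ] q [ 0.185  0.269 -0.109  1.191 -0.     1.058]
rot tot [-3.0000e-04  2.1000e-03 -2.3191e+00] rows 20 [-0.00e+00  1.00e-04 -1.16e-01]
shift tot [-7.83 -0.18  1.  ] rows 2 [-3.914 -0.092  0.501]
```

View pics/w36.png

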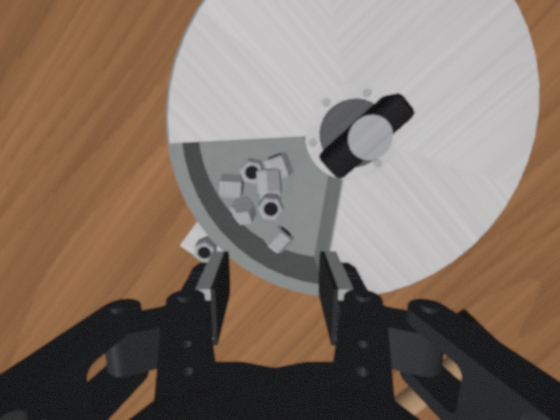

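View pics/s36.png

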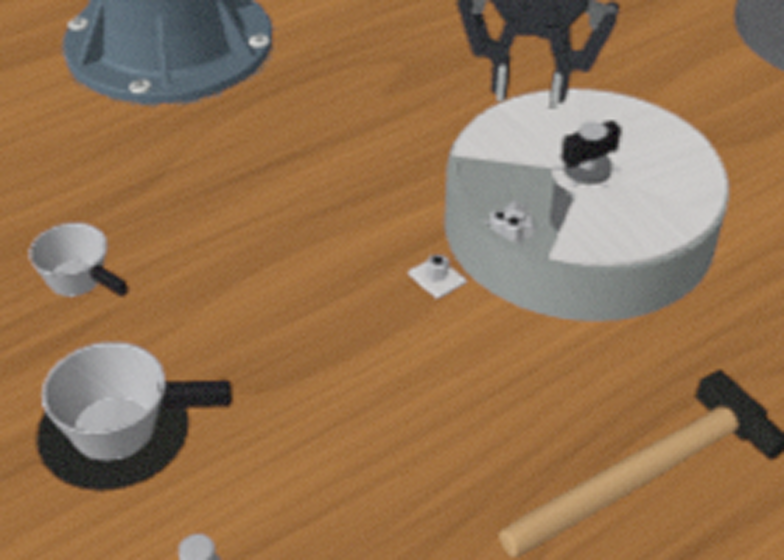

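```bash
python3 - <<'E'
from h import *
w=cv2.imread("pics/w36.png"); cv2.imwrite("pics/z36.png",cv2.resize(w[140:270,170:350],None,fx=4.4,fy=4.4,interpolation=cv2.INTER_CUBIC))
t=snap("scene","z36s",(300,155,70,50),9)
E
```

```text
(no output)
```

View pics/z36.png

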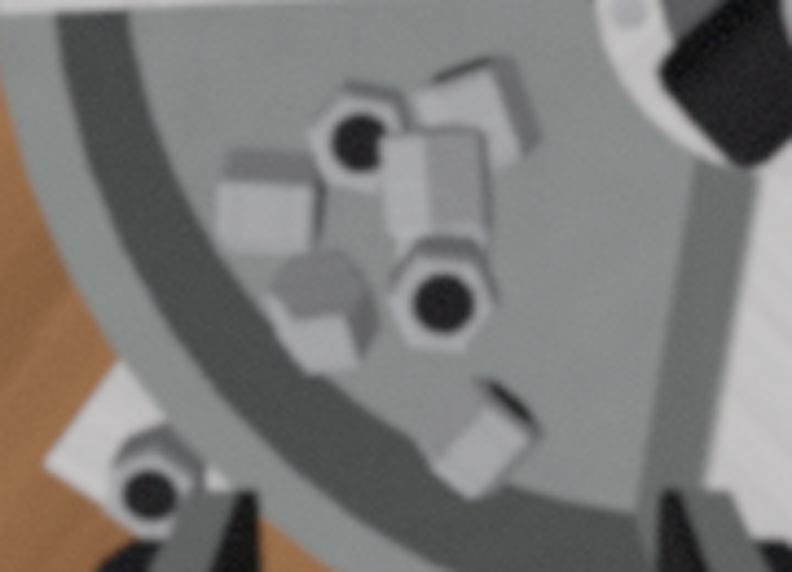

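View pics/z36s.png

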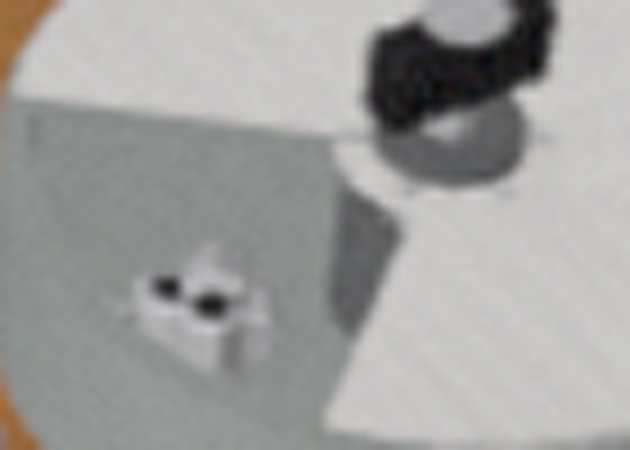

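Seven nuts are clearly visible. The eighth is the earlier nut, now under the one lying on top; the stack is well below the cover. Now to close the cover.

Request:
{"method": "drive_tool", "body": {
  "steps": [
    [0,0,-0.116,0,0,0,4],
    [0,0,-0.116,0,0,0,4],
    [0,0,-0.116,0,0,0,4],
    [0,0,-0.116,0,0,0,4],
    [0,0,-0.116,0,0,0,4],
    [0,0,-0.116,0,0,0,4],
    [0,0,-0.116,0,0,0,4],
    [0,0,-0.116,0,0,0,4],
    [0,0,-0.116,0,0,0,4],
    [0,0,-0.116,0,0,0,4],
    [0,0,-0.116,0,0,0,4],
    [0,0,-0.116,0,0,0,4],
    [0,0,-0.116,0,0,0,4],
    [0,0,-0.116,0,0,0,4],
    [0,0,-0.116,0,0,0,4],
    [0,0,-0.116,0,0,0,4],
    [0,0,-0.116,0,0,0,4],
    [0,0,-0.116,0,0,0,4],
    [0,0,-0.116,0,0,0,4],
    [0,0,-0.115,0,0,0,4]
  ]
}}

```text
clock: 56.32
ee_pos: [0.5207, 0.0975, 0.1486]
tool_rot: [-0.664, 0.748, 0.0, -0.001]
contact_force: [-1.2, 1.0, 0.2]
gripper_width: 0.04
```

Request:
{"method": "drive_tool", "body": {
  "steps": [
    [0,0,0,-2.6,-0.06,0,4],
    [0,0,0,-2.6,-0.06,0,4],
    [0,0,0,-2.6,-0.06,0,4],
    [0,0,0,0,0,0,4],
    [0,0,0,0,0,0,4]
  ]
}}

```text
clock: 56.73
ee_pos: [0.5322, 0.1756, 0.1485]
tool_rot: [-0.662, 0.749, 0.0, -0.001]
contact_force: [0.2, -0.1, -0.2]
gripper_width: 0.0399
```

```bash
python3 - <<'E'
from h import *
s=snap("wrist","w37"); plan([.533,.1755,.059],down(np.pi/2+.05+1.396)); print(proj(s,[.533,.175,.118]))
E
```

```text
t 56.78 pos [0.5322 0.1748 0.1487] q [ 0.318  0.322 -0.037  1.214 -0.    -1.13 ]
rot tot [ 0.001  -0.0009  0.0012] rows 1 [ 0.001  -0.0009  0.0012]
shift tot [-0.08 -0.08  8.97] rows 3 [-0.027 -0.025  2.989]
[271.34059036 227.24682251]
```

View pics/w37.png

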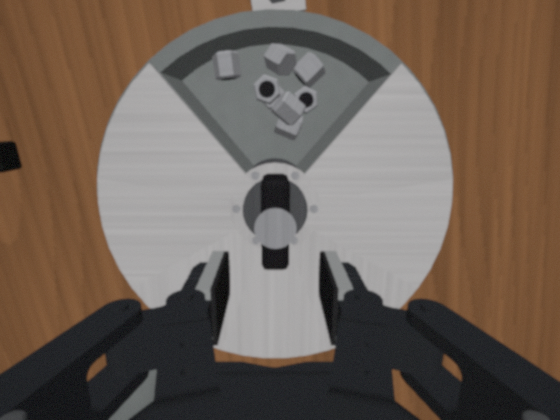

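```bash
python3 - <<'E'
from h import *
w=cv2.imread("pics/w37.png"); a=cv2.resize(w[30:150,190:350],(640,480),interpolation=cv2.INTER_CUBIC); cv2.imwrite("pics/z37.png",a)
w=cv2.imread("pics/w33.png"); a=cv2.resize(w[160:290,190:350],(640,520),interpolation=cv2.INTER_CUBIC); cv2.imwrite("pics/z33.png",a)
s=snap("top","t37")
E
```

```text
(no output)
```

View pics/z37.png

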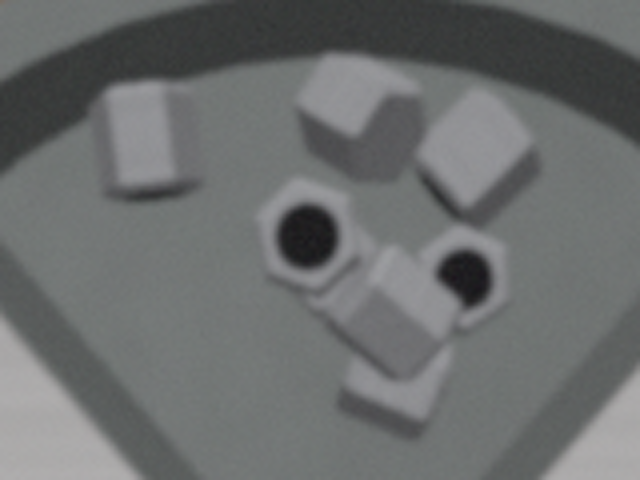

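View pics/z33.png

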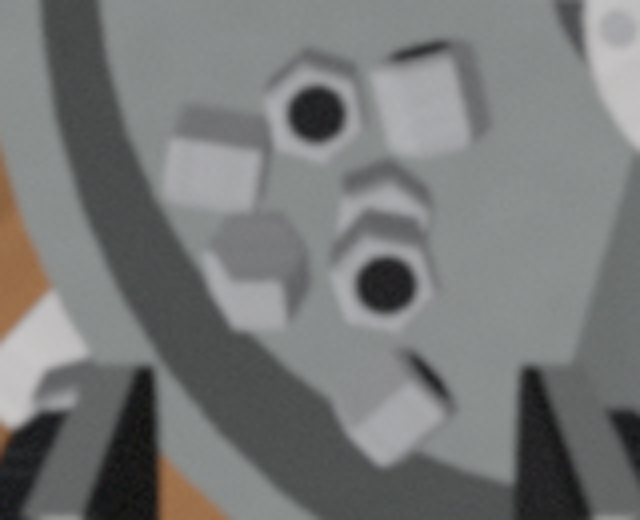

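View pics/t37.png

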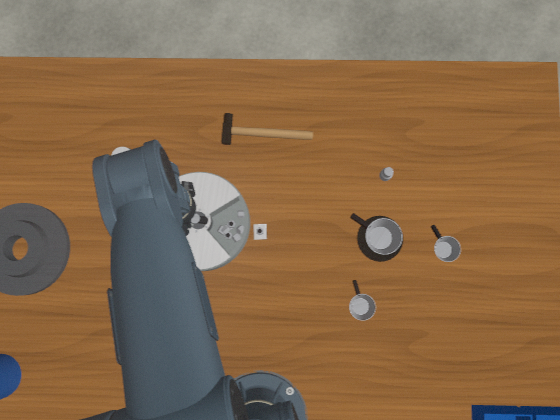

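All 8 nuts are accounted for: the top view shows none on the bench, and the eighth peeks out under the stack at (335,290) in the enlargement. Gripping the knob.

Request:
{"method": "drive_tool", "body": {
  "steps": [
    [0,0,0,-0.08,-0.08,1.8,4],
    [0,0,0,0,0,1.8,4],
    [0,0,0,0,0,1.8,4],
    [0,0,0,0,0,1.8,4],
    [0,0,0,0,0,1.7,4],
    [0,0,0,0,0,0,4],
    [0,0,0,0,0,0,0],
    [0,0,0,0,0,0,0],
    [0,0,0,0,0,0,0],
    [0,0,0,0,0,0,0],
    [0,0,0,0,0,0,0],
    [0,0,0,0,0,-0.5,0],
    [0,0,0,0,0,-0.5,0],
    [0,0,0,0,0,-0.4,0],
    [0,0,0,0,0,0,0],
    [0,0,0,0,0,0,0]
  ],
  "squeeze": 60
}}

```text
clock: 58.17
ee_pos: [0.5317, 0.175, 0.0747]
tool_rot: [-0.662, 0.75, 0.001, -0.001]
contact_force: [-5.6, 0.3, -9.7]
gripper_width: 0.0171
```

Request:
{"method": "drive_tool", "body": {
  "steps": [
    [0,0,0.07,0,0,0,0],
    [0,0,0.07,0,0,0,0],
    [0,0,0.07,0,0,0,0],
    [0,0,0.07,0,0,0,0],
    [0,0,0.07,0,0,0,0],
    [0,0,0.07,0,0,0,0],
    [0,0,0.07,0,0,0,0],
    [0,0,0.07,0,0,0,0],
    [0,0,0.07,0,0,0,0],
    [0,0,0.07,0,0,0,0],
    [0,0,0.07,0,0,0,0],
    [0,0,0.07,0,0,0,0],
    [0,0,0.07,0,0,0,0],
    [0,0,0.07,0,0,0,0],
    [0,0,0.07,0,0,0,0],
    [0,0,0.07,0,0,0,0],
    [0,0,0.07,0,0,0,0],
    [0,0,0.07,0,0,0,0],
    [0,0,0.07,0,0,0,0],
    [0,0,0.066,0,0,0,0]
  ]
}}

```text
clock: 59.83
ee_pos: [0.5309, 0.1756, 0.0743]
tool_rot: [-0.024, 1.0, 0.0, -0.002]
contact_force: [-7.7, 4.0, -9.1]
gripper_width: 0.017
```

```bash
python3 - <<'E'
from h import *
snap("scene","s38",(260,90,200,150),4); plan([.533,.175,.06],down(np.pi/2+.05))
E
```

```text
t 59.88 pos [0.5309 0.1756 0.0743] q [ 0.318  0.371 -0.164  1.04   0.002  0.276]
rot tot [ 0.0008 -0.0044 -0.0076] rows 1 [ 0.0008 -0.0044 -0.0076]
shift tot [-0.21 -0.07  1.43] rows 1 [-0.209 -0.07   1.427]
```

View pics/s38.png

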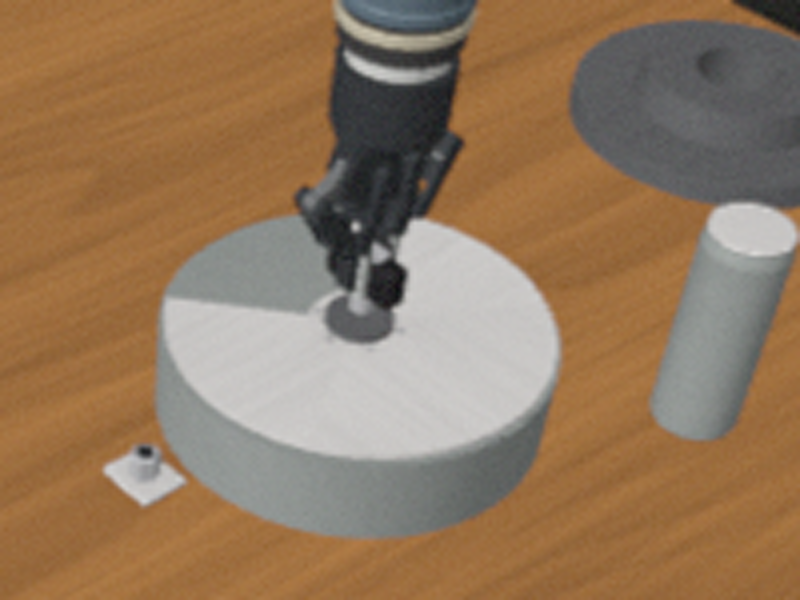

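Window is over the front. Lowering, releasing and lifting clear.

Request:
{"method": "drive_tool", "body": {
  "steps": [
    [0,0,-0.007,-0.15,0,0.5,0],
    [0,0,0,0,0,0.5,0],
    [0,0,0,0,0,0.4,0],
    [0,0,0,0,0,0,0],
    [0,0,0,0,0,0,4],
    [0,0,0,0,0,0,4],
    [0,0,0,0,0,0,4],
    [0,0,0,0,0,0,4],
    [0,0,0,0,0,-2,4],
    [0,0,0,0,0,-3,4],
    [0,0,0,0,0,-3,4],
    [0,0,0,0,0,-3,4],
    [0,0,0,0,0,-3,4],
    [0,0,0,0,0,0,4],
    [0,0,0,0,0,0,4]
  ]
}}

```text
clock: 61.13
ee_pos: [0.5366, 0.1759, 0.2028]
tool_rot: [-0.028, 1.0, 0.001, 0.003]
contact_force: [-0.2, 1.0, -0.6]
gripper_width: 0.0399
```

```bash
python3 - <<'E'
from h import *
snap("wrist","w39"); snap("scene","s39",(260,90,200,150),4); plan([.35,.3,.2])
E
```

```text
t 61.23 pos [0.5351 0.1754 0.2003] q [ 0.317  0.304  0.072  1.338 -0.     0.26 ]
rot tot [0. 0. 0.] rows 0 [0. 0. 0.]
shift tot [1.777e+01 1.349e+01 1.000e-02] rows 6 [2.962e+00 2.248e+00 2.000e-03]
```

View pics/w39.png

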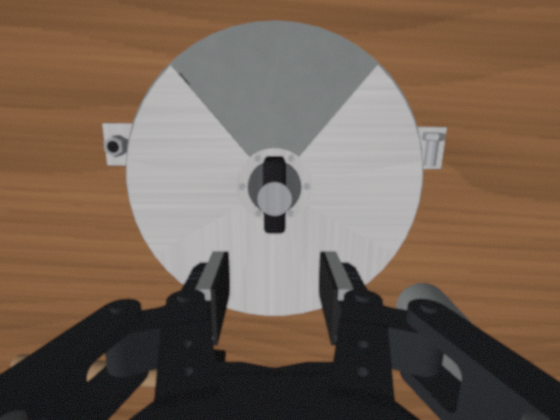

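View pics/s39.png

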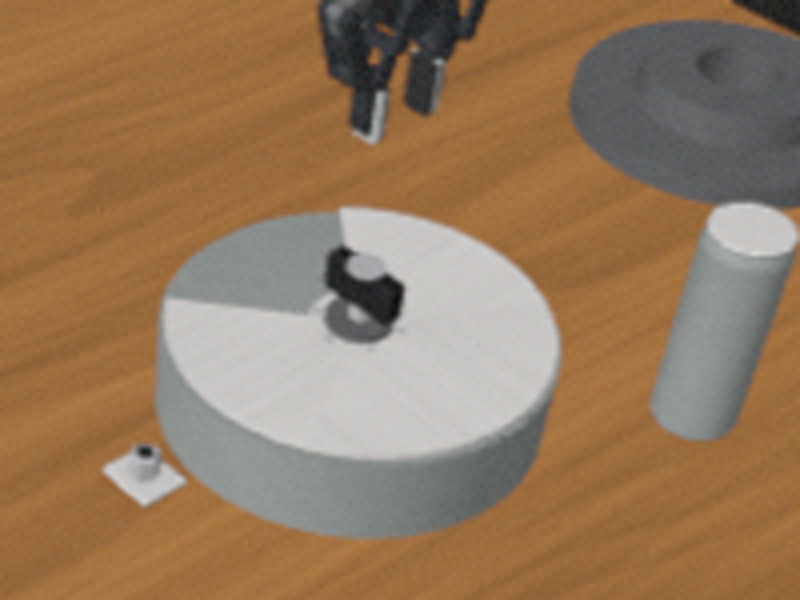

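```bash
python3 - <<'E'
from h import *
s=snap("scene","s40"); a=cv2.imread("pics/scene0.png"); b=cv2.imread("pics/s40.png")
tpl=a[150:180,335:365]; res=cv2.matchTemplate(b[140:195,320:380],tpl,cv2.TM_CCOEFF_NORMED); print(cv2.minMaxLoc(res), "expected loc (15,10)")
for n,(x,y,w,h) in dict(can=(420,138,45,65),mallet=(316,240,110,68),socket=(198,298,28,32)).items():
    res=cv2.matchTemplate(b[y-8:y+h+8,x-8:x+w+8],a[y:y+h,x:x+w],cv2.TM_CCOEFF_NORMED); print(n,cv2.minMaxLoc(res)[1::2])
t=snap("top","t40",(350,200,70,70),8); 
for p in ([.4967,-.3283,.003],[.4967,-.3283,.058]): print(((proj(t,p)-[350,200])*8).round(0))
E
```

```text
(-0.387295126914978, 0.9982318878173828, (30, 0), (15, 10)) expected loc (15,10)
can (0.9963660836219788, (8, 8))
mallet (0.9892659783363342, (8, 8))
socket (0.9964725375175476, (8, 8))
[237. 305.]
[266. 292.]
```

View pics/t40.png

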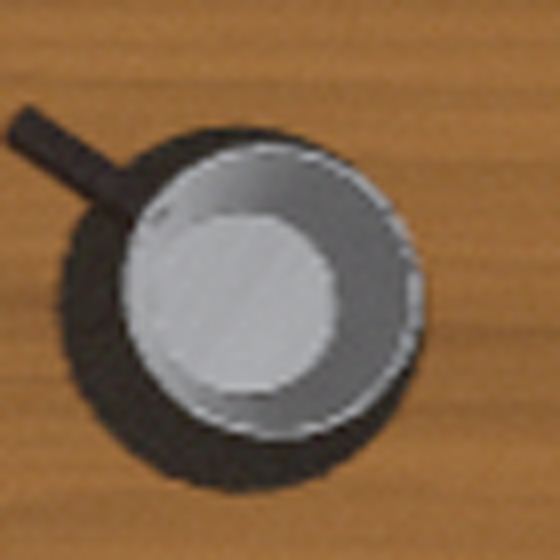

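The knob matches its starting image exactly (0.998 at zero shift). The can, mallet and socket show no shift. The cup is empty and central on the mat (foot at (240,303), mat at (237,305)). Handing in.

```bash
python3 - <<'E'
from rig import r
print(r.hand_in())
E
```

```text
the job is handed in; nothing more can be done
None
```

I finished the job and handed it in after about 61 s on the robot's clock. `r.hand_in()` gives no verdict, so what follows is from my own checks.

**What I did**
- The nut sample lies on the bin's right, so I turned the cover to +1.40 rad and let the knob snap in.
- I turned the cup on its mat and took its handle again with the tool tilted. Then I tipped its 4 nuts in through the window at about 2.0 rad of tilt.
- I stood the empty cup back on the mat and dropped the 4 loose nuts in one at a time.
- Last, I turned the cover back to closed and let go of the knob.

**Last checks**
- **Knob and cover:** the picture matches the start with no shift, so the knob looks down in its notch. The window stands over the solid front.
- **Cup:** empty, and central on the mat to within a few millimetres.
- **Spray can, mallet and socket:** no shift in the scene picture.
- **Nuts:** none left on the bench.

**What disagreed or stayed uncertain**
- **Fingertips:** they stood about 28 mm behind the reported tool point, where `r.nose_length` says 8 mm ahead. My first grip on the knob closed on nothing because of this, so I corrected every later grip by eye.
- **Eighth nut:** I saw seven nuts clearly in the pocket. The eighth was mostly hidden under the one dropped last, with only an edge showing. I estimated that top nut's centre at about 40 mm, under the 60 mm limit, but did not measure it.

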